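# Close down the craft table

### The job

Close down the craft table for the day: first switch off the socket block by throwing its lever right over, and only then pull every charger plug out of it and put the plugs in the orange tray. Stand all the markers lying on the table upright in the white mug, either end up, with the mug left standing, and leave the other things on the table where they are.

Things in the scene. Friction and masses are not known exactly. Their poses are not given: they have to be found in the camera images.
- block: White socket block, fixed, 270 (x) x 76 (y) x 50 high; origin at the centre of its underside. Three sockets in its top at x = -96, -32, +32, y = 0: wells 24 (x) x 18 (y), 44 deep, grey frames; the switch base is at x = +96, 50 (x) x 70 (y), 25 high. A hidden sprung roller detent holds each plug: pull straight up, about 8 to 15 N, mostly in the first 10 mm, free after 26.
- switch (a joint): Toggle lever of the socket block, rad: near 0 = on (leaning to the block's -y side, up to 0.15 at the start), 1.0 = fully off (leaning to the block's +y side). It turns in the block's y-z plane with light friction and stays where it is left.
- switch_tip (a point): Tip of the red switch lever, about 50 mm long, which can be pushed over with closed fingers.
- plug_black: Charger plug, black case 40 (x) x 34 (y) x 40 high (z), 0.11 kg, no cable, may be absent. Origin at the centre of the case's underside (resting on the block), z up out of the socket. Below it a stem 22 (x) x 16 (y), 26 long, then two brass blades 10 long (36 below the origin). Starts in a socket, axes along the block's; neighbours 24 away along x, nothing beside it along y.
- plug_grey: Charger plug, grey case 40 (x) x 34 (y) x 40 high (z), 0.11 kg, no cable, may be absent. Origin at the centre of the case's underside (resting on the block), z up out of the socket. Below it a stem 22 (x) x 16 (y), 26 long, then two brass blades 10 long (36 below the origin). Starts in a socket, axes along the block's; neighbours 24 away along x, nothing beside it along y.
- plug_blue: Charger plug, blue case 40 (x) x 34 (y) x 40 high (z), 0.11 kg, no cable, may be absent. Origin at the centre of the case's underside (resting on the block), z up out of the socket. Below it a stem 22 (x) x 16 (y), 26 long, then two brass blades 10 long (36 below the origin). Starts in a socket, axes along the block's; neighbours 24 away along x, nothing beside it along y.
- tray: Orange open tray, fixed, 270 (x) x 150 (y), walls 5 thick and 30 high, floor 5 thick. Origin at the centre of its underside.
- mug: White straight-sided mug without a handle, loose, 0.5 kg: 95 high, outer diameter 86 and inner diameter 78 at the rim, slightly narrower at the foot, floor 6 thick. Origin at the centre of its underside, z up.
- marker_red: Chunky marker with a square barrel 14 x 14, 150 long, 0.03 kg, white with a red cap, may be absent. Origin at its centre, its x along its length towards the cap. Starts lying on the table.
- marker_yellow: Chunky marker with a square barrel 14 x 14, 150 long, 0.03 kg, white with a yellow cap, may be absent. Origin at its centre, its x along its length towards the cap. Starts lying on the table.
- marker_green: Chunky marker with a square barrel 14 x 14, 150 long, 0.03 kg, white with a green cap, may be absent. Origin at its centre, its x along its length towards the cap. Starts lying on the table.
- marker_violet: Chunky marker with a square barrel 14 x 14, 150 long, 0.03 kg, white with a violet cap, may be absent. Origin at its centre, its x along its length towards the cap. Starts lying on the table.
- paint_jar: Small paint jar with a yellow lid, diameter 44, 50 high, loose. Origin at the centre of its underside. Not part of the work.
- tape: Roll of blue tape lying flat, diameter 54, 22 high, loose. Origin at the centre of its underside. Not part of the work.
- glue: White glue bottle with a red cap, diameter 52, 120 high, loose. Origin at the centre of its underside. Not part of the work.
- paint_pot: Red paint pot, diameter 70, 70 high, loose. Origin at the centre of its underside. Not part of the work.
- card_stack: Stack of white card, 130 (x) x 90 (y) x 25 high, loose. Origin at the centre of its underside. Not part of the work.
Not all that is in view belongs to the job. What is shaped like the marker_yellow but black or pink is not meant.

How it is judged:
On the way, in this order (a step that is already met when the one before it is completed fails the run):
1. the socket block is switched off (value of joint switch above 0.8 rad), for 0.2 s.
2. every plug is in the tray (x of plug_black in the frame of tray between -0.13 and 0.13 m and y of plug_black in the frame of tray between -0.07 and 0.07 m and z of plug_black in the frame of tray between 0 and 0.06 m and x of plug_grey in the frame of tray between -0.13 and 0.13 m and y of plug_grey in the frame of tray between -0.07 and 0.07 m and z of plug_grey in the frame of tray between 0 and 0.06 m and x of plug_blue in the frame of tray between -0.13 and 0.13 m and y of plug_blue in the frame of tray between -0.07 and 0.07 m and z of plug_blue in the frame of tray between 0 and 0.06 m), for 0.2 s.
At the end, for the whole second after the job is handed in: Switch past 0.8 rad; plug origins inside the tray (within 130 mm in x, 70 mm in y, under 60 mm up), at rest; markers in the mug within 0.75 rad of upright, centres within 45 mm of its axis and 50 to 100 mm above its underside, at rest; mug within 0.15 rad of upright (all of step 2 and value of joint switch above 0.8 rad and linear speed of each of plug_black, plug_grey, plug_blue, marker_red, marker_yellow, marker_green, marker_violet below 0.05 m/s and horizontal distance between each of marker_red, marker_yellow, marker_green, marker_violet and mug below 0.045 m and z of marker_red in the frame of mug between 0.05 and 0.1 m and (angle between marker_red's own x axis and vertical below 0.75 rad or angle between marker_red's own x axis and vertical above 2.3916 rad) and z of marker_yellow in the frame of mug between 0.05 and 0.1 m and (angle between marker_yellow's own x axis and vertical below 0.75 rad or angle between marker_yellow's own x axis and vertical above 2.3916 rad) and z of marker_green in the frame of mug between 0.05 and 0.1 m and (angle between marker_green's own x axis and vertical below 0.75 rad or angle between marker_green's own x axis and vertical above 2.3916 rad) and z of marker_violet in the frame of mug between 0.05 and 0.1 m and (angle between marker_violet's own x axis and vertical below 0.75 rad or angle between marker_violet's own x axis and vertical above 2.3916 rad) and angle between mug's own z axis and vertical below 0.15 rad); the robot touches nothing.
It fails at once if a plug is pulled out while the switch is still on (value of joint switch below 0.7 rad and distance of any of plug_black, plug_grey, plug_blue from where it was at the start of the episode above 0.015 m).
It fails at once if one of the other things on the table is shifted by more than 40 mm (distance of any of paint_jar, tape, glue, paint_pot, card_stack from where it was at the start of the episode above 0.04 m).
Of plug_black, plug_grey, plug_blue only 2 to 3 are there at a start; the rules pass over those that are not, and their reading is None.
Of marker_red, marker_yellow, marker_green, marker_violet only 3 to 4 are there at a start; the rules pass over those that are not, and their reading is None.
At some moment in a run one of marker_red, marker_yellow, marker_green, marker_violet may be knocked a few centimetres aside while the robot is not near it.
Once in a run the grip may slacken for a moment while it holds something.
It also fails if it takes over 210 s, if anything falls off the work surface, if the arm or the gripper's body presses on something with over 40 N, if the wrist force passes 120 N, or if a joint passes its speed limit or range.

### The arm

A 6-joint arm with a two-finger parallel gripper is mounted at the origin on the work surface. World frame = base frame: x ahead of the robot, y to its left, z up, the work surface at z = 0. Lengths are in m, angles in rad, forces in N, time in s.
With the tool pointing down it reaches from about 0.275 to 0.75 m from the base axis. Payload 10.2 kg.
Tool frame: the origin (TCP) lies at the very end of the fingers, on their centre line; the grasp point (between the pads) lies 19 mm behind it (robot.pinch_z is the distance from the TCP to the grasp point, in m); z points along the fingers, x is the direction in which the jaws open and shut, and the axes are right-handed (so a half turn about z gives the same grasp; the last joint's range is limited). The gripper opens to 85 mm and grips with 20 to 120 N. Pads are 22 mm wide; open, the fingers measure 114 mm over their backs; the gripper's body (76 mm by 85 mm) begins 54 mm behind the grasp point. The pads swing forward as they close: fully open they stand 13 mm farther back than shut.
Start: joints at [-1.444, 0.313, 1.498, -0, 1.331, -0.223], TCP at [0.18, -0.493, 0.231] pointing down, gripper open.
Joint ranges: [-2.94, 2.94], [-0.97, 2.17], [0.19, 2.56], [-1.23, 4.37], [0.02, 3.11], [-2.88, 2.88]. Speed limits (rad/s): [2.39, 2.39, 3.01, 3.14, 3.14, 3.14].

### API

Orientations are given as a unit quaternion [w, x, y, z].
In Python, from bench import robot, viewer, job_done gives the robot as it stands. The module is installed in compiled form; this text tells all that it offers.
- The arm moves only by the shell command python3 -m pendant 'ROWS' [FORCE]. ROWS is JSON, a list that holds one entry, the list of rows, each a list of 5 numbers: the closure, from -1 (fully open) to 1 (shut), then the shift along the tool's x, y, z each as a share of 0.3 m, from -1 to 1, then the turn about the tool's z as a share of 4 degrees, from -1 to 1. A call has 1 to 10 rows; each row shifts and turns the pose as measured when the row begins, along the tool's axes as they then stand; what a row does not reach is not made up. A row lasts 1/12 s, in which the tool goes at most 41.7 mm and 7.16 degrees, less where a joint would pass 70% of its speed; a pose out of reach is approached as far as the arm can. A call with a number of a shift or a turn outside -1 to 1 is refused whole. A call with a gripper value outside its range is refused whole. The fingers move at their own pace and stop on an object; FORCE is the grip in N (left out, the last holds). Time passes only in rows, so rows that do not move let the fingers close. It gives the time, the measured TCP pose, the force and the opening at its end, in the units of the state.
- robot.read_state(): the state, without advancing time (a new reading comes with each control period).
- viewer.grab_frame(name): name is "scene" or "top" or "wrist"; returns a dict with "image" (420x560x3 uint8, red, green, blue), "fovy" (degrees; the focal length in pixels is half the picture's height over the tangent of half this angle, whatever the lens; pixels are square), "cx", "cy" (the principal point, pixels), "origin" and "attitude" of the camera in the world. Camera axes: x right, y up, looking along -z (the intrinsics and any distortion apply to the point x, -y, -z); pixel columns grow to the right and rows downward; lengths in m; the calibration is good to about 2 mm. A picture is of the moment at which its call begins. There is no depth.
- job_done(): hands the job in, once; it reports no verdict.
The state is a dict: "time": time; "joints": joint angles; "joint_velocities": joint speeds; "tau": joint torques, N m; "position": TCP position; "ee_rot": TCP orientation; "contact_force": force on the tool from outside, world axes, zero at the start; "torque": the same for the moment, N m; "finger_gap": opening from 0.0 (shut) to 1.0 (fully open).
Only numpy, scipy, OpenCV 4.12 (cv2) and the standard library are available. Lean on these libraries where they do the work, as an engineer would, in place of code of your own. Each camera call takes 0.05 s, during which the arm holds its last target.

## Working session

There is one attempt and no reset: what is moved stays moved. The work goes in short steps, Python scripts to look and compute and a shell command to move; the robot and the scene stay as the last step left them, time stands still between calls to the robot, and variables do not carry over. Pictures are saved under pics/ and viewed, and the job is handed in when it is done.

```bash
mkdir -p pics; ls; python3 - <<'E'
from bench import robot, viewer
import cv2
s=robot.read_state()
print({k:(v if not hasattr(v,'tolist') else v.tolist()) for k,v in s.items()}, robot.pinch_z)
for n in ("scene","top","wrist"):
    f=viewer.grab_frame(n)
    cv2.imwrite(f"pics/{n}0.png",f["image"][:,:,::-1])
    print(n,{k:v for k,v in f.items() if k!="image"})
E
```

```text
pics
{'time': 0.0, 'joints': [-1.4443904244138428, 0.3134779173113779, 1.4984528863770799, 2.9466445334176686e-05, 1.3310219189448729, -0.22338323729996432], 'joint_velocities': [1.765758789547587e-06, 0.0005380156423237923, -0.0004929103996900389, -0.0004062670399379151, 0.0007784374627274158, -4.624620868427475e-05], 'tau': [0.00012979288385395193, -41.22662544250488, -25.97411870956421, -0.00013693226264877012, 0.004245392483426258, -3.468017872876317e-08], 'position': [0.17988684514016223, -0.49293661370369696, 0.23071485191978056], 'ee_rot': [-0.000513214706063639, 0.8193572205904119, -0.5732828991124002, -0.0004463880624128522], 'contact_force': [-0.3134777431604358, -1.0144533536785278, -0.1583540893096862], 'torque': [-0.005254740600873241, -0.020902950648041596, 0.07362360198865676], 'finger_gap': 1.000254301438451} 0.0187
scene {'fovy': 47.559880374790836, 'cx': 275.7934494942966, 'cy': 211.80013347564076, 'origin': array([1.14906284, 0.73990196, 0.94715814]), 'attitude': array([0.33431278, 0.14907108, 0.38246193, 0.84837235])}
top {'fovy': 44.68381802558328, 'cx': 278.80323640742955, 'cy': 198.91827923524346, 'origin': array([0.35622381, 0.0725316 , 1.27665877]), 'attitude': array([ 0.71138016,  0.04704905, -0.06086574, -0.69858429])}
wrist {'fovy': 61.56545971237754, 'cx': 280.76229227083786, 'cy': 203.5475043720208, 'origin': array([ 0.24181114, -0.4704615 ,  0.37301291]), 'attitude': array([ 0.81261696, -0.1059543 ,  0.07522417, -0.56812735])}
```

View pics/scene0.png

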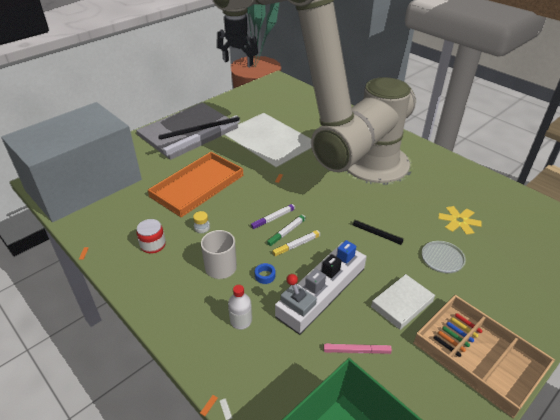

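View pics/top0.png

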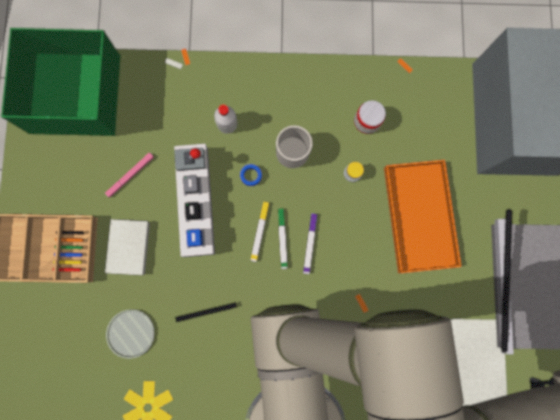

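View pics/wrist0.png

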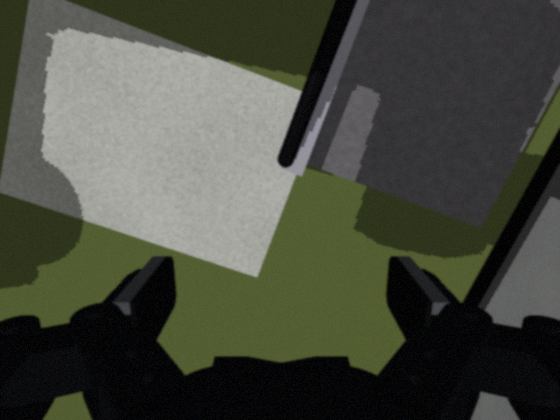

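The scene view shows the block with three plugs and the switch at (298,290), and markers yellow (297,243), green (287,230) and violet (273,216). The top view shows the same markers at (260,232), (283,238) and (311,243), the mug at (294,147), the tray at (424,216) and the block at (195,200). The wrist view shows only the card and folder, with none of the job's objects.

```bash
cat > h.py <<'E'
import numpy as np, cv2
from scipy.spatial.transform import Rotation as R
from bench import robot, viewer
def Rq(q): return R.from_quat([q[1],q[2],q[3],q[0]]).as_matrix()
def foc(f): return f["image"].shape[0]/2/np.tan(np.radians(f["fovy"]/2))
def ray(f,u,v):
    k=foc(f); d=np.array([(u-f["cx"])/k,-(v-f["cy"])/k,-1.0])
    return np.array(f["origin"]),Rq(f["attitude"])@d
def onz(f,u,v,z):
    o,d=ray(f,u,v); return o+d*(z-o[2])/d[2]
def proj(f,p):
    c=Rq(f["attitude"]).T@(np.array(p)-f["origin"]); k=foc(f)
    return f["cx"]-k*c[0]/c[2], f["cy"]+k*c[1]/c[2]
def tri(f1,p1,f2,p2):
    o1,d1=ray(f1,*p1);o2,d2=ray(f2,*p2)
    t=np.linalg.lstsq(np.stack([d1,-d2],1),o2-o1,rcond=None)[0]
    a=o1+t[0]*d1;b=o2+t[1]*d2
    return (a+b)/2,np.linalg.norm(a-b)
def save(f,name,box=None,s=1):
    im=f["image"][:,:,::-1]
    if box: im=im[box[1]:box[3],box[0]:box[2]]
    cv2.imwrite("pics/"+name,cv2.resize(im,None,fx=s,fy=s,interpolation=cv2.INTER_CUBIC))
def hsv(f): return cv2.cvtColor(f["image"],cv2.COLOR_RGB2HSV)
def st():
    s=robot.read_state(); return s,np.array(s["position"]),Rq(s["ee_rot"])
E
python3 - <<'E'
from h import *
f=viewer.grab_frame("top"); g=viewer.grab_frame("scene")
save(f,"topL.png",(160,90,340,290),3.0)
save(g,"scL.png",(190,180,380,340),4.0)
h=hsv(f)
m=((h[:,:,0]<28)|(h[:,:,0]>100)|(h[:,:,1]<70)).astype(np.uint8)
# markers: non-green-table
roi=np.zeros_like(m);roi[195:280,245:325]=1
# table hue ?
print(h[285,300],h[200,330],h[220,283],h[250,284])
print(onz(f,295,410,0.0))
E
```

```text
[ 35  93 135] [ 35  97 134] [ 65 141 123] [ 11  10 212]
[0.0458177  0.00220541 0.        ]
```

View pics/topL.png

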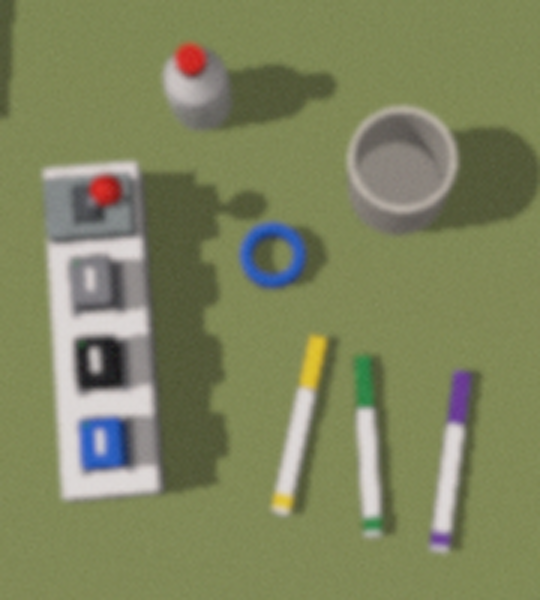

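View pics/scL.png

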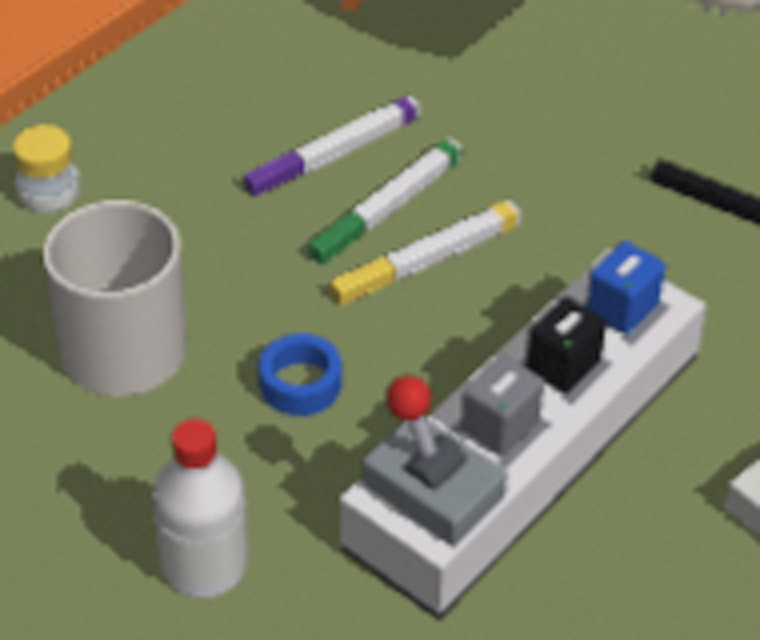

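Crops: the block's top corners are at (43,170), (137,162), (160,492) and (63,499). The red lever tip is leaning right (world −y, on), the plugs grey/black/blue are at (92,278), (98,360) and (102,442), and the mug rim centre is at (402,158). Now I'll turn these into positions.

```bash
cat > meas.py <<'E'
from h import *
f=viewer.grab_frame("top"); g=viewer.grab_frame("scene")
C=lambda u,v:(160+u/3-.33,90+v/3-.33)
cs=[onz(f,*C(*p),.05)[:2] for p in [(43,170),(137,162),(160,492),(63,499)]]
print("block",np.round(cs,4),"sides",[round(np.linalg.norm(cs[i]-cs[(i+1)%4]),4) for i in range(4)])
c=np.mean(cs,0); ax=(cs[0]+cs[1]-cs[2]-cs[3])/2; yaw=np.arctan2(ax[1],ax[0]); print("c",c,"yaw",np.degrees(yaw))
def mask(h,lo,hi,smin,vmin=40):
    H=h[:,:,0]
    a=((H>=lo)&(H<=hi)) if lo<hi else ((H>=lo)|(H<=hi))
    return (a&(h[:,:,1]>smin)&(h[:,:,2]>vmin)).astype(np.uint8)
def blobs(f,lo,hi,smin,roi,amin=8,vmin=40):
    m=mask(hsv(f),lo,hi,smin,vmin); r=np.zeros_like(m); r[roi[1]:roi[3],roi[0]:roi[2]]=1
    n,l,s,ce=cv2.connectedComponentsWithStats(m*r)
    return [(s[i,4],ce[i].round(1)) for i in range(1,n) if s[i,4]>=amin]
print("red top",blobs(f,172,8,120,(170,90,260,170)),"red sc",blobs(g,172,8,120,(190,260,330,330)))
a=[b for b in blobs(f,172,8,120,(170,140,215,170))][0][1]; b=[b for b in blobs(g,172,8,120,(280,260,310,300))][0][1]
print("lever ball",tri(f,a,g,b))
tips={}
for name,lo,hi,s in (("yellow",20,28,150),("green",50,85,110),("violet",125,150,80)):
    bt=blobs(f,lo,hi,s,(245,195,330,285),3); bs=blobs(g,lo,hi,s,(245,195,325,260),3)
    print(name,bt,bs)
    bt.sort(key=lambda x:-x[0]); bs.sort(key=lambda x:-x[0])
    if bt and bs: print("  cap",tri(f,bt[0][1],g,bs[0][1]), onz(f,*bt[0][1],.014))
    if len(bt)>1 and len(bs)>1: print("  end",tri(f,bt[1][1],g,bs[1][1]), onz(f,*bt[1][1],.014))
print("mug rim", onz(f,*C(402,158),.095), "diam", onz(f,*C(346,158),.095)-onz(f,*C(459,158),.095))
for p in [(387,164),(446,161),(462,267),(399,273)]: print("tray",onz(f,*p,.03).round(3))
E
python3 meas.py
```

```text
block [[0.671  0.3098]
 [0.6794 0.2333]
 [0.4102 0.2047]
 [0.4033 0.2812]] sides [np.float64(0.077), np.float64(0.2707), np.float64(0.0768), np.float64(0.2691)]
c [0.54097156 0.25726335] yaw 6.07318833208565
red top [(np.int32(82), array([223.3, 109.4])), (np.int32(79), array([194.6, 153.1]))] red sc [(np.int32(98), array([291.9, 278.9])), (np.int32(110), array([238.2, 290.3]))]
lever ball (array([0.64027078, 0.24677359, 0.11689336]), np.float64(0.004632766057394133))
yellow [(np.int32(105), array([264.2, 209.8])), (np.int32(15), array([254.1, 256.6]))] [(np.int32(10), array([316.2, 233.1])), (np.int32(86), array([280.2, 249.7]))]
  cap (array([0.52450867, 0.08446326, 0.00695028]), np.float64(0.0025176674372041066)) [0.52273121 0.08532785 0.014     ]
  end (array([0.40702278, 0.10735001, 0.00852882]), np.float64(0.001299027740062185)) [0.40638573 0.10769336 0.014     ]
green [(np.int32(83), array([280.9, 216.4])), (np.int32(9), array([283.8, 264.4]))] [(np.int32(8), array([302. , 217.5])), (np.int32(81), array([273.9, 238.9]))]
  cap (array([0.50873802, 0.04227307, 0.00711928]), np.float64(0.0027690542475864587)) [0.50697825 0.04345851 0.014     ]
  end (array([0.38931612, 0.03366129, 0.00825156]), np.float64(0.0016443189365924823)) [0.38862986 0.03445655 0.014     ]
violet [(np.int32(90), array([312.9, 221.9])), (np.int32(17), array([306.4, 269.1]))] [(np.int32(17), array([291.4, 207.4])), (np.int32(87), array([258.1, 222.9]))]
  cap (array([ 0.49665092, -0.03816472,  0.00589463]), np.float64(0.003005594021903203)) [ 0.49472843 -0.03635516  0.014     ]
  end (array([ 0.3786132 , -0.02212265,  0.0057558 ]), np.float64(0.0009853203537976822)) [ 0.37814465 -0.02113969  0.014     ]
mug rim [0.67544755 0.01772641 0.095     ] diam [-0.00199092  0.08979059  0.        ]
tray [ 0.642 -0.22   0.03 ]
tray [ 0.653 -0.369  0.03 ]
tray [ 0.389 -0.4    0.03 ]
tray [ 0.372 -0.245  0.03 ]
```

The sizes check out: the block measures 270x77 mm, marker heights are about 7 mm and the mug rim is about 90 mm. The block centre is (0.541, 0.257) at yaw 6.1°.

The tool always points down, so I'll tilt each marker by pressing its short end on a seated plug's top edge while the pads hold it, then drop it into the mug. The switch comes first.

```bash
cat > go.py <<'E'
import sys
from h import *
t=[float(a) for a in sys.argv[1:5]]
s,p,M=st()
d=M.T@(np.array(t[:3])-p)
yaw=np.degrees(np.arctan2(M[1,0],M[0,0])); dy=(t[3]-yaw+90)%180-90
print("t %.1f pos %s yaw %.1f gap %.2f tilt %.3f j6 %.2f"%(s["time"],p.round(4),yaw,s["finger_gap"],M[2,2],s["joints"][5]))
print("turn units",round(-dy/4,2)," shift share",(d/.3).round(3),"dist",np.linalg.norm(d).round(3), "F",np.round(s["contact_force"],1))
E
python3 go.py 0.638 0.195 0.23 6
python3 - <<'E'
from h import *
f=viewer.grab_frame("top")
C=lambda u,v:(160+u/3-.33,90+v/3-.33)
print("glue",onz(f,*C(190,58),.12),"tape",onz(f,*C(272,255),.022),"jar",onz(f,356,170,.05),"pot",onz(f,372,115,.07))
E
python3 -m pendant '[[[1,0,0,0,-1],[1,0,0,0,-1],[1,0,0,0,-1],[1,0,0,0,-1],[1,0,0,0,-1],[1,0,0,0,-1],[1,0,0,0,-1],[1,0,0,0,-1],[1,0,0,0,-1],[1,0,0,0,-1]]]' 20
```

```text
t 0.3 pos [ 0.1799 -0.4932  0.2312] yaw -70.0 gap 1.00 tilt -1.000 j6 -0.22
turn units -18.99  shift share [-1.632 -2.221  0.004] dist 0.827 F [-0.5  0.5  0.2]
glue [0.74559885 0.18595637 0.12      ] tape [0.60956139 0.12173877 0.022     ] jar [ 0.62100041 -0.1385517   0.05      ] pot [ 0.75573493 -0.17551698  0.07      ]
time: 1.23
position: [0.1799, -0.493, 0.2309]
ee_rot: [-0.0, 0.97, -0.243, -0.0]
contact_force: [-0.6, 0.6, -0.7]
finger_gap: -0.001
```

```bash
python3 -m pendant '[[[1,0,0,0,-1],[1,0,0,0,-1],[1,0,0,0,-1],[1,0,0,0,-1],[1,0,0,0,-1],[1,0,0,0,-1],[1,0,0,0,-1],[1,0,0,0,-1],[1,0,0,0,-1],[1,0,0,0,0]]]'; python3 go.py 0.638 0.195 0.23 6
```

```text
time: 2.07
position: [0.1799, -0.4928, 0.2307]
ee_rot: [-0.001, 0.996, 0.086, -0.0]
contact_force: [-0.0, -1.4, -0.4]
finger_gap: -0.001
t 2.1 pos [ 0.1799 -0.4928  0.2307] yaw 9.9 gap -0.00 tilt -1.000 j6 -1.62
turn units 0.97  shift share [ 1.898 -1.996  0.005] dist 0.826 F [-0.  -1.4 -0.4]
```

```bash
python3 -m pendant '[[[1,0,0,0,1],[1,0.09,-0.095,0,0],[1,0.09,-0.095,0,0],[1,0.09,-0.095,0,0],[1,0.09,-0.095,0,0],[1,0.09,-0.095,0,0],[1,0.09,-0.095,0,0],[1,0.09,-0.095,0,0],[1,0.09,-0.095,0,0],[1,0.09,-0.095,0,0]]]'; python3 go.py 0.638 0.195 0.23 6
```

```text
time: 2.9
position: [0.4041, -0.2093, 0.2304]
ee_rot: [0.0, 1.0, 0.031, 0.0]
contact_force: [0.5, -0.8, -0.2]
finger_gap: -0.0
t 2.9 pos [ 0.4041 -0.2093  0.2304] yaw 3.6 gap -0.00 tilt -1.000 j6 -0.80
turn units -0.61  shift share [ 0.862 -1.297  0.   ] dist 0.467 F [ 0.5 -0.8 -0.2]
```

```bash
python3 -m pendant '[[[1,0.09,-0.095,0,0],[1,0.09,-0.095,0,0],[1,0.09,-0.095,0,0],[1,0.09,-0.095,0,0],[1,0.09,-0.095,0,0],[1,0.09,-0.095,0,0],[1,0.09,-0.095,0,0],[1,0.05,-0.05,0,0],[1,0,0,0,0]]]'; python3 go.py 0.638 0.195 0.23 6
```

```text
time: 3.65
position: [0.606, 0.0365, 0.2303]
ee_rot: [0.001, 1.0, 0.023, 0.002]
contact_force: [-0.6, 1.1, -0.9]
finger_gap: 0.0
t 3.6 pos [0.606  0.0365 0.2303] yaw 2.7 gap 0.00 tilt -1.000 j6 -0.18
turn units -0.83  shift share [ 0.131 -0.523  0.001] dist 0.162 F [-0.6  1.1 -0.9]
```

```bash
python3 -m pendant '[[[1,0,0,0,-0.8],[1,0.02,-0.1,0,0],[1,0.02,-0.1,0,0],[1,0.02,-0.1,0,0],[1,0.02,-0.1,0,0],[1,0.02,-0.1,0,0],[1,0.02,-0.05,0,0],[1,0,0,0,0],[1,0,0,0,0]]]'; python3 go.py 0.638 0.195 0.107 6
```

```text
time: 4.4
position: [0.6252, 0.2083, 0.2283]
ee_rot: [0.001, 0.999, 0.043, -0.0]
contact_force: [0.1, -1.3, -0.1]
finger_gap: 0.001
t 4.4 pos [0.6252 0.2083 0.2283] yaw 4.9 gap 0.00 tilt -1.000 j6 0.06
turn units -0.28  shift share [0.039 0.047 0.405] dist 0.123 F [ 0.1 -1.3 -0.1]
```

```bash
python3 -m pendant '[[[1,0.04,0.05,0,0],[1,0,0.01,0,0],[1,0,0,0.12,0],[1,0,0,0.12,0],[1,0,0,0.1,0],[1,0,0,0.06,0],[1,0,0,0,0]]]'; python3 go.py 0.638 0.27 0.107 6
python3 - <<'E'
from h import *
for n in("scene","wrist"): 
    f=viewer.grab_frame(n); save(f,n+"1.png",(190,180,380,340) if n=="scene" else None,4.0 if n=="scene" else 1)
E
```

```text
time: 4.98
position: [0.6386, 0.1818, 0.107]
ee_rot: [0.002, 0.999, 0.035, 0.002]
contact_force: [0.6, -0.4, -0.2]
finger_gap: 0.003
t 5.0 pos [0.6386 0.1818 0.107 ] yaw 4.0 gap 0.00 tilt -1.000 j6 0.03
turn units -0.49  shift share [ 0.019 -0.293 -0.001] dist 0.088 F [ 0.6 -0.4 -0.2]
```

View pics/scene1.png

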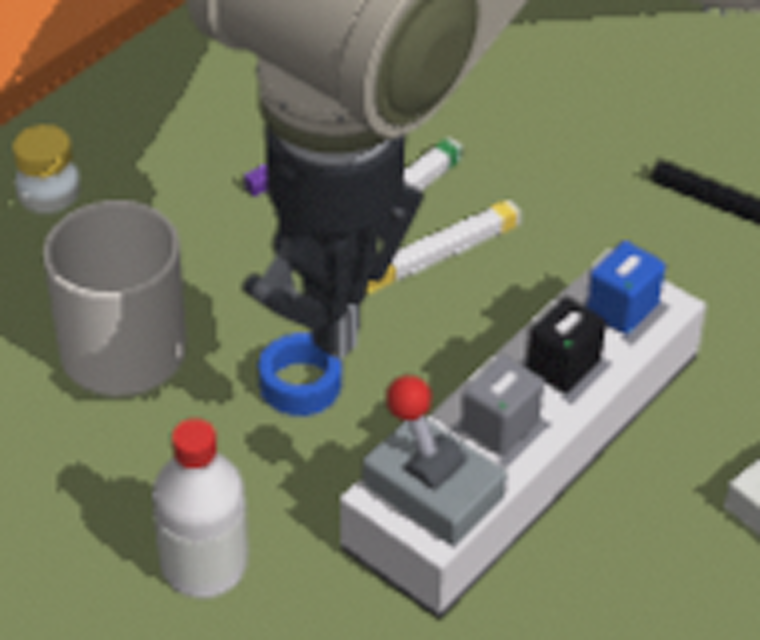

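View pics/wrist1.png

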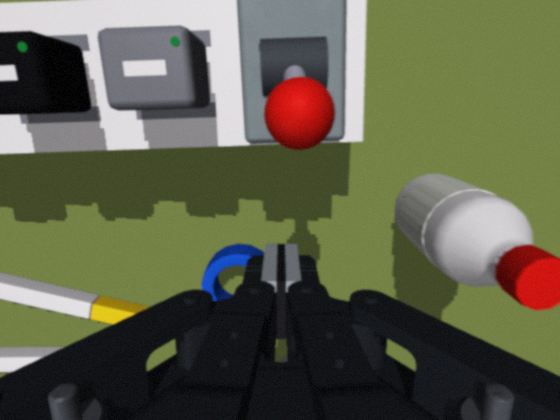

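The fingers are closed 65 mm short of the ball, which sits slightly right of them at (300,112) in the wrist view. I'll push along +y.

```bash
python3 -m pendant '[[[1,0.015,-0.06,0,-0.5],[1,0,-0.06,0,0],[1,0,-0.06,0,0],[1,0,-0.06,0,0],[1,0,-0.05,0,0],[1,0,-0.04,0,0],[1,0,0,0,0]]]'; python3 go.py 0.642 0.29 0.107 6; python3 - <<'E'
from h import *
f=viewer.grab_frame("scene"); save(f,"scene2.png",(190,180,380,340),3)
E
```

```text
time: 5.67
position: [0.6418, 0.2797, 0.129]
ee_rot: [0.003, 0.999, 0.05, 0.017]
contact_force: [0.2, -0.2, -0.3]
finger_gap: -0.003
t 5.7 pos [0.6418 0.2797 0.129 ] yaw 5.7 gap -0.00 tilt -0.999 j6 0.15
turn units -0.07  shift share [ 0.002 -0.035  0.073] dist 0.024 F [ 0.2 -0.2 -0.3]
```

View pics/scene2.png

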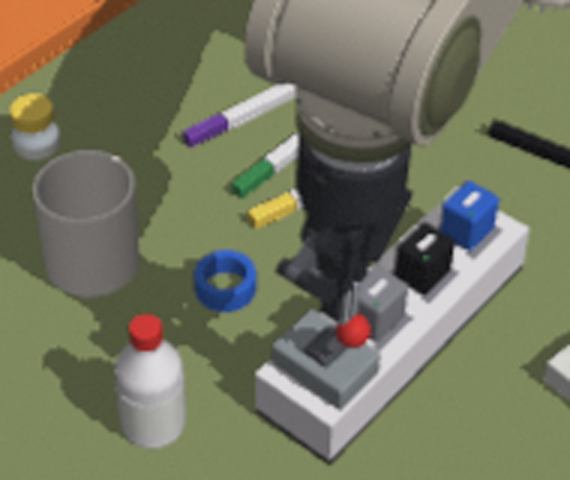

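The ball has gone over to the +y side at (352,330). The tool rose to z=0.129 during the push, so I'll lower it and push a little further to be sure.

```bash
python3 -m pendant '[[[1,0,0,0.04,0],[1,0,0,0.03,0],[1,0,-0.03,0,0],[1,0,-0.03,0,0],[1,0,0,0,0]]]'; python3 go.py 0.642 0.29 0.107 6; python3 - <<'E'
from h import *
f=viewer.grab_frame("scene"); save(f,"scene3.png",(190,180,380,340),4)
f=viewer.grab_frame("wrist"); save(f,"wrist3.png")
E
```

```text
time: 6.13
position: [0.6483, 0.2965, 0.1311]
ee_rot: [0.001, 0.998, 0.048, 0.033]
contact_force: [-0.5, 0.1, 0.2]
finger_gap: 0.006
t 6.1 pos [0.6483 0.2965 0.1311] yaw 5.5 gap 0.01 tilt -0.998 j6 0.18
turn units -0.12  shift share [-0.028  0.019  0.079] dist 0.026 F [-0.5  0.1  0.2]
```

View pics/scene3.png

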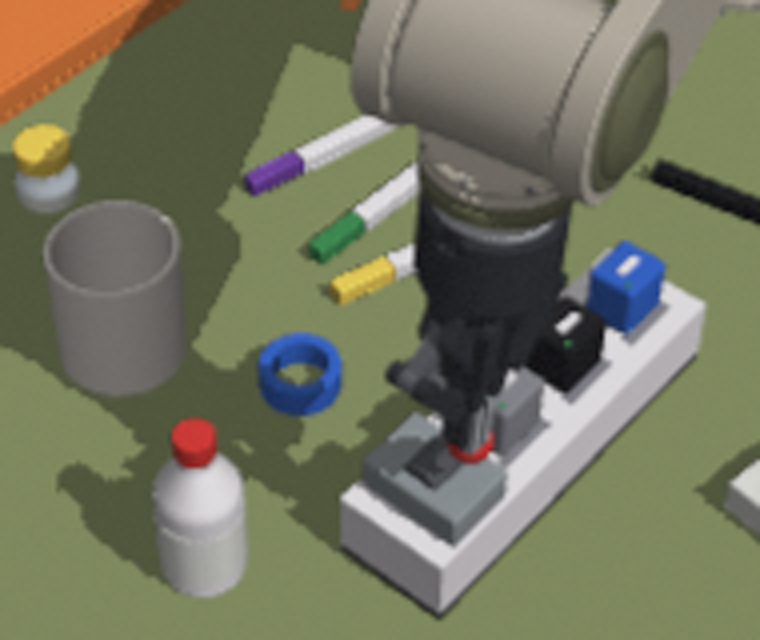

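View pics/wrist3.png

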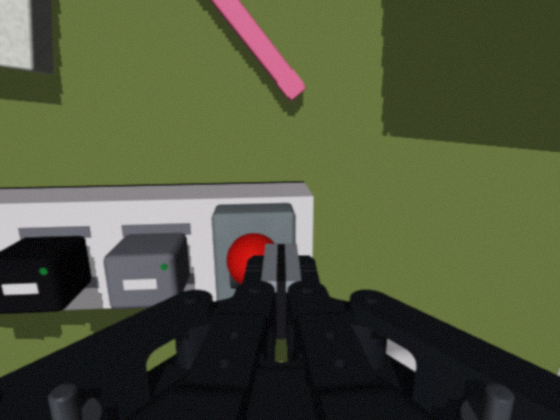

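The fingers rode up onto the ball. I'll lift off, then check the lever and the tool tilt.

```bash
python3 -m pendant '[[[1,0,0,-0.1,0],[1,0,0.12,-0.1,0],[1,0,0.13,0,0],[1,0,0.13,0,0],[1,0,0.13,0,0],[1,0,0,0,0]]]'; python3 go.py 0.642 0.23 0.107 6; python3 - <<'E'
from h import *
print(robot.read_state()["ee_rot"])
f=viewer.grab_frame("scene"); save(f,"scene4.png",(190,180,380,340),4)
g=viewer.grab_frame("top"); save(g,"top4.png")
from meas import blobs
print(blobs(g,172,8,120,(170,140,215,170)),blobs(f,172,8,120,(280,260,330,310)))
E
```

```text
time: 6.73
position: [0.6568, 0.1391, 0.1852]
ee_rot: [0.002, 0.998, 0.05, 0.027]
contact_force: [1.0, 0.9, -0.2]
finger_gap: -0.003
t 6.7 pos [0.6568 0.1391 0.1852] yaw 5.8 gap -0.00 tilt -0.999 j6 -0.06
turn units -0.06  shift share [-0.032 -0.308  0.257] dist 0.121 F [ 1.   0.9 -0.2]
[0.00205023 0.99838677 0.05009485 0.02664882]
block [[0.671  0.3098]
 [0.6794 0.2333]
 [0.4102 0.2047]
 [0.4033 0.2812]] sides [np.float64(0.077), np.float64(0.2707), np.float64(0.0768), np.float64(0.2691)]
c [0.54097156 0.25726335] yaw 6.07318833208565
red top [(np.int32(76), array([175.5, 154.6]))] red sc [(np.int32(110), array([238.2, 290.2])), (np.int32(105), array([307.4, 289.5]))]
lever ball (array([0.63693478, 0.29019333, 0.11500158]), np.float64(0.006969185237272637))
yellow [(np.int32(91), array([264.7, 209.1]))] [(np.int32(9), array([316.4, 233.3])), (np.int32(86), array([280.2, 249.7]))]
  cap (array([0.52552134, 0.08402053, 0.00751429]), np.float64(0.00042572421113571004)) [0.52451375 0.0841195  0.014     ]
green [(np.int32(84), array([281. , 216.4])), (np.int32(9), array([283.8, 264.4]))] [(np.int32(8), array([302. , 217.5])), (np.int32(81), array([273.9, 238.9]))]
  cap (array([0.50869619, 0.04208921, 0.00697433]), np.float64(0.0025808267276238722)) [0.50698299 0.04320969 0.014     ]
  end (array([0.38931612, 0.03366129, 0.00825156]), np.float64(0.0016443189365924823)) [0.38862986 0.03445655 0.014     ]
violet [(np.int32(92), array([312.9, 221.9])), (np.int32(17), array([306.4, 269.1]))] [(np.int32(17), array([291.4, 207.4]))]
  cap (array([0.46156543, 0.0021847 , 0.08159544]), np.float64(0.08250338516991404)) [ 0.49472843 -0.03635516  0.014     ]
mug rim [0.67544755 0.01772641 0.095     ] diam [-0.00199092  0.08979059  0.        ]
tray [ 0.642 -0.22   0.03 ]
tray [ 0.653 -0.369  0.03 ]
tray [ 0.389 -0.4    0.03 ]
tray [ 0.372 -0.245  0.03 ]
[(np.int32(75), array([175.5, 154.7]))] [(np.int32(104), array([307.4, 289.5]))]
```

View pics/scene4.png

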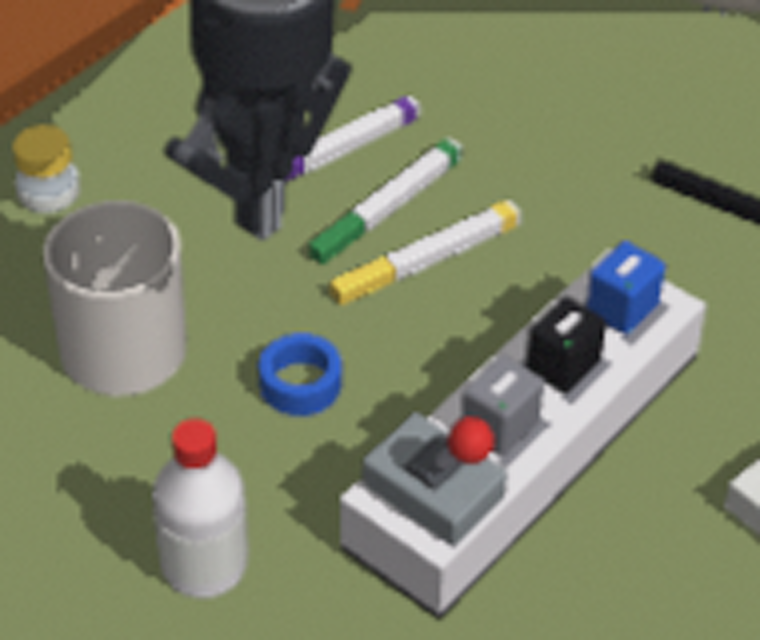

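View pics/top4.png

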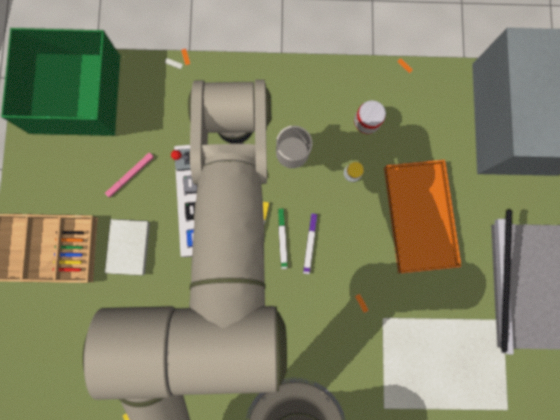

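The lever tip now triangulates to y=0.290 (it was 0.247), so it is leaning fully to +y and the block is off. The tool has picked up about 3° of tilt, which is tolerable. Next is the yellow marker (centre ≈ (0.472, 0.095), axis −11°).

```bash
python3 -m pendant '[[[0,0,0,0,-1],[0,0,0,0,-1],[0,0,0,0,-1],[0,0,0,0,-1],[0,0,0,0,-1],[0,0,0,0,-1],[0,0,0,0,-1],[0,0,0,0,-1],[0,0,0,0,-1],[0,0,0,0,-1]]]' 20;python3 -m pendant '[[[0,0,0,0,-1],[0,0,0,0,-1],[0,0,0,0,-1],[0,0,0,0,-1],[0,0,0,0,-1],[0,0,0,0,-1],[0,0,0,0,-1],[0,0,0,0,0]]]'; python3 go.py 0.4676 0.0955 0.1 79
```

```text
time: 7.77
position: [0.652, 0.1635, 0.1801]
ee_rot: [0.008, 0.909, 0.415, 0.021]
contact_force: [0.4, 0.1, 0.1]
finger_gap: 0.496
time: 8.43
position: [0.6483, 0.178, 0.1758]
ee_rot: [0.01, 0.767, 0.641, 0.017]
contact_force: [-0.1, 0.2, 0.5]
finger_gap: 0.496
t 8.4 pos [0.6483 0.178  0.1758] yaw 79.7 gap 0.50 tilt -0.999 j6 -1.30
turn units 0.18  shift share [-0.381 -0.553  0.228] dist 0.213 F [-0.1  0.2  0.5]
```

```bash
python3 -m pendant '[[[0,-0.075,-0.11,0,0],[0,-0.075,-0.11,0,0],[0,-0.075,-0.11,0,0],[0,-0.075,-0.11,0,0],[0,-0.075,-0.11,0.02,0],[0,0,0,0,0]]]'; python3 go.py 0.4676 0.0955 0.1 79; python3 -c "
from h import *
s=st()[0];print(np.round(s['joints'],3),np.round(s['joint_velocities'],3),np.round(s['ee_rot'],3))"
```

```text
time: 8.93
position: [0.4556, 0.1017, 0.1537]
ee_rot: [0.006, 0.768, 0.64, 0.013]
contact_force: [0.8, 1.1, 0.3]
finger_gap: 0.502
t 8.9 pos [0.4556 0.1017 0.1537] yaw 79.6 gap 0.50 tilt -1.000 j6 -1.43
turn units 0.15  shift share [-0.015  0.038  0.18 ] dist 0.055 F [0.8 1.1 0.3]
[-0.037  0.252  1.797  0.01   1.065 -1.43 ] [ 0.037  0.028 -0.177  0.014  0.003  0.062] [0.006 0.768 0.64  0.013]
```

```bash
python3 -m pendant '[[[0,-0.015,0.038,0.09,0],[0,0,0,0.08,0],[0,0,0,0,0]]]'; python3 go.py 0.4676 0.0955 0.004 79; python3 -c "
from h import *
f=viewer.grab_frame('wrist');save(f,'w5.png')
print(proj(f,[.5245,.0845,.007]),proj(f,[.4676,.0955,.007]))"
```

```text
time: 9.18
position: [0.4656, 0.0972, 0.1028]
ee_rot: [0.007, 0.77, 0.638, 0.014]
contact_force: [-0.6, 0.1, 0.0]
finger_gap: 0.503
t 9.2 pos [0.4656 0.0972 0.1028] yaw 79.4 gap 0.50 tilt -1.000 j6 -1.44
turn units 0.09  shift share [-0.009 -0.002  0.329] dist 0.099 F [-0.6  0.1  0. ]
(np.float64(275.9815490050761), np.float64(278.57295778755446)) (np.float64(276.12890102122634), np.float64(204.27643256769133))
```

View pics/w5.png

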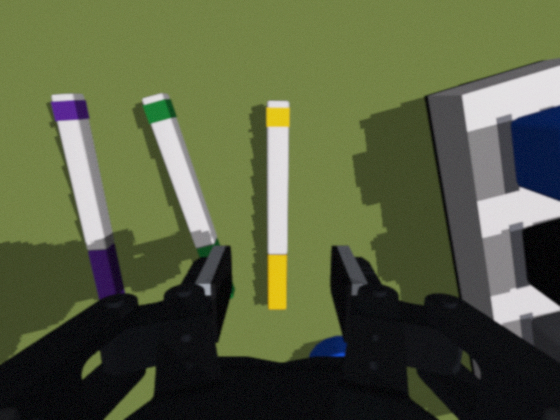

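The marker lies straight between the fingers at u=277 (predicted 276), and the green marker is clear of the left finger. Descending and gripping.

```bash
python3 -m pendant '[[[0,-0.005,0,0.11,0],[0,0,0,0.11,0],[0,0,0,0.06,0],[0,0,0,0.02,0],[0,0,0,0,0]]]'; python3 go.py 0.4676 0.0955 0.004 79
```

```text
time: 9.65
position: [0.475, 0.0991, 0.0183]
ee_rot: [0.011, 0.77, 0.638, 0.019]
contact_force: [-0.9, 0.6, -0.2]
finger_gap: 0.499
t 9.7 pos [0.475  0.0991 0.0183] yaw 79.3 gap 0.50 tilt -0.999 j6 -1.44
turn units 0.09  shift share [-0.017 -0.024  0.046] dist 0.016 F [-0.9  0.6 -0.2]
```

```bash
python3 -m pendant '[[[0,-0.012,-0.024,0.03,0],[0,0,0,0.015,0],[1,0,0,0,0],[1,0,0,0,0],[1,0,0,0,0],[1,0,0,0,0]]]' 25; python3 go.py 0.4676 0.0955 0.004 79;  python3 -m pendant '[[[1,0,0,-0.06,0],[1,0,0,-0.12,0],[1,0,0,-0.12,0],[1,0,0,-0.12,0],[1,0,0,-0.1,0],[1,0,0,0,0]]]'; python3 go.py 0.509 0.221 0.15 6;python3 -c "
from h import *
f=viewer.grab_frame('wrist');save(f,'w6.png');f=viewer.grab_frame('scene');save(f,'s6.png',(170,120,400,320),3)"
```

```text
time: 10.15
position: [0.4732, 0.0981, 0.0114]
ee_rot: [0.015, 0.769, 0.638, 0.024]
contact_force: [-0.3, -0.2, -0.3]
finger_gap: 0.147
t 10.2 pos [0.4732 0.0981 0.0114] yaw 79.4 gap 0.15 tilt -0.998 j6 -1.44
turn units 0.09  shift share [-0.012 -0.018  0.023] dist 0.01 F [-0.3 -0.2 -0.3]
time: 10.65
position: [0.4642, 0.0971, 0.1761]
ee_rot: [0.015, 0.77, 0.638, 0.024]
contact_force: [1.7, -0.4, 0.9]
finger_gap: 0.145
t 10.7 pos [0.4642 0.0971 0.1761] yaw 79.3 gap 0.14 tilt -0.998 j6 -1.44
turn units 18.34  shift share [0.432 0.065 0.098] dist 0.134 F [ 1.7 -0.4  0.9]
```

View pics/s6.png

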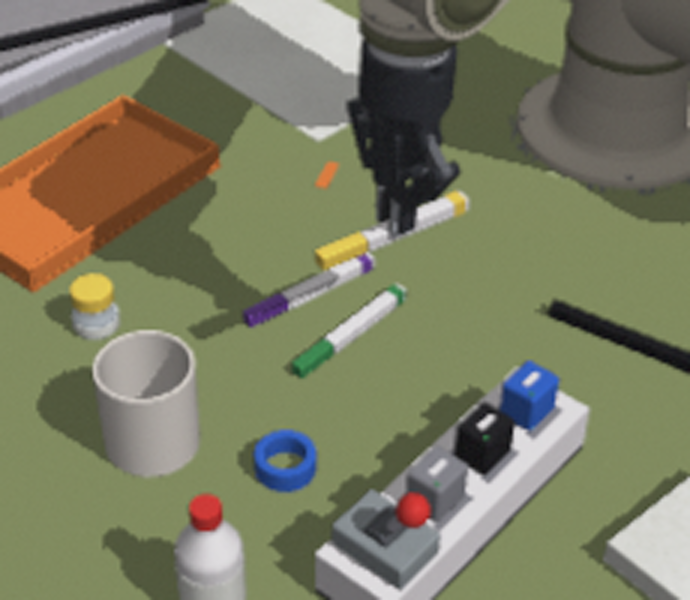

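View pics/w6.png

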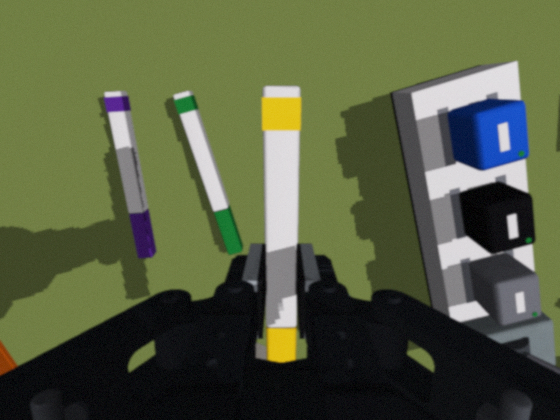

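The yellow marker is held near its middle. Next I'll turn it so the cap points to −y, then take it to the black plug.

```bash
python3 -m pendant '[[[1,0,0,0,1],[1,0,0,0,1],[1,0,0,0,1],[1,0,0,0,1],[1,0,0,0,1],[1,0,0,0,1],[1,0,0,0,1],[1,0,0,0,1],[1,0,0,0,1],[1,0,0,0,1]]]';  python3 -m pendant '[[[1,0,0,0,1],[1,0,0,0,1],[1,0,0,0,1],[1,0,0,0,1],[1,0,0,0,1],[1,0,0,0,1],[1,0,0,0,1],[1,0,0,0,0.5],[1,0,0,0,0]]]'; python3 go.py 0.511 0.219 0.15 6
```

```text
time: 11.58
position: [0.4557, 0.0973, 0.1555]
ee_rot: [-0.001, 0.947, 0.321, 0.011]
contact_force: [-0.1, 0.7, -0.2]
finger_gap: 0.147
time: 12.33
position: [0.4486, 0.0975, 0.1399]
ee_rot: [-0.005, 0.999, 0.049, -0.005]
contact_force: [-0.6, -0.4, -0.4]
finger_gap: 0.153
t 12.3 pos [0.4486 0.0975 0.1399] yaw 5.6 gap 0.15 tilt -1.000 j6 -0.15
turn units -0.1  shift share [ 0.246 -0.383 -0.032] dist 0.137 F [-0.6 -0.4 -0.4]
```

```bash
python3 -m pendant '[[[1,0.07,-0.11,-0.02,0],[1,0.07,-0.11,-0.02,0],[1,0.07,-0.11,-0.02,0],[1,0.04,-0.06,-0.01,0],[1,0,0,0,0]]]'; python3 go.py 0.511 0.219 0.13 6
```

```text
time: 12.75
position: [0.5114, 0.2248, 0.1546]
ee_rot: [-0.005, 0.999, 0.049, -0.012]
contact_force: [-0.7, 0.8, 0.2]
finger_gap: 0.151
t 12.8 pos [0.5114 0.2248 0.1546] yaw 5.7 gap 0.15 tilt -1.000 j6 0.09
turn units -0.08  shift share [-0.002  0.02   0.082] dist 0.025 F [-0.7  0.8  0.2]
```

```bash
python3 -m pendant '[[[1,0,0.02,0,0],[1,0,0,0.05,0],[1,0,0,0.05,0],[1,0,0,0.04,0],[1,0,0,0,0]]]'; python3 go.py 0.511 0.219 0.083 6; python3 -c "
from h import *
f=viewer.grab_frame('scene');save(f,'s7.png',(190,160,380,340),4)"
```

```text
time: 13.17
position: [0.5082, 0.2152, 0.1062]
ee_rot: [-0.004, 0.999, 0.052, -0.016]
contact_force: [0.0, 0.6, -0.8]
finger_gap: 0.149
t 13.2 pos [0.5082 0.2152 0.1062] yaw 5.9 gap 0.15 tilt -0.999 j6 0.07
turn units -0.02  shift share [ 0.013 -0.011  0.077] dist 0.024 F [ 0.   0.6 -0.8]
```

View pics/s7.png

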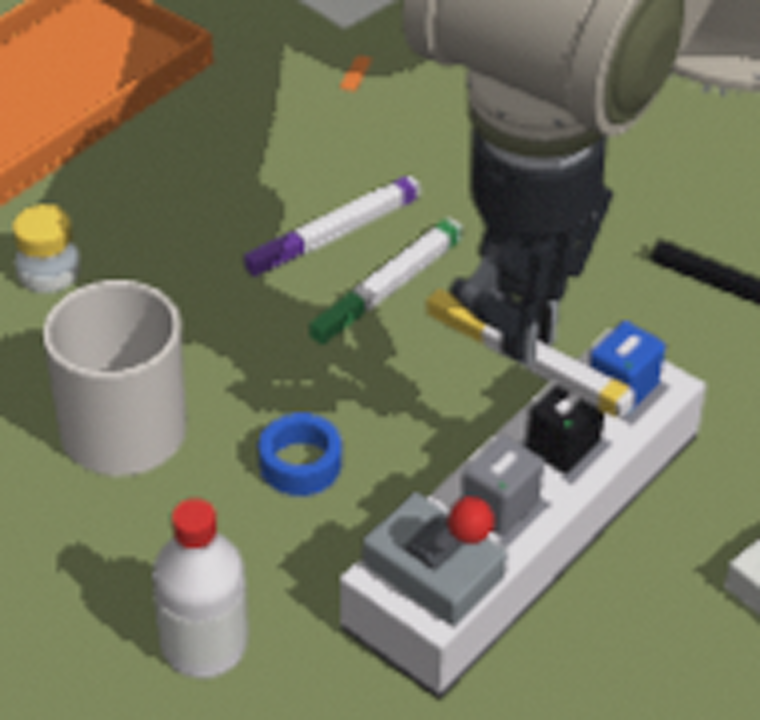

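The yellow marker hovers level over the black plug with the end past it at (620,400). Pressing down to tilt it.

```bash
python3 -m pendant '[[[1,0.012,-0.005,0.02,0],[1,0,0,0.02,0],[1,0,0,0.02,0],[1,0,0,0.02,0],[1,0,0,0.02,0]]]'; python3 go.py 0.511 0.219 0.083 6; python3 -c "
from h import *
f=viewer.grab_frame('scene');save(f,'s8.png',(190,160,380,340),4)"
```

```text
time: 13.63
position: [0.5134, 0.2137, 0.0827]
ee_rot: [-0.003, 0.999, 0.052, -0.012]
contact_force: [-6.3, -4.6, 18.1]
finger_gap: 0.147
t 13.6 pos [0.5134 0.2137 0.0827] yaw 5.9 gap 0.15 tilt -1.000 j6 0.07
turn units -0.02  shift share [-0.006 -0.019 -0.001] dist 0.006 F [-6.3 -4.6 18.1]
```

View pics/s8.png

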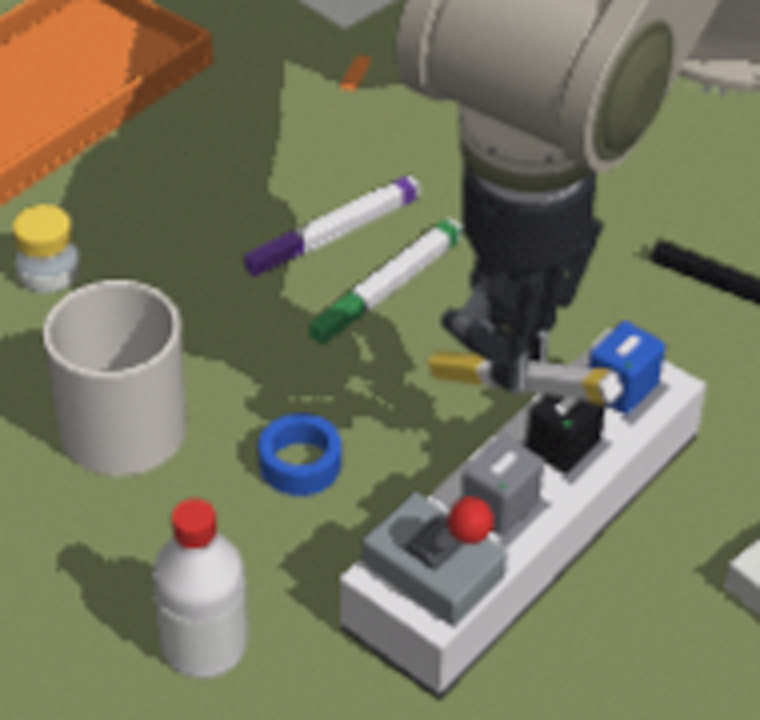

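It works: the marker is pivoting, with the cap dropping. Continuing down.

```bash
python3 -m pendant '[[[1,0,-0.01,0.02,0],[1,0,-0.005,0.02,0],[1,0,0,0.02,0],[1,0,0,0.02,0]]]'; python3 go.py 0.511 0.219 0.07 6; python3 -c "
from h import *
f=viewer.grab_frame('scene');save(f,'s9.png',(190,160,380,340),4)"
```

```text
time: 14.02
position: [0.5185, 0.2142, 0.0684]
ee_rot: [0.0, 0.999, 0.052, -0.004]
contact_force: [-5.1, -7.3, 24.0]
finger_gap: 0.148
t 14.0 pos [0.5185 0.2142 0.0684] yaw 6.0 gap 0.15 tilt -1.000 j6 0.08
turn units 0.0  shift share [-0.023 -0.018 -0.005] dist 0.009 F [-5.1 -7.3 24. ]
```

View pics/s9.png

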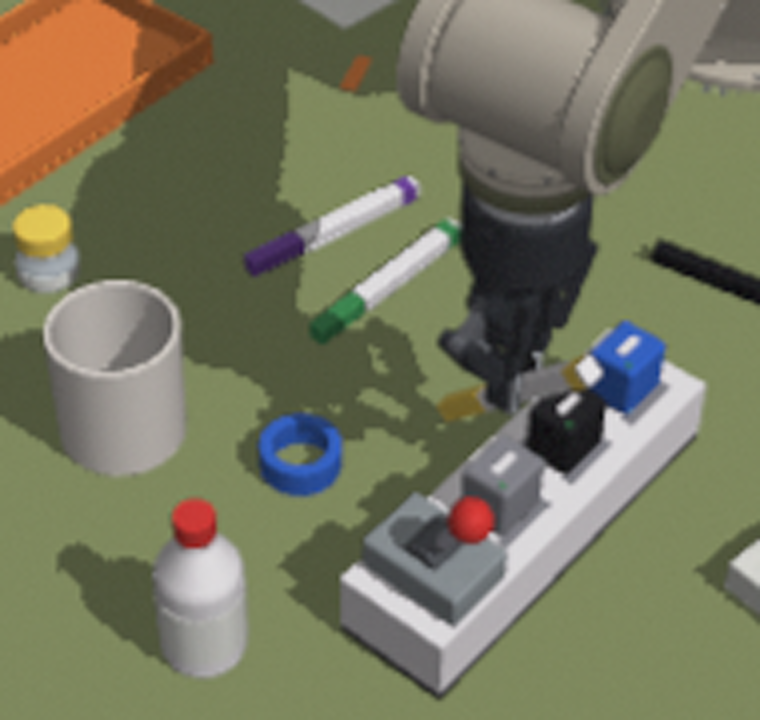

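```bash
python3 -m pendant '[[[1,0,0.01,-0.06,0],[1,0,0.02,-0.12,0],[1,0,0.02,-0.12,0],[1,0,0.02,-0.12,0],[1,0,0,-0.12,0],[1,0,0,-0.02,0]]]'; python3 go.py 0.675 0.03 0.2 6; python3 -c "
from h import *
f=viewer.grab_frame('scene');save(f,'s10.png',(190,100,380,280),4)
f=viewer.grab_frame('wrist');save(f,'w10.png')"
```

```text
time: 14.57
position: [0.5225, 0.19, 0.2429]
ee_rot: [0.001, 0.999, 0.052, -0.004]
contact_force: [0.6, -0.2, 0.6]
finger_gap: 0.147
t 14.6 pos [0.5225 0.19   0.2429] yaw 6.0 gap 0.15 tilt -1.000 j6 0.03
turn units -0.01  shift share [0.451 0.583 0.141] dist 0.225 F [ 0.6 -0.2  0.6]
```

View pics/s10.png

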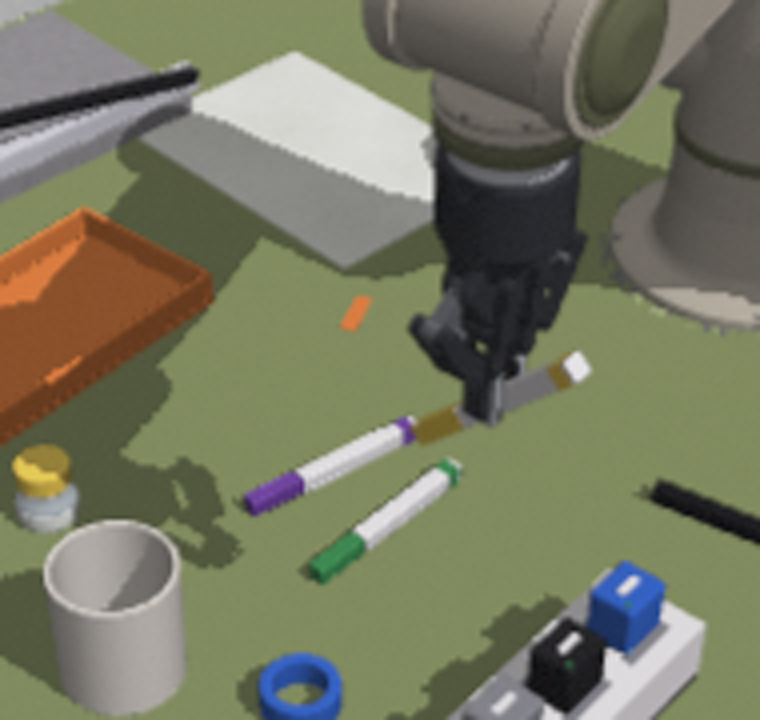

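View pics/w10.png

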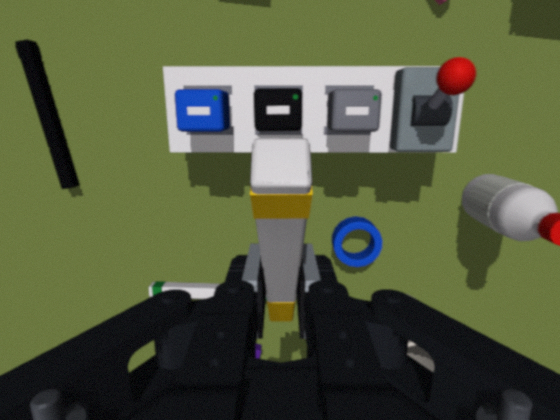

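Held, with the cap end down. I'll measure the tilt across the two views.

```bash
python3 -c "
from h import *
f=viewer.grab_frame('scene');w=viewer.grab_frame('wrist')
a,e=tri(w,(281,165),f,(190+577/4,100+368/4)); print('end',a.round(4),e)
b,e=tri(w,(282,318),f,(190+417/4,100+428/4)); print('cap',b.round(4),e)
p=st()[1]; print(p, np.degrees(np.arctan2(a[2]-b[2],np.hypot(*(a-b)[:2]))),np.linalg.norm(a-b))"
```

```text
end [0.517  0.2432 0.3   ] 0.0010877355121856618
cap [0.5272 0.135  0.194 ] 0.0022910687192039367
[0.52018116 0.19002035 0.23500152] 44.31234196781978 0.15182572156935806
```

The tilt is 44° and the measured length 152 mm (150 expected). The marker sits 12 mm above the tips. Moving over the mug, aiming for the cap end just inside the far (−y) wall.

```bash
python3 -m pendant '[[[1,0.08,0.1,-0.01,0],[1,0.08,0.1,-0.01,0],[1,0.08,0.1,-0.01,0],[1,0.08,0.1,-0.01,0],[1,0.08,0.08,-0.01,0],[1,0.04,0,-0.01,0],[1,0,0,-0.005,0],[1,0,0,-0.005,0]]]'; python3 go.py 0.675 0.043 0.19 6
```

```text
time: 15.43
position: [0.6681, 0.0555, 0.233]
ee_rot: [-0.0, 0.998, 0.054, -0.025]
contact_force: [-0.1, -0.1, -0.4]
finger_gap: 0.151
t 15.4 pos [0.6681 0.0555 0.233 ] yaw 6.2 gap 0.15 tilt -0.999 j6 -0.20
turn units 0.05  shift share [0.025 0.044 0.142] dist 0.045 F [-0.1 -0.1 -0.4]
```

```bash
python3 -m pendant '[[[1,0.03,0.04,0.05,0],[1,0.01,0.01,0.05,0],[1,0,0,0.03,0],[1,0,0,0,0]]]'; python3 go.py 0.675 0.043 0.102 6;python3 -c "
from h import *
f=viewer.grab_frame('scene');save(f,'s11.png',(150,160,340,320),4)
f=viewer.grab_frame('wrist');save(f,'w11.png')"
```

```text
time: 15.77
position: [0.6767, 0.0443, 0.1887]
ee_rot: [-0.001, 0.998, 0.056, -0.028]
contact_force: [-0.2, 0.0, -0.9]
finger_gap: 0.15
t 15.8 pos [0.6767 0.0443 0.1887] yaw 6.4 gap 0.15 tilt -0.998 j6 -0.22
turn units 0.11  shift share [0.01  0.005 0.289] dist 0.087 F [-0.2  0.  -0.9]
```

View pics/s11.png

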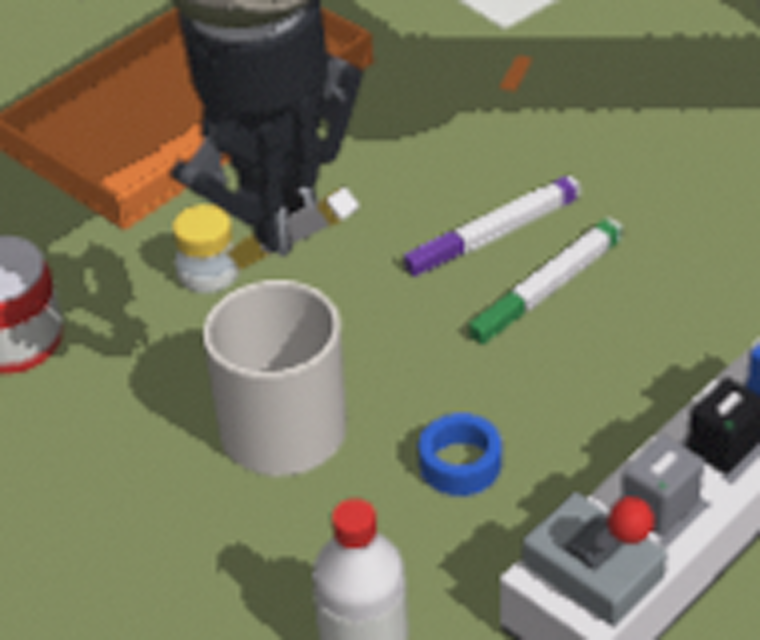

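View pics/w11.png

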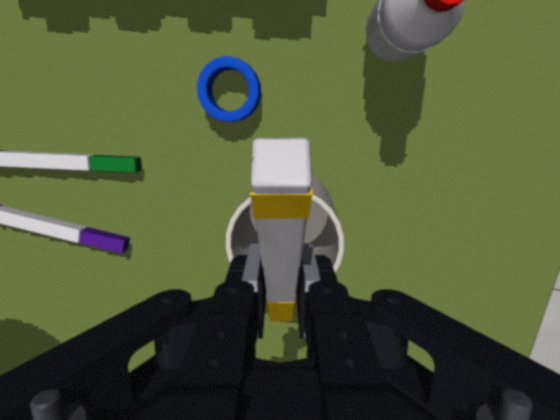

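```bash
python3 -c "
from h import *
w=viewer.grab_frame('wrist')
print(proj(w,[.6754,.0177,.095]), onz(w,285,241,.095))"; python3 -m pendant '[[[1,0.01,0.003,0.1,0],[1,0,0,0.09,0],[1,0,0,0.05,0],[1,0,0,0.01,0]]]'; python3 go.py 0.675 0.043 0.102 6;python3 -c "
from h import *
f=viewer.grab_frame('scene');save(f,'s12.png',(150,160,340,320),4)"
```

```text
(np.float64(279.62299199049284), np.float64(241.901937101047)) [0.67916642 0.01889958 0.095     ]
time: 16.25
position: [0.6791, 0.0451, 0.1218]
ee_rot: [0.001, 0.998, 0.057, -0.019]
contact_force: [-0.8, -0.6, -0.0]
finger_gap: 0.146
t 16.2 pos [0.6791 0.0451 0.1218] yaw 6.6 gap 0.15 tilt -0.999 j6 -0.22
turn units 0.14  shift share [-0.012  0.005  0.067] dist 0.02 F [-0.8 -0.6 -0. ]
```

View pics/s12.png

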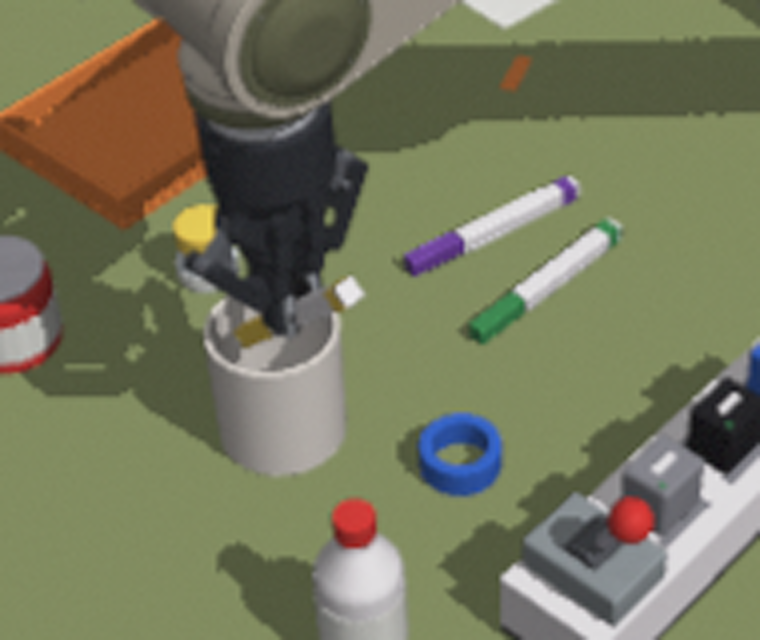

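The cap end is well inside the mug at (255,330). Lowering a little more, then releasing.

```bash
python3 -m pendant '[[[1,-0.01,0.005,0.05,0],[1,0,0,0.02,0],[0.2,0,0,0,0],[0.2,0,0,-0.01,0],[0.2,0,0,-0.01,0],[0.2,0,0,-0.01,0]]]'; python3 go.py 0.675 0.043 0.102 6;python3 -m pendant '[[[0.2,0,0,-0.12,0],[0.2,0,0,-0.12,0],[0.2,0,0,-0.12,0],[0.2,0,0,-0.12,0]]]'; python3 -c "
from h import *
f=viewer.grab_frame('scene');save(f,'s13.png',(150,160,340,320),4)
f=viewer.grab_frame('wrist');save(f,'w13.png')"
```

```text
time: 16.8
position: [0.6791, 0.044, 0.1195]
ee_rot: [0.002, 0.998, 0.058, -0.013]
contact_force: [-0.3, 0.5, 0.1]
finger_gap: 0.401
t 16.8 pos [0.6791 0.044  0.1195] yaw 6.6 gap 0.40 tilt -1.000 j6 -0.22
turn units 0.16  shift share [-0.012  0.002  0.059] dist 0.018 F [-0.3  0.5  0.1]
time: 17.13
position: [0.6809, 0.045, 0.2652]
ee_rot: [0.001, 0.998, 0.058, -0.018]
contact_force: [0.6, -0.4, -0.1]
finger_gap: 0.402
```

View pics/s13.png

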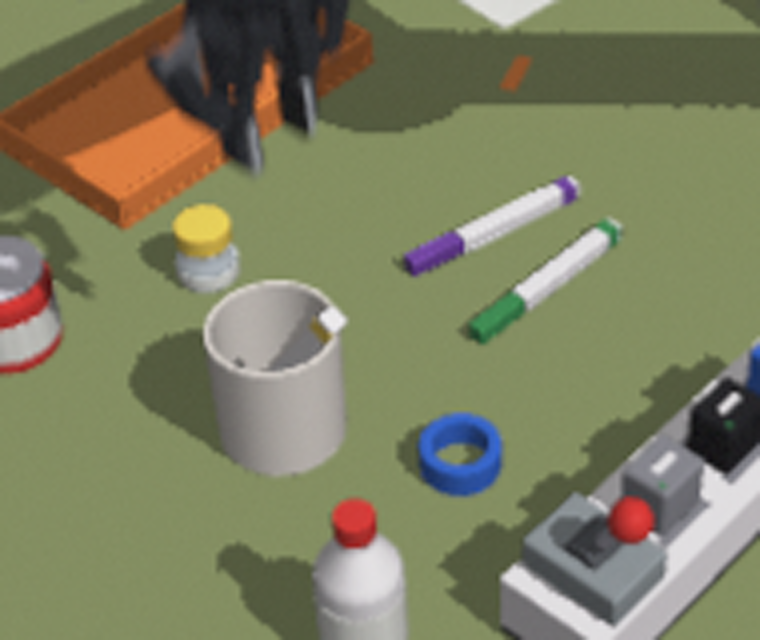

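View pics/w13.png

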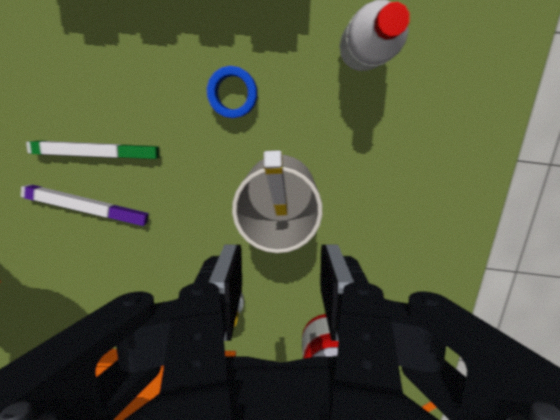

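The yellow marker is in the mug, leaning on the +y rim at (275,160) in the wrist view. Next is green: turn and re-measure.

```bash
python3 -m pendant '[[[0,0,0,-0.005,-1],[0,0,0,-0.005,-1],[0,0,0,-0.005,-1],[0,0,0,-0.005,-1],[0,0,0,-0.005,-1],[0,0,0,-0.005,-1],[0,0,0,-0.005,-1],[0,0,0,-0.005,-1],[0,0,0,-0.005,-1],[0,0,0,-0.005,-1]]]';python3 -m pendant '[[[0,0,0,-0.005,-1],[0,0,0,-0.005,-1],[0,0,0,-0.005,-1],[0,0,0,-0.005,-1],[0,0,0,-0.005,-1],[0,0,0,-0.005,-1],[0,0,0,-0.005,-1],[0,0,0,-0.005,-1],[0,0,0,-0.005,-1],[0,0,0,-0.005,-1]]]'; python3 go.py 0.4558 0.0385 0.1 94; python3 -c "
from h import *
f=viewer.grab_frame('top');save(f,'t14.png',(160,90,360,290),3)"
```

```text
time: 18.07
position: [0.6836, 0.0454, 0.2959]
ee_rot: [0.001, 0.912, 0.41, -0.006]
contact_force: [-0.2, 0.5, -0.2]
finger_gap: 0.499
time: 18.9
position: [0.6835, 0.0459, 0.3183]
ee_rot: [0.002, 0.704, 0.71, -0.003]
contact_force: [-0.2, 0.3, 0.6]
finger_gap: 0.502
t 18.9 pos [0.6835 0.0459 0.3183] yaw 90.6 gap 0.50 tilt -1.000 j6 -1.68
turn units -0.86  shift share [-0.012 -0.759  0.728] dist 0.316 F [-0.2  0.3  0.6]
```

View pics/t14.png

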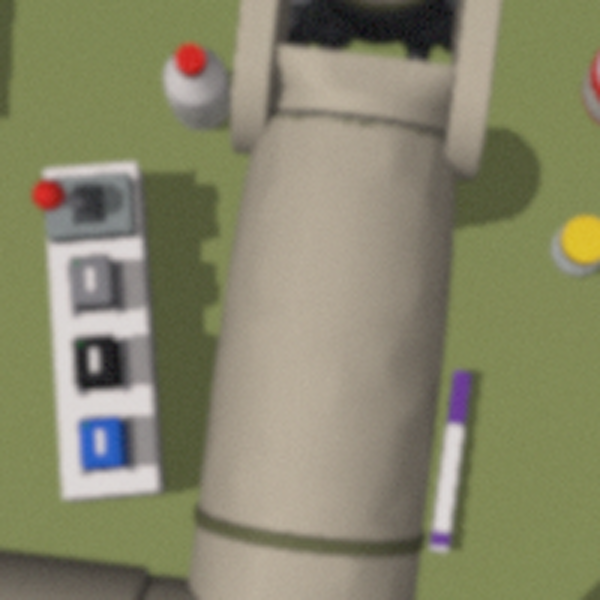

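The arm hides green in this view, but the lever is plainly over to the left at (47,193). Moving above green and checking with the wrist camera.

```bash
python3 -m pendant '[[[0,0,-0.11,0.08,-0.8],[0,0,-0.11,0.08,0],[0,0,-0.11,0.08,0],[0,0,-0.11,0.08,0],[0,0,-0.11,0.08,0],[0,0,-0.11,0.08,0],[0,0,-0.04,0.08,0],[0,0,0,0,0]]]'; python3 go.py 0.452 0.0385 0.1 94; python3 -c "
from h import *
f=viewer.grab_frame('wrist');save(f,'w15.png')
print(proj(f,[.5087,.0423,.007]),proj(f,[.452,.0383,.007]),proj(f,[.3893,.0337,.007]))"
```

```text
time: 19.62
position: [0.4768, 0.0347, 0.1518]
ee_rot: [0.008, 0.691, 0.723, 0.002]
contact_force: [0.6, 0.9, -0.5]
finger_gap: 0.497
t 19.6 pos [0.4768 0.0347 0.1518] yaw 92.6 gap 0.50 tilt -1.000 j6 -1.78
turn units -0.34  shift share [ 0.018 -0.084  0.171] dist 0.058 F [ 0.6  0.9 -0.5]
(np.float64(288.6808204154531), np.float64(223.577751011923)) (np.float64(287.4478522312621), np.float64(157.44922084213468)) (np.float64(285.68775705366534), np.float64(75.42318075564333))
```

View pics/w15.png

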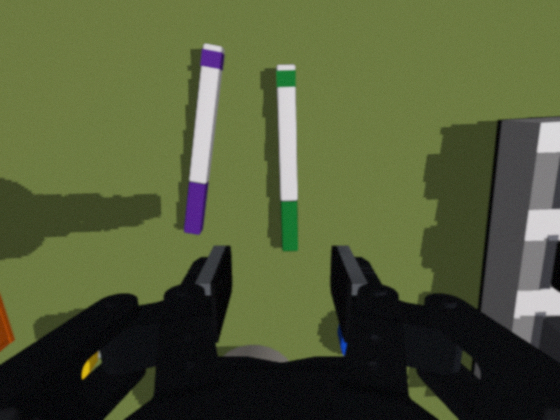

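Green is where it was measured: cap centre (289,224), predicted (289,224). Going down to grip.

```bash
python3 -m pendant '[[[0,0.018,-0.06,0.07,-0.3],[0,0,-0.02,0.09,0],[0,0,0,0.09,0],[0,0,0,0.06,0],[0,0,0,0,0]]]'; python3 go.py 0.452 0.0385 0.005 94
```

```text
time: 20.08
position: [0.4689, 0.0365, 0.0676]
ee_rot: [0.019, 0.684, 0.729, 0.009]
contact_force: [-0.6, 0.8, -0.2]
finger_gap: 0.495
t 20.1 pos [0.4689 0.0365 0.0676] yaw 93.6 gap 0.50 tilt -0.999 j6 -1.80
turn units -0.09  shift share [ 0.013 -0.064  0.206] dist 0.065 F [-0.6  0.8 -0.2]
```

```bash
python3 -m pendant '[[[0,0.01,-0.06,0.03,0],[0,0,-0.01,0.06,0],[0,0,0,0.06,0],[0,0,0,0.04,0],[0,0,0,0.02,0],[0,0,0,0,0]]]'; python3 go.py 0.452 0.0385 0.005 94
```

```text
time: 20.58
position: [0.4655, 0.0355, 0.0125]
ee_rot: [0.028, 0.685, 0.728, 0.016]
contact_force: [-0.5, -0.0, 0.3]
finger_gap: 0.501
t 20.6 pos [0.4655 0.0355 0.0125] yaw 93.4 gap 0.50 tilt -0.998 j6 -1.80
turn units -0.15  shift share [ 0.013 -0.046  0.022] dist 0.016 F [-0.5 -0.   0.3]
```

```bash
python3 -m pendant '[[[0,0.01,-0.05,0.01,0],[0,0,-0.02,0.015,0],[1,0,0,0,0],[1,0,0,0,0],[1,0,0,0,0],[1,0,0,0,0]]]'; python3 go.py 0.452 0.0385 0.005 94
```

```text
time: 21.08
position: [0.4521, 0.0359, 0.0094]
ee_rot: [0.034, 0.685, 0.727, 0.019]
contact_force: [-0.4, 0.2, -0.9]
finger_gap: 0.151
t 21.1 pos [0.4521 0.0359 0.0094] yaw 93.3 gap 0.15 tilt -0.997 j6 -1.80
turn units -0.16  shift share [ 0.009 -0.001  0.014] dist 0.005 F [-0.4  0.2 -0.9]
```

```bash
python3 -m pendant '[[[1,0,0,-0.05,0],[1,0,0,-0.12,0],[1,0,0,-0.12,0],[1,0,0,-0.12,0],[1,0,0,-0.1,0],[1,0,0,-0.05,1],[1,0,0,-0.006,1],[1,0,0,-0.006,1],[1,0,0,-0.006,1],[1,0,0,-0.006,1]]]'; python3 -m pendant '[[[1,0,0,-0.006,1],[1,0,0,-0.006,1],[1,0,0,-0.006,1],[1,0,0,-0.006,1],[1,0,0,-0.006,1],[1,0,0,-0.006,1],[1,0,0,-0.006,1],[1,0,0,-0.006,1],[1,0,0,-0.006,1],[1,0,0,-0.006,1]]]'; python3 -m pendant '[[[1,0,0,-0.006,1],[1,0,0,-0.006,1],[1,0,0,-0.006,1],[1,0,0,-0.006,1],[1,0,0,-0.006,1],[1,0,0,-0.006,0.5],[1,0,0,0,0]]]'; python3 go.py 0.513 0.216 0.15 6
```

```text
time: 21.92
position: [0.4411, 0.0387, 0.1975]
ee_rot: [0.032, 0.805, 0.591, 0.027]
contact_force: [-0.1, 0.3, -0.9]
finger_gap: 0.148
time: 22.75
position: [0.4417, 0.0388, 0.2203]
ee_rot: [0.021, 0.964, 0.262, 0.039]
contact_force: [0.9, -0.6, -0.5]
finger_gap: 0.154
time: 23.33
position: [0.442, 0.0388, 0.2344]
ee_rot: [0.013, 0.997, 0.062, 0.044]
contact_force: [-0.1, 0.1, -0.6]
finger_gap: 0.152
t 23.3 pos [0.442  0.0388 0.2344] yaw 7.2 gap 0.15 tilt -0.996 j6 -0.30
turn units 0.29  shift share [ 0.283 -0.566  0.289] dist 0.209 F [-0.1  0.1 -0.6]
```

```bash
python3 -m pendant '[[[1,0.06,-0.12,0.03,0.3],[1,0.06,-0.12,0.03,0],[1,0.06,-0.12,0.03,0],[1,0.06,-0.12,0.03,0],[1,0.04,-0.08,0.03,0],[1,0,0,0.03,0],[1,0,0,0,0]]]'; python3 go.py 0.513 0.216 0.12 6
```

```text
time: 23.92
position: [0.5171, 0.2194, 0.182]
ee_rot: [0.014, 0.997, 0.052, 0.047]
contact_force: [0.0, -0.2, -0.3]
finger_gap: 0.149
t 23.9 pos [0.5171 0.2194 0.182 ] yaw 6.1 gap 0.15 tilt -0.995 j6 0.13
turn units 0.01  shift share [-0.034  0.003  0.204] dist 0.062 F [ 0.  -0.2 -0.3]
```

```bash
python3 -m pendant '[[[1,-0.034,0.005,0.08,0],[1,0,0.005,0.08,0],[1,0,0,0.05,0],[1,0,0,0.02,0]]]'; python3 go.py 0.513 0.216 0.08 6;  python3 -c "
from h import *
f=viewer.grab_frame('scene');save(f,'s16.png',(190,160,380,340),4)"
```

```text
time: 24.25
position: [0.5146, 0.2116, 0.1132]
ee_rot: [0.014, 0.997, 0.053, 0.049]
contact_force: [-0.5, -0.1, -0.7]
finger_gap: 0.151
t 24.2 pos [0.5146 0.2116 0.1132] yaw 6.2 gap 0.15 tilt -0.995 j6 0.12
turn units 0.05  shift share [-0.014 -0.019  0.109] dist 0.033 F [-0.5 -0.1 -0.7]
```

View pics/s16.png

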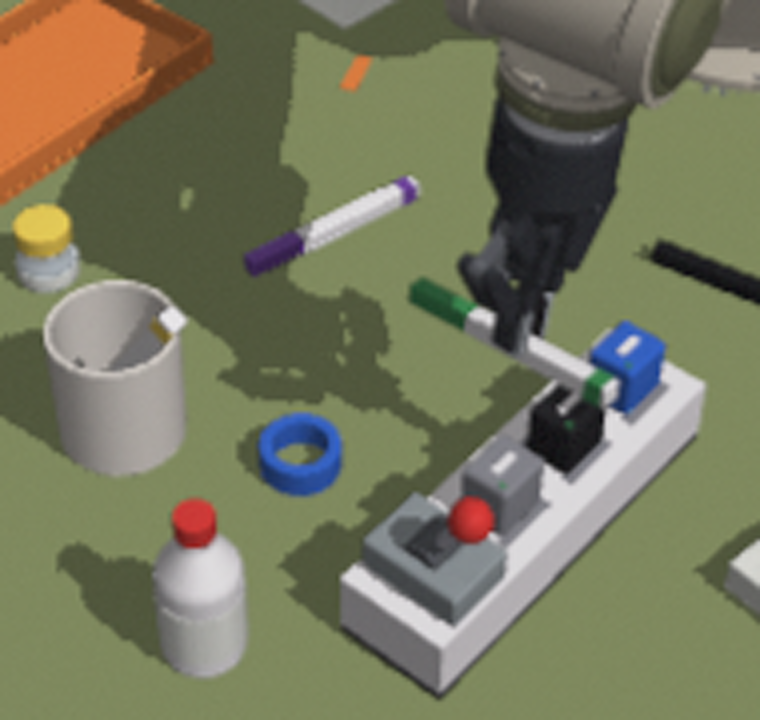

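```bash
python3 -m pendant '[[[1,-0.008,-0.02,0.02,0],[1,0,-0.01,0.02,0],[1,0,0,0.02,0],[1,0,0,0.02,0],[1,0,0,0.02,0],[1,0,0,0.02,0],[1,0,0,0.02,0],[1,0,0,0.02,0]]]'; python3 go.py 0.513 0.216 0.068 6;  python3 -c "
from h import *
f=viewer.grab_frame('scene');save(f,'s17.png',(190,160,380,340),4)"
```

```text
time: 24.97
position: [0.5209, 0.2175, 0.0767]
ee_rot: [0.016, 0.997, 0.054, 0.057]
contact_force: [-7.6, -6.1, 24.5]
finger_gap: 0.153
t 25.0 pos [0.5209 0.2175 0.0767] yaw 6.4 gap 0.15 tilt -0.993 j6 0.14
turn units 0.09  shift share [-0.03   0.001  0.026] dist 0.012 F [-7.6 -6.1 24.5]
```

View pics/s17.png

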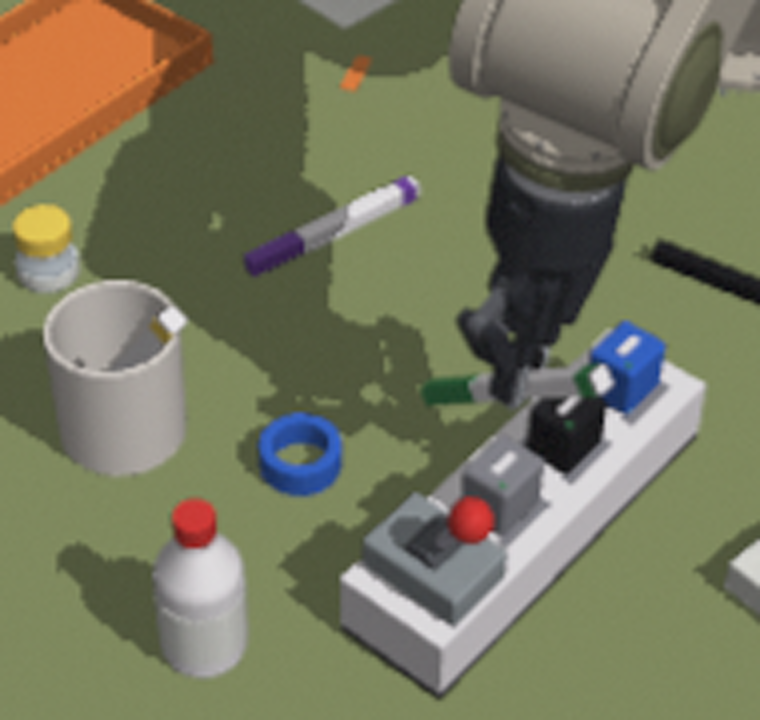

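Tilting as before. A little further down.

```bash
python3 -m pendant '[[[1,-0.008,-0.005,0.02,0],[1,0,0,0.025,0],[1,0,0,0.025,0],[1,0,0,0.025,0],[1,0,0,0.025,0]]]'; python3 go.py 0.513 0.216 0.068 6; python3 -m pendant '[[[1,0,0.01,-0.06,0],[1,0,0.02,-0.12,0],[1,0,0.02,-0.12,0],[1,0,0.02,-0.12,0],[1,0,0,-0.12,0],[1,0,0,-0.02,0]]]'; python3 go.py 0.675 0.04 0.2 6; python3 -c "
from h import *
f=viewer.grab_frame('scene');save(f,'s18.png',(190,100,380,280),4)
f=viewer.grab_frame('wrist');save(f,'w18.png')"
```

```text
time: 25.43
position: [0.5366, 0.2152, 0.0587]
ee_rot: [0.018, 0.995, 0.055, 0.076]
contact_force: [-4.4, -12.7, 26.1]
finger_gap: 0.151
t 25.4 pos [0.5366 0.2152 0.0587] yaw 6.6 gap 0.15 tilt -0.988 j6 0.15
turn units 0.14  shift share [-0.072 -0.01  -0.043] dist 0.025 F [ -4.4 -12.7  26.1]
time: 25.93
position: [0.5129, 0.1976, 0.2332]
ee_rot: [0.018, 0.995, 0.056, 0.077]
contact_force: [1.7, -0.1, 0.5]
finger_gap: 0.155
t 25.9 pos [0.5129 0.1976 0.2332] yaw 6.6 gap 0.16 tilt -0.987 j6 0.09
turn units 0.15  shift share [0.454 0.575 0.208] dist 0.229 F [ 1.7 -0.1  0.5]
```

View pics/s18.png

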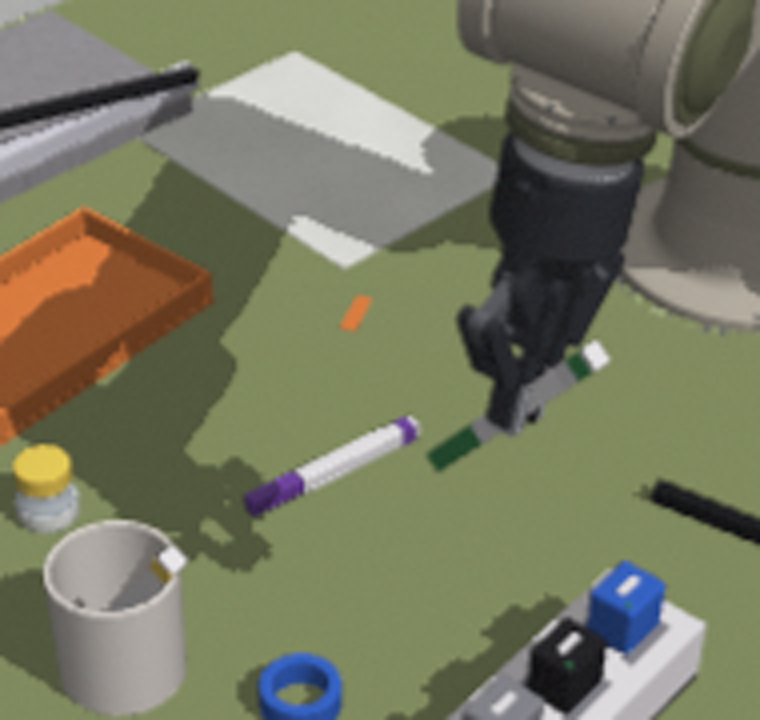

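View pics/w18.png

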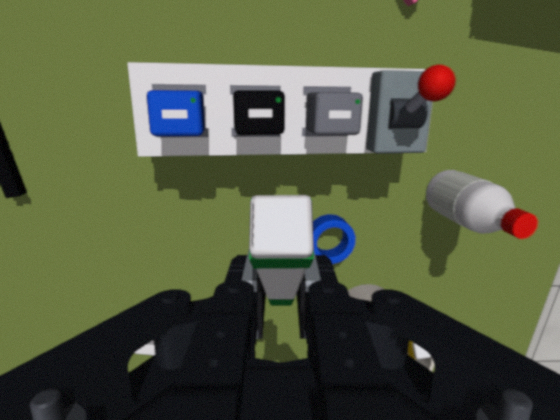

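Held, and steeper now. Measuring again.

```bash
python3 -c "
from h import *
f=viewer.grab_frame('scene');w=viewer.grab_frame('wrist')
a,e=tri(w,(281,226),f,(190+597/4,100+356/4)); print('end',a.round(4),e)
b,e=tri(w,(281,302),f,(190+437/4,100+462/4)); print('cap',b.round(4),e)
s,p,M=st(); print(p, np.degrees(np.arctan2(a[2]-b[2],np.hypot(*(a-b)[:2]))),np.linalg.norm(a-b)); print('tool frame',(M.T@(a-p)).round(4),(M.T@(b-p)).round(4))"
python3 -m pendant '[[[1,0.08,0.1,-0.005,0],[1,0.08,0.1,-0.005,0],[1,0.08,0.1,-0.005,0],[1,0.08,0.1,-0.005,0],[1,0.08,0.08,-0.005,0],[1,0.04,0,-0.005,0]]]'; python3 go.py 0.693 0.035 0.19 6
```

```text
end [0.4972 0.2404 0.2955] 0.0011866059854780814
cap [0.5251 0.1482 0.1765] 0.0029478504140805295
[0.51110492 0.19705298 0.22524654] 51.02294514460586 0.15307835718391213
tool frame [ 0.0011 -0.0413 -0.0728] [0.0013 0.0478 0.0517]
time: 26.63
position: [0.6567, 0.0653, 0.2445]
ee_rot: [0.018, 0.996, 0.059, 0.06]
contact_force: [-0.7, 0.4, -0.4]
finger_gap: 0.154
t 26.6 pos [0.6567 0.0653 0.2445] yaw 6.9 gap 0.15 tilt -0.992 j6 -0.18
turn units 0.22  shift share [0.086 0.106 0.198] dist 0.072 F [-0.7  0.4 -0.4]
```

```bash
python3 -m pendant '[[[1,0,0,0,0],[1,0,0,0,0],[1,0,0,0,0]]]'; python3 -m pendant '[[[1,0,0,0,0],[1,0,0,0,0],[1,0,0,0,0],[1,0,0,0,0],[1,0,0,0,0]]]'; python3 -c "
from h import *
s=st()[0];print(np.round(s['joints'],3),np.round(s['joint_velocities'],3),np.round(s['ee_rot'],3),np.round(s['tau'],2))"
```

```text
time: 26.88
position: [0.6571, 0.064, 0.2372]
ee_rot: [0.018, 0.997, 0.058, 0.055]
contact_force: [0.0, 0.4, -0.5]
finger_gap: 0.152
time: 27.3
position: [0.6541, 0.067, 0.2359]
ee_rot: [0.017, 0.997, 0.06, 0.054]
contact_force: [-0.6, -0.4, -0.5]
finger_gap: 0.152
[-0.068  0.551  1.139 -0.021  1.341 -0.183] [ 0.006 -0.009  0.008  0.001 -0.004 -0.002] [0.017 0.997 0.06  0.054] [-1.000e-02 -5.315e+01 -2.728e+01 -6.000e-02 -3.200e-01  0.000e+00]
```

Tilt 51° (length 153 mm). In the tool frame the cap tip is at (1, 48, 52) mm. I'll drop green to the +x side of yellow.

```bash
python3 -m pendant '[[[1,0.08,0.07,0.04,0],[1,0.04,0.03,0.05,0],[1,0,0,0.05,0],[1,0,0,0,0]]]'; python3 go.py 0.69 0.041 0.18 6; python3 -c "
from h import *
f=viewer.grab_frame('scene');save(f,'s19.png',(150,160,340,320),4)
f=viewer.grab_frame('wrist');save(f,'w19.png')"
```

```text
time: 27.63
position: [0.6987, 0.0408, 0.1999]
ee_rot: [0.017, 0.996, 0.061, 0.055]
contact_force: [-0.6, -0.1, -0.7]
finger_gap: 0.155
t 27.6 pos [0.6987 0.0408 0.1999] yaw 7.1 gap 0.16 tilt -0.993 j6 -0.22
turn units 0.28  shift share [-0.036 -0.007  0.063] dist 0.022 F [-0.6 -0.1 -0.7]
```

View pics/s19.png

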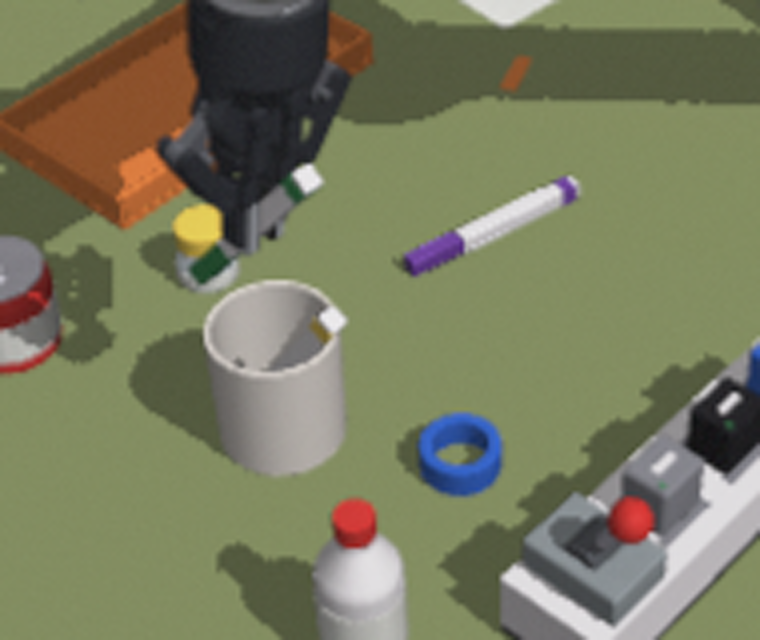

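View pics/w19.png

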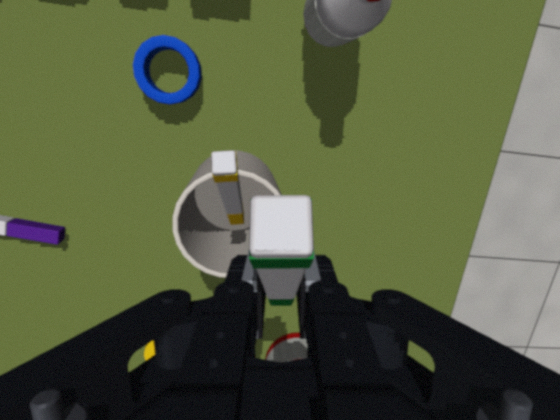

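```bash
python3 -m pendant '[[[1,-0.05,0,0.05,0.2],[1,-0.02,0,0.06,0],[1,0,0,0.04,0],[1,0,0,0,0]]]';python3 go.py 0.689 0.041 0.112 6; python3 -c "
from h import *
f=viewer.grab_frame('wrist');save(f,'w20.png')"
```

```text
time: 28.07
position: [0.6842, 0.0387, 0.1615]
ee_rot: [0.018, 0.996, 0.054, 0.062]
contact_force: [-0.1, 0.6, -0.5]
finger_gap: 0.151
t 28.1 pos [0.6842 0.0387 0.1615] yaw 6.4 gap 0.15 tilt -0.992 j6 -0.21
turn units 0.1  shift share [-0.003 -0.013  0.166] dist 0.05 F [-0.1  0.6 -0.5]
```

View pics/w20.png

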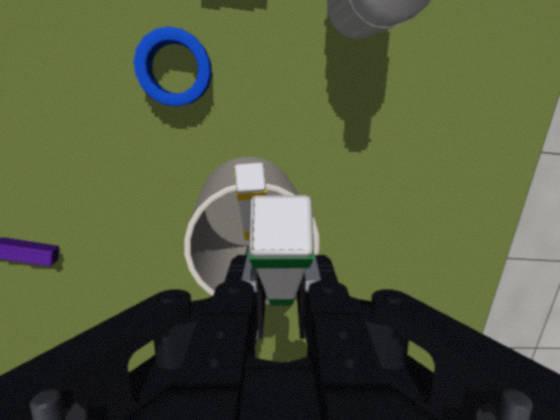

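```bash
python3 -c "
from h import *
w=viewer.grab_frame('wrist'); print(onz(w,252,243,.095), onz(w,318,243,.095))"; python3 -m pendant '[[[1,-0.02,-0.03,0.03,0],[1,0,0,0.04,0],[1,0,0,0.04,0],[1,0,0,0,0]]]';python3 go.py 0.683 0.046 0.112 6; python3 -c "
from h import *
f=viewer.grab_frame('scene');save(f,'s21.png',(150,160,340,320),4)"
```

```text
[0.67766424 0.01888116 0.095     ] [0.72039582 0.02133716 0.095     ]
time: 28.5
position: [0.6857, 0.046, 0.1334]
ee_rot: [0.019, 0.996, 0.055, 0.068]
contact_force: [-1.2, 0.0, -1.1]
finger_gap: 0.154
t 28.5 pos [0.6857 0.046  0.1334] yaw 6.5 gap 0.15 tilt -0.990 j6 -0.20
turn units 0.12  shift share [-0.018 -0.004  0.069] dist 0.022 F [-1.2  0.  -1.1]
```

View pics/s21.png

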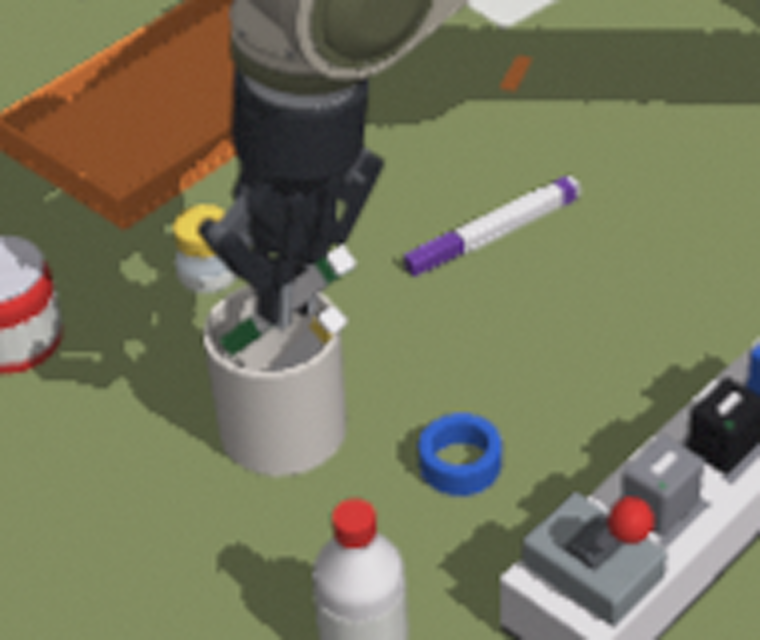

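Green's cap is inside the mug at (240,335). Lowering a little more and releasing.

```bash
python3 -m pendant '[[[1,-0.01,-0.004,0.04,0],[1,0,0,0.03,0],[0.2,0,0,0,0],[0.2,0,0,-0.01,0],[0.2,0,0,-0.01,0],[0.2,0,0,-0.02,0],[0.2,0,0,-0.1,0],[0.2,0,0,-0.12,0],[0.2,0,0,-0.12,0],[0.2,0,0,-0.12,0]]]'; python3 go.py 0.683 0.046 0.112 6; python3 -c "
from h import *
f=viewer.grab_frame('scene');save(f,'s22.png',(150,160,340,320),4)
f=viewer.grab_frame('wrist');save(f,'w22.png')"
```

```text
time: 29.38
position: [0.6639, 0.0494, 0.2648]
ee_rot: [0.018, 0.996, 0.054, 0.065]
contact_force: [0.1, 0.1, -0.3]
finger_gap: 0.399
t 29.4 pos [0.6639 0.0494 0.2648] yaw 6.4 gap 0.40 tilt -0.991 j6 -0.20
turn units 0.09  shift share [-0.003 -0.004  0.513] dist 0.154 F [ 0.1  0.1 -0.3]
```

View pics/s22.png

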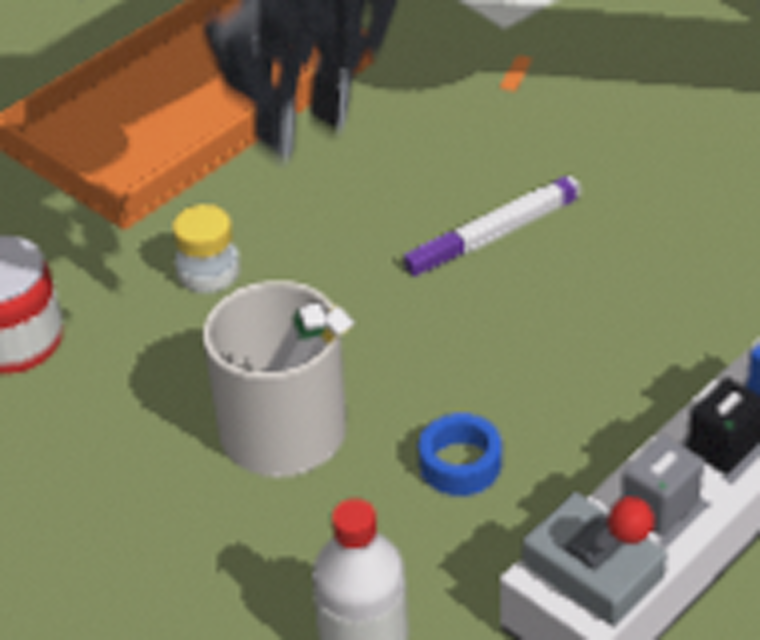

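View pics/w22.png

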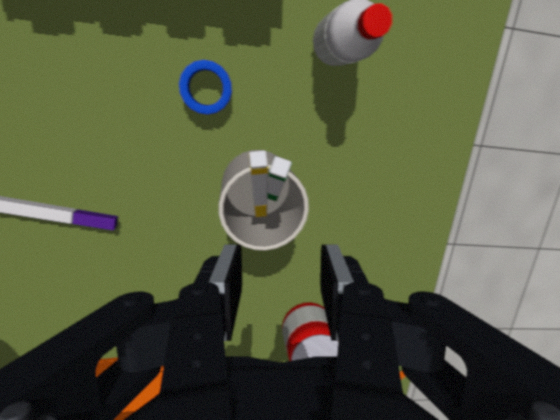

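Both yellow and green are in the mug, side by side at its +y rim. Now violet.

```bash
python3 -m pendant '[[[0,0,0,0,-1],[0,0,0,0,-1],[0,0,0,0,-1],[0,0,0,0,-1],[0,0,0,0,-1],[0,0,0,0,-1],[0,0,0,0,-1],[0,0,0,0,-1],[0,0,0,0,-1],[0,0,0,0,-1]]]';python3 -m pendant '[[[0,0,0,0,-1],[0,0,0,0,-1],[0,0,0,0,-1],[0,0,0,0,-1],[0,0,0,0,-1],[0,0,0,0,-1],[0,0,0,0,-1],[0,0,0,0,-1]]]'; python3 go.py 0.440 -0.0305 0.1 82.2
```

```text
time: 30.32
position: [0.6646, 0.0512, 0.2797]
ee_rot: [0.045, 0.91, 0.407, 0.064]
contact_force: [-0.4, 0.2, 0.1]
finger_gap: 0.501
time: 30.98
position: [0.6632, 0.0525, 0.2837]
ee_rot: [0.062, 0.753, 0.653, 0.05]
contact_force: [-0.5, -0.1, -1.0]
finger_gap: 0.495
t 31.0 pos [0.6632 0.0525 0.2837] yaw 81.8 gap 0.50 tilt -0.987 j6 -1.52
turn units -0.09  shift share [-0.376 -0.785  0.497] dist 0.301 F [-0.5 -0.1 -1. ]
```

The tool tilt has grown to about 9° (tips towards +x). Pressing down adds to it, so the pull-up reaction from the plugs should undo it. I'll pull blue and grey now and keep black as the fulcrum for violet.

```bash
python3 -m pendant '[[[-0.4,0,0,0,-1],[-0.4,0,0,0,-1],[-0.4,0,0,0,-1],[-0.4,0,0,0,-0.4],[-0.4,0,0,0,0]]]'; python3 go.py 0.4455 0.2471 0.14 96
```

```text
time: 31.4
position: [0.6624, 0.0533, 0.2862]
ee_rot: [0.068, 0.664, 0.743, 0.042]
contact_force: [0.3, 0.9, -0.4]
finger_gap: 0.702
t 31.4 pos [0.6624 0.0533 0.2862] yaw 96.2 gap 0.70 tilt -0.987 j6 -1.77
turn units 0.05  shift share [ 0.741 -0.711  0.35 ] dist 0.326 F [ 0.3  0.9 -0.4]
```

```bash
python3 -m pendant '[[[-0.4,0.095,-0.095,0.03,0],[-0.4,0.095,-0.095,0.03,0],[-0.4,0.095,-0.095,0.03,0],[-0.4,0.095,-0.095,0.03,0],[-0.4,0.095,-0.095,0.03,0],[-0.4,0.095,-0.095,0.03,0],[-0.4,0.08,-0.07,0.03,0],[-0.4,0,0,0,0]]]'; python3 go.py 0.4455 0.2471 0.14 96
```

```text
time: 32.07
position: [0.4572, 0.2264, 0.1839]
ee_rot: [0.069, 0.669, 0.738, 0.045]
contact_force: [0.4, -0.4, -0.4]
finger_gap: 0.699
t 32.1 pos [0.4572 0.2264 0.1839] yaw 95.4 gap 0.70 tilt -0.986 j6 -1.37
turn units -0.15  shift share [ 0.079 -0.055  0.136] dist 0.05 F [ 0.4 -0.4 -0.4]
```

```bash
python3 -m pendant '[[[-0.4,0.07,-0.05,0.06,-0.2],[-0.4,0.02,-0.02,0.07,0],[-0.4,0,0,0,0]]]'; python3 go.py 0.4455 0.2471 0.06 96; python3 -c "
from h import *
f=viewer.grab_frame('wrist');save(f,'w23.png'); print(proj(f,[.4455,.2471,.09]))"
```

```text
time: 32.32
position: [0.4393, 0.2522, 0.1418]
ee_rot: [0.071, 0.664, 0.743, 0.046]
contact_force: [-0.7, -0.7, -1.3]
finger_gap: 0.699
t 32.3 pos [0.4393 0.2522 0.1418] yaw 96.2 gap 0.70 tilt -0.986 j6 -1.30
turn units 0.05  shift share [-0.007 -0.026  0.273] dist 0.082 F [-0.7 -0.7 -1.3]
(np.float64(274.0261620311753), np.float64(219.90260839454672))
```

View pics/w23.png

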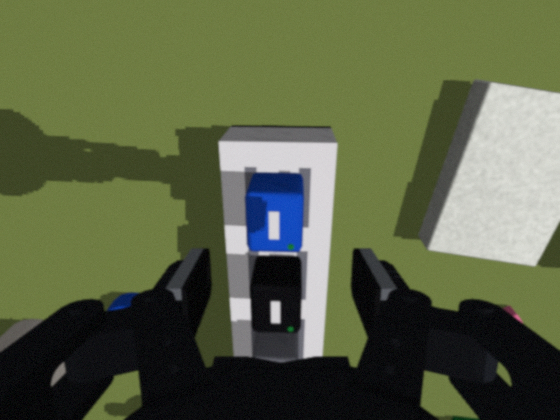

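The blue plug's top is at (275,220), as predicted (274,220), and lies between the fingers. Descending.

```bash
python3 -m pendant '[[[-0.4,-0.007,-0.015,0.08,0],[-0.4,0,-0.01,0.08,0],[-0.4,0,-0.005,0.06,0],[-0.4,0,0,0.03,0],[-0.4,0,0,0,0]]]'; python3 go.py 0.4455 0.2471 0.06 96
```

```text
time: 32.78
position: [0.452, 0.2461, 0.0742]
ee_rot: [0.075, 0.666, 0.74, 0.053]
contact_force: [0.4, -0.2, 0.7]
finger_gap: 0.701
t 32.8 pos [0.452  0.2461 0.0742] yaw 95.8 gap 0.70 tilt -0.983 j6 -1.29
turn units -0.04  shift share [ 0.007 -0.029  0.042] dist 0.016 F [ 0.4 -0.2  0.7]
```

```bash
python3 -m pendant '[[[-0.4,0.005,-0.03,0.03,0],[-0.4,0,-0.01,0.02,0],[1,0,0,0,0],[1,0,0,0,0],[1,0,0,0,0],[1,0,0,0,0]]]' 60; python3 go.py 0.4455 0.2471 0.11 96;  python3 -c "
from h import *
f=viewer.grab_frame('wrist');save(f,'w24.png')"
```

```text
time: 33.28
position: [0.4481, 0.2458, 0.0637]
ee_rot: [0.078, 0.667, 0.739, 0.057]
contact_force: [-2.0, -0.6, -2.0]
finger_gap: 0.39
t 33.3 pos [0.4481 0.2458 0.0637] yaw 95.6 gap 0.39 tilt -0.981 j6 -1.27
turn units -0.1  shift share [-0.001  0.021 -0.153] dist 0.046 F [-2.  -0.6 -2. ]
```

View pics/w24.png

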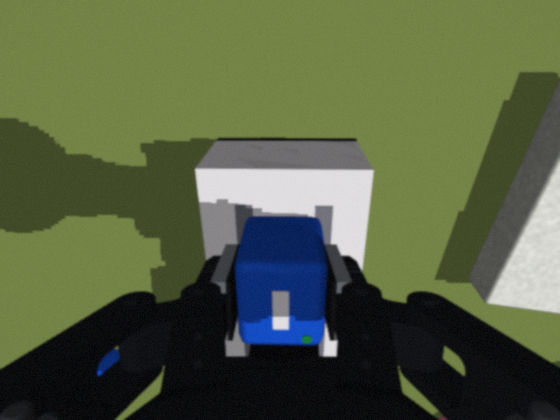

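Blue is gripped (gap 33 mm, case 34). Pulling straight up.

```bash
python3 -m pendant '[[[1,0,0.008,-0.04,0],[1,0,0.008,-0.04,0],[1,0,0.008,-0.04,0],[1,0,0.008,-0.04,0]]]'; python3 go.py 0.4455 0.2471 0.11 96; python3 -m pendant '[[[1,0,0.008,-0.04,0],[1,0,0.008,-0.04,0],[1,0,0.008,-0.04,0],[1,0,0.008,-0.04,0]]]'; python3 go.py 0.4455 0.2471 0.16 96
```

```text
time: 33.67
position: [0.447, 0.2465, 0.1114]
ee_rot: [0.076, 0.667, 0.739, 0.053]
contact_force: [-0.0, -0.1, -1.0]
finger_gap: 0.386
t 33.7 pos [0.447  0.2465 0.1114] yaw 95.6 gap 0.39 tilt -0.983 j6 -1.29
turn units -0.09  shift share [ 0.003 -0.005  0.004] dist 0.002 F [-0.  -0.1 -1. ]
time: 34.0
position: [0.4478, 0.2486, 0.1637]
ee_rot: [0.076, 0.667, 0.739, 0.054]
contact_force: [-0.7, -0.3, -1.9]
finger_gap: 0.388
t 34.0 pos [0.4478 0.2486 0.1637] yaw 95.6 gap 0.39 tilt -0.983 j6 -1.30
turn units -0.09  shift share [-0.004 -0.01   0.011] dist 0.005 F [-0.7 -0.3 -1.9]
```

Blue is out. Carrying it to the tray (centre ≈ (0.514, −0.309)), −x end.

```bash
python3 go.py 0.434 -0.317 0.18 96; python3 -m pendant '[[[1,-0.135,0.014,-0.01,0],[1,-0.135,0.014,-0.01,0],[1,-0.135,0.014,-0.01,0],[1,-0.135,0.014,-0.01,0],[1,-0.135,0.014,-0.01,0],[1,-0.135,0.014,-0.01,0],[1,-0.135,0.014,-0.01,0],[1,-0.135,0.014,-0.01,0]]]'; python3 go.py 0.434 -0.317 0.18 96
```

```text
t 34.0 pos [0.4478 0.2486 0.1637] yaw 95.6 gap 0.39 tilt -0.983 j6 -1.30
turn units -0.09  shift share [-1.872 -0.231 -0.02 ] dist 0.566 F [-0.7 -0.3 -1.9]
time: 34.67
position: [0.5104, -0.0711, 0.2134]
ee_rot: [0.079, 0.661, 0.744, 0.058]
contact_force: [1.7, 0.5, -2.2]
finger_gap: 0.39
t 34.7 pos [ 0.5104 -0.0711  0.2134] yaw 96.5 gap 0.39 tilt -0.981 j6 -2.11
turn units 0.12  shift share [-0.78  -0.367  0.074] dist 0.26 F [ 1.7  0.5 -2.2]
```

```bash
python3 -m pendant '[[[1,0,0,0,1],[1,0,0,0,1],[1,0,0,0,1],[1,0,0,0,1],[1,0,0,0,1],[1,0,0,0,1],[1,0,0,0,1]]]'; python3 go.py 0.434 -0.317 0.18 68
```

```text
time: 35.25
position: [0.512, -0.0822, 0.2164]
ee_rot: [0.065, 0.83, 0.548, 0.077]
contact_force: [-0.2, -1.2, -1.9]
finger_gap: 0.39
t 35.2 pos [ 0.512  -0.0822  0.2164] yaw 67.2 gap 0.39 tilt -0.980 j6 -1.61
turn units -0.2  shift share [-0.828  0.048  0.086] dist 0.25 F [-0.2 -1.2 -1.9]
```

```bash
python3 -m pendant '[[[1,-0.135,0.008,0.008,0],[1,-0.135,0.008,0.008,0],[1,-0.135,0.008,0.008,0],[1,-0.135,0.008,0.008,0],[1,-0.135,0.008,0.008,0],[1,-0.11,0.008,0.008,0],[1,0,0,0,0]]]'; python3 go.py 0.434 -0.317 0.07 68
```

```text
time: 35.83
position: [0.4341, -0.3122, 0.1933]
ee_rot: [0.068, 0.829, 0.549, 0.078]
contact_force: [-0.4, 0.1, -2.2]
finger_gap: 0.388
t 35.8 pos [ 0.4341 -0.3122  0.1933] yaw 67.4 gap 0.39 tilt -0.979 j6 -2.16
turn units -0.16  shift share [-0.038 -0.076  0.403] dist 0.123 F [-0.4  0.1 -2.2]
```

```bash
python3 -m pendant '[[[1,-0.01,-0.02,0.1,0],[1,-0.01,-0.02,0.1,0],[1,-0.01,-0.02,0.1,0],[1,-0.01,-0.02,0.06,0],[1,0,0,0,0]]]'; python3 go.py 0.434 -0.317 0.07 68
```

```text
time: 36.25
position: [0.4297, -0.3214, 0.0808]
ee_rot: [0.072, 0.83, 0.548, 0.078]
contact_force: [-0.2, 0.2, -1.5]
finger_gap: 0.386
t 36.2 pos [ 0.4297 -0.3214  0.0808] yaw 67.1 gap 0.39 tilt -0.978 j6 -2.24
turn units -0.22  shift share [ 0.017 -0.     0.038] dist 0.012 F [-0.2  0.2 -1.5]
```

```bash
python3 -m pendant '[[[1,0,0,0.03,0],[1,0,0,0.01,0],[-0.4,0,0,0,0],[-0.4,0,0,0,0],[-0.4,0,0,0,0],[-0.4,0,0,-0.08,0],[-0.4,0,0,-0.12,0],[-0.4,0,0,-0.12,0],[-0.4,0,0,-0.12,0],[-0.4,0,0,0,0]]]'; python3 go.py 0.434 -0.317 0.07 68;python3 -c "
from h import *
f=viewer.grab_frame('wrist');save(f,'w25.png')"
```

```text
time: 37.08
position: [0.4063, -0.3178, 0.2101]
ee_rot: [0.077, 0.829, 0.549, 0.078]
contact_force: [0.0, 0.1, 0.5]
finger_gap: 0.698
t 37.1 pos [ 0.4063 -0.3178  0.2101] yaw 67.3 gap 0.70 tilt -0.976 j6 -2.21
turn units -0.18  shift share [ 0.017 -0.017  0.475] dist 0.143 F [0.  0.1 0.5]
```

View pics/w25.png

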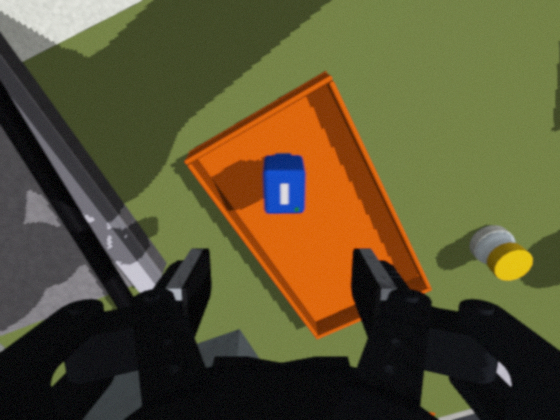

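Blue stands in the tray at (284,185). I'll now work off the tool tilt by pushing the closed fingertips in +x against the fixed block's end face.

```bash
python3 -m pendant '[[[1,0.135,0,0.005,-1],[1,0.135,0,0.005,-1],[1,0.135,0,0.005,-1],[1,0.135,0,0.005,-1],[1,0.135,0,0.005,-1],[1,0.135,0,0.005,0],[1,0.135,0,0.005,0],[1,0.135,0,0.005,0]]]' 20; python3 go.py 0.37 0.243 0.12 96
```

```text
time: 37.8
position: [0.4672, 0.0015, 0.1936]
ee_rot: [0.092, 0.719, 0.686, 0.063]
contact_force: [0.2, -0.0, -0.4]
finger_gap: 0.001
t 37.8 pos [0.4672 0.0015 0.1936] yaw 87.1 gap 0.00 tilt -0.975 j6 -1.78
turn units -2.23  shift share [ 0.795 -0.404  0.132] dist 0.271 F [ 0.2 -0.  -0.4]
```

```bash
python3 -m pendant '[[[1,0.12,-0.06,0.01,-1],[1,0.12,-0.06,0.01,-1],[1,0.12,-0.06,0.01,0],[1,0.12,-0.06,0.01,0],[1,0.12,-0.06,0.01,0],[1,0.12,-0.06,0.01,0],[1,0.08,-0.06,0.01,0],[1,0,0,0,0]]]' 20; python3 go.py 0.37 0.243 0.03 96
```

```text
time: 38.47
position: [0.3273, 0.2422, 0.1276]
ee_rot: [0.097, 0.663, 0.74, 0.058]
contact_force: [-0.4, -0.8, 0.2]
finger_gap: 0.001
t 38.5 pos [0.3273 0.2422 0.1276] yaw 95.8 gap 0.00 tilt -0.975 j6 -1.13
turn units -0.05  shift share [0.01  0.069 0.348] dist 0.107 F [-0.4 -0.8  0.2]
```

```bash
python3 -m pendant '[[[1,0.01,0,0.1,0],[1,0,0,0.1,0],[1,0,0,0.08,0],[1,0,0,0.05,0],[1,0,0,0,0]]]' 20; python3 go.py 0.40 0.243 0.03 96;  python3 -m pendant '[[[1,0,0.06,-0.01,0],[1,0,0.06,-0.01,0],[1,0,0.06,-0.01,0]]]'; python3 go.py 0.40 0.243 0.03 96; 
```

```text
time: 38.88
position: [0.3496, 0.2437, 0.0277]
ee_rot: [0.097, 0.66, 0.742, 0.061]
contact_force: [-0.6, 1.2, 0.8]
finger_gap: 0.002
t 38.9 pos [0.3496 0.2437 0.0277] yaw 96.3 gap 0.00 tilt -0.974 j6 -1.05
turn units 0.07  shift share [-0.021  0.164  0.03 ] dist 0.05 F [-0.6  1.2  0.8]
time: 39.13
position: [0.3979, 0.2493, 0.0473]
ee_rot: [0.095, 0.66, 0.743, 0.057]
contact_force: [-0.1, 0.8, 0.9]
finger_gap: -0.001
t 39.1 pos [0.3979 0.2493 0.0473] yaw 96.4 gap -0.00 tilt -0.975 j6 -1.15
turn units 0.09  shift share [-0.018 -0.008  0.059] dist 0.019 F [-0.1  0.8  0.9]
```

```bash
python3 -m pendant '[[[1,0,-0.03,0.07,0],[1,0,0,0.03,0]]]'; python3 go.py 0.40 0.243 0.025 96;  python3 -m pendant '[[[1,0,0.06,0.012,0],[1,0,0.06,0.012,0],[1,0,0.06,0.012,0]]]'; python3 go.py 0.40 0.243 0.025 96; 
```

```text
time: 39.3
position: [0.3988, 0.2478, 0.0211]
ee_rot: [0.096, 0.661, 0.742, 0.06]
contact_force: [-1.6, 0.3, 0.4]
finger_gap: -0.001
t 39.3 pos [0.3988 0.2478 0.0211] yaw 96.2 gap -0.00 tilt -0.974 j6 -1.12
turn units 0.06  shift share [-0.017  0.005 -0.011] dist 0.006 F [-1.6  0.3  0.4]
time: 39.55
position: [0.3997, 0.2412, 0.0054]
ee_rot: [0.063, 0.665, 0.744, 0.001]
contact_force: [-78.4, 1.0, 39.4]
finger_gap: 0.001
t 39.5 pos [0.3997 0.2412 0.0054] yaw 96.2 gap 0.00 tilt -0.992 j6 -1.19
turn units 0.05  shift share [-0.     0.007 -0.065] dist 0.02 F [-78.4   1.   39.4]
```

Tilt dropped from 0.23 to 0.13, but the force reached 78 N. Smaller pushes from here.

```bash
python3 -m pendant '[[[1,0,0,-0.04,0],[1,0,0.02,-0.02,0],[1,0,0.03,0,0],[1,0,0.03,0,0]]]'; python3 go.py 0.40 0.243 0.025 96;  python3 -m pendant '[[[1,0,0.03,0,0],[1,0,0.03,0,0]]]'; python3 go.py 0.40 0.243 0.025 96; 
```

```text
time: 39.88
position: [0.399, 0.2417, 0.0221]
ee_rot: [0.047, 0.665, 0.745, -0.024]
contact_force: [-58.2, 1.0, 33.7]
finger_gap: -0.0
t 39.9 pos [0.399  0.2417 0.0221] yaw 96.4 gap -0.00 tilt -0.994 j6 -1.22
turn units 0.09  shift share [ 0.003  0.004 -0.01 ] dist 0.003 F [-58.2   1.   33.7]
time: 40.05
position: [0.3983, 0.241, 0.0208]
ee_rot: [0.034, 0.665, 0.744, -0.044]
contact_force: [-47.1, -0.5, 27.3]
finger_gap: 0.002
t 40.0 pos [0.3983 0.241  0.0208] yaw 96.5 gap 0.00 tilt -0.994 j6 -1.24
turn units 0.12  shift share [ 0.005  0.006 -0.015] dist 0.005 F [-47.1  -0.5  27.3]
```

The x tilt is gone, but the tips now lean 0.11 rad to −y. I'll do the same on the block's +y long face, pushing −y gently.

```bash
python3 -m pendant '[[[1,0,-0.05,0,0],[1,0,-0.02,-0.12,0],[1,0,0,-0.12,0],[1,0,0,-0.12,0],[1,0.09,0,-0.1,0],[1,0.12,0.06,0,0],[1,0.08,0.1,0,0],[1,0.04,0.12,0,0],[1,0,0.12,0,0],[1,0,0,0,0]]]'; python3 go.py 0.54 0.325 0.1 96
```

```text
time: 40.88
position: [0.491, 0.3713, 0.1613]
ee_rot: [0.032, 0.665, 0.745, -0.038]
contact_force: [0.0, -1.5, 0.7]
finger_gap: 0.0
t 40.9 pos [0.491  0.3713 0.1613] yaw 96.6 gap 0.00 tilt -0.995 j6 -1.17
turn units 0.14  shift share [-0.151  0.148  0.218] dist 0.091 F [ 0.  -1.5  0.7]
```

```bash
python3 -m pendant '[[[1,-0.06,0.1,0.05,0],[1,-0.05,0.06,0.08,0],[1,0,0,0.1,0],[1,0,0,0.1,0],[1,0,0,0.05,0],[1,0,0,0,0]]]'; python3 go.py 0.55 0.32 0.03 96
```

```text
time: 41.38
position: [0.5506, 0.3319, 0.0521]
ee_rot: [0.033, 0.665, 0.745, -0.031]
contact_force: [0.6, -0.0, -0.4]
finger_gap: 0.0
t 41.4 pos [0.5506 0.3319 0.0521] yaw 96.5 gap 0.00 tilt -0.996 j6 -1.25
turn units 0.13  shift share [-0.032 -0.006  0.077] dist 0.025 F [ 0.6 -0.  -0.4]
```

```bash
python3 -m pendant '[[[1,0,0,0.08,0],[1,-0.03,0,0.01,0],[1,-0.03,0,0,0],[1,-0.025,0,0,0]]]'; python3 go.py 0.55 0.32 0.03 96;  python3 -m pendant '[[[1,-0.025,0,0,0],[1,-0.025,0,0,0]]]'; python3 go.py 0.55 0.32 0.03 96; python3 -c "
from h import *
print(st()[2][:,2])"
```

```text
time: 41.72
position: [0.5549, 0.3074, 0.0309]
ee_rot: [0.031, 0.665, 0.746, -0.025]
contact_force: [1.1, 57.6, -33.8]
finger_gap: 0.004
t 41.7 pos [0.5549 0.3074 0.0309] yaw 96.5 gap 0.00 tilt -0.997 j6 -1.29
turn units 0.12  shift share [ 0.044 -0.012 -0.   ] dist 0.014 F [  1.1  57.6 -33.8]
time: 41.88
position: [0.5546, 0.3081, 0.0321]
ee_rot: [0.021, 0.666, 0.745, -0.01]
contact_force: [-1.9, 47.4, -17.5]
finger_gap: 0.0
t 41.9 pos [0.5546 0.3081 0.0321] yaw 96.4 gap 0.00 tilt -0.999 j6 -1.31
turn units 0.1  shift share [ 0.042 -0.011  0.005] dist 0.013 F [ -1.9  47.4 -17.5]
[ 0.01852578 -0.04358827 -0.9988778 ]
```

```bash
python3 -m pendant '[[[1,-0.025,0,0,0],[1,-0.025,0,0,0]]]'; python3 go.py 0.55 0.32 0.03 96; python3 -c "
from h import *
print(st()[2][:,2])"; python3 -m pendant '[[[-0.4,0.05,0,0,0],[-0.4,0,0,-0.12,0],[-0.4,0,0,-0.12,0],[-0.4,0,0,-0.12,0],[-0.4,0,0,0,0]]]'; python3 go.py 0.5728 0.2607 0.14 96;python3 -c "
from h import *
print(st()[2][:,2])
f=viewer.grab_frame('scene');save(f,'s26.png')"
```

```text
time: 42.05
position: [0.5541, 0.3084, 0.0341]
ee_rot: [0.014, 0.666, 0.746, 0.003]
contact_force: [-1.0, 45.3, -13.6]
finger_gap: 0.002
t 42.0 pos [0.5541 0.3084 0.0341] yaw 96.5 gap 0.00 tilt -1.000 j6 -1.34
turn units 0.13  shift share [ 0.04  -0.009  0.013] dist 0.013 F [ -1.   45.3 -13.6]
[ 0.02435029 -0.01352319 -0.99961202]
time: 42.47
position: [0.5491, 0.3267, 0.154]
ee_rot: [0.013, 0.664, 0.747, 0.008]
contact_force: [1.5, 1.3, 0.7]
finger_gap: 0.695
t 42.5 pos [0.5491 0.3267 0.154 ] yaw 96.7 gap 0.69 tilt -1.000 j6 -1.32
turn units 0.19  shift share [-0.227  0.051  0.05 ] dist 0.072 F [1.5 1.3 0.7]
[ 0.03007308 -0.00561051 -0.99953196]
```

View pics/s26.png

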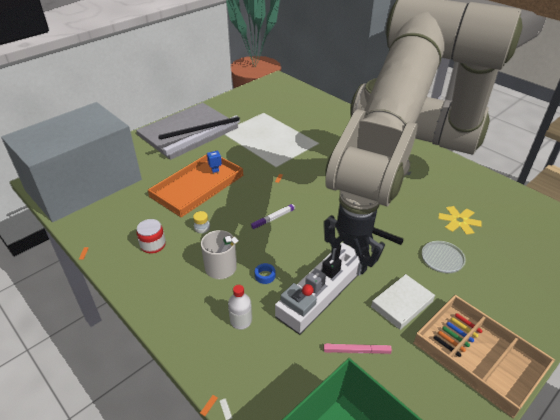

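The tool is straight again (0.03 rad), blue stands in the tray and the rest is undisturbed. Now grey.

```bash
python3 -m pendant '[[[-0.4,-0.12,0.025,0.01,0.2],[-0.4,-0.1,0.025,0.01,0],[-0.4,0,0,0,0]]]'; python3 go.py 0.5728 0.2607 0.06 96;python3 -c "
from h import *
f=viewer.grab_frame('wrist');save(f,'w27.png'); print(proj(f,[.5728,.2607,.09]))"
```

```text
time: 42.77
position: [0.5716, 0.2602, 0.1507]
ee_rot: [0.014, 0.668, 0.744, 0.009]
contact_force: [0.2, -0.7, -0.1]
finger_gap: 0.703
t 42.8 pos [0.5716 0.2602 0.1507] yaw 96.1 gap 0.70 tilt -0.999 j6 -1.43
turn units 0.03  shift share [ 0.004 -0.006  0.302] dist 0.091 F [ 0.2 -0.7 -0.1]
(np.float64(281.4328368753634), np.float64(218.8795335392726))
```

View pics/w27.png

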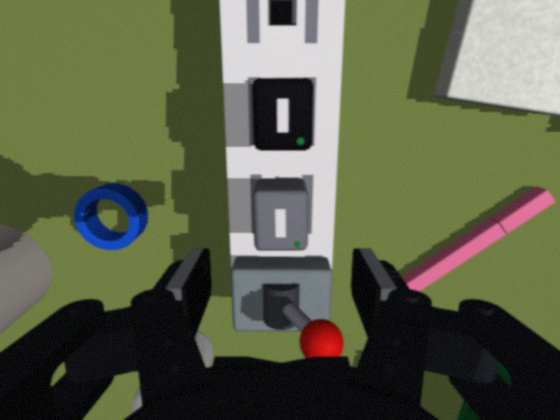

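The grey plug's top is at (281,216), as predicted (281,219). The lever ball is 64 mm away, so it's clear. Descending and gripping.

```bash
python3 -m pendant '[[[-0.4,0.004,-0.006,0.1,0],[-0.4,0,0,0.1,0],[-0.4,0,0,0.08,0],[-0.4,0,0,0.03,0],[-0.4,0,0,0,0]]]'; python3 go.py 0.5728 0.2607 0.06 96
```

```text
time: 43.23
position: [0.5734, 0.2639, 0.0597]
ee_rot: [0.016, 0.668, 0.744, 0.013]
contact_force: [-0.5, -0.2, -0.0]
finger_gap: 0.7
t 43.2 pos [0.5734 0.2639 0.0597] yaw 96.1 gap 0.70 tilt -0.999 j6 -1.42
turn units 0.02  shift share [-0.01  -0.003 -0.001] dist 0.003 F [-0.5 -0.2 -0. ]
```

```bash
python3 -m pendant '[[[0.2,-0.01,0,0,0],[1,0,0,0,0],[1,0,0,0,0],[1,0,0,0,0],[1,0,0,0,0]]]' 60;  python3 go.py 0.573 0.261 0.11 96; python3 -m pendant '[[[1,0,0.002,-0.04,0],[1,0,0.002,-0.04,0],[1,0,0.002,-0.04,0],[1,0,0.002,-0.04,0],[1,0,0.002,-0.06,0],[1,0,0.002,-0.08,0],[1,0,0.002,-0.08,0]]]'; python3 go.py 0.514 -0.309 0.17 68
```

```text
time: 43.65
position: [0.5745, 0.2604, 0.064]
ee_rot: [0.017, 0.668, 0.744, 0.014]
contact_force: [0.7, -4.0, -4.6]
finger_gap: 0.389
t 43.6 pos [0.5745 0.2604 0.064 ] yaw 96.2 gap 0.39 tilt -0.999 j6 -1.43
turn units 0.04  shift share [ 0.002  0.002 -0.153] dist 0.046 F [ 0.7 -4.  -4.6]
time: 44.23
position: [0.5725, 0.262, 0.1827]
ee_rot: [0.015, 0.668, 0.744, 0.014]
contact_force: [0.7, -0.1, -1.1]
finger_gap: 0.381
t 44.2 pos [0.5725 0.262  0.1827] yaw 96.2 gap 0.38 tilt -0.999 j6 -1.43
turn units 7.04  shift share [-1.871 -0.399  0.035] dist 0.574 F [ 0.7 -0.1 -1.1]
```

```bash
python3 -m pendant '[[[1,0,0,-0.01,1],[1,0,0,-0.01,1],[1,0,0,0,1],[1,0,0,0,1],[1,0,0,0,1],[1,0,0,0,1],[1,0,0,0,1],[1,0,0,0,0]]]'; python3 go.py 0.514 -0.309 0.18 68
```

```text
time: 44.9
position: [0.575, 0.2674, 0.2093]
ee_rot: [0.013, 0.834, 0.551, 0.033]
contact_force: [-0.4, 0.1, -1.2]
finger_gap: 0.386
t 44.9 pos [0.575  0.2674 0.2093] yaw 67.0 gap 0.39 tilt -0.998 j6 -0.92
turn units -0.24  shift share [-1.851  0.56   0.056] dist 0.58 F [-0.4  0.1 -1.2]
```

```bash
python3 -m pendant '[[[1,-0.13,0.04,0.003,0],[1,-0.13,0.04,0.003,0],[1,-0.13,0.04,0.003,0],[1,-0.13,0.04,0.003,0],[1,-0.13,0.04,0.003,0],[1,-0.13,0.04,0.003,0],[1,-0.13,0.04,0.003,0],[1,-0.13,0.04,0.003,0]]]'; python3 go.py 0.514 -0.309 0.18 68
```

```text
time: 45.57
position: [0.5456, -0.0581, 0.2021]
ee_rot: [0.015, 0.824, 0.565, 0.041]
contact_force: [0.5, -1.6, -1.2]
finger_gap: 0.389
t 45.6 pos [ 0.5456 -0.0581  0.2021] yaw 69.0 gap 0.39 tilt -0.996 j6 -1.56
turn units 0.25  shift share [-0.821  0.199  0.047] dist 0.254 F [ 0.5 -1.6 -1.2]
```

```bash
python3 -m pendant '[[[1,-0.13,0.035,0.003,0],[1,-0.13,0.035,0.003,0],[1,-0.13,0.035,0.003,0],[1,-0.13,0.035,0.003,0],[1,-0.13,0.035,0.003,0],[1,-0.13,0.03,0.003,0],[1,-0.04,0,0,0],[1,0,0,0,0]]]'; python3 go.py 0.514 -0.309 0.08 68
```

```text
time: 46.23
position: [0.5143, -0.3258, 0.1967]
ee_rot: [0.022, 0.82, 0.571, 0.045]
contact_force: [0.6, -0.0, -0.6]
finger_gap: 0.391
t 46.2 pos [ 0.5143 -0.3258  0.1967] yaw 69.8 gap 0.39 tilt -0.995 j6 -2.03
turn units 0.45  shift share [ 0.034 -0.055  0.388] dist 0.118 F [ 0.6 -0.  -0.6]
```

```bash
python3 -m pendant '[[[1,0.01,-0.015,0.1,0],[1,0.01,-0.015,0.1,0],[1,0,-0.015,0.1,0],[1,0,-0.01,0.06,0],[1,0,0,0.02,0],[1,0,0,0,0]]]'; python3 go.py 0.514 -0.309 0.066 68
```

```text
time: 46.73
position: [0.5164, -0.3087, 0.0842]
ee_rot: [0.027, 0.816, 0.575, 0.047]
contact_force: [0.8, -0.5, -0.9]
finger_gap: 0.39
t 46.7 pos [ 0.5164 -0.3087  0.0842] yaw 70.5 gap 0.39 tilt -0.994 j6 -2.05
turn units 0.62  shift share [-0.006 -0.013  0.059] dist 0.018 F [ 0.8 -0.5 -0.9]
```

```bash
python3 -m pendant '[[[1,0,-0.01,0.04,0],[1,0,0,0.01,0],[-0.4,0,0,0,0],[-0.4,0,0,0,0],[-0.4,0,0,0,0],[-0.4,0,0,-0.08,0],[-0.4,0,0,-0.12,0],[-0.4,0,0,-0.12,0],[-0.4,0,0,-0.12,0],[-0.4,0,0,0,0]]]'; python3 go.py 0.440 -0.0305 0.2 82;python3 -c "
from h import *
f=viewer.grab_frame('wrist');save(f,'w28.png');f=viewer.grab_frame('scene');save(f,'s28.png')
print(st()[2][:,2])"
```

```text
time: 47.57
position: [0.5037, -0.3078, 0.2165]
ee_rot: [0.034, 0.814, 0.578, 0.049]
contact_force: [0.6, -0.2, 1.0]
finger_gap: 0.699
t 47.6 pos [ 0.5037 -0.3078  0.2165] yaw 70.8 gap 0.70 tilt -0.993 j6 -2.04
turn units -2.79  shift share [ 0.801 -0.511  0.031] dist 0.285 F [ 0.6 -0.2  1. ]
[ 0.11321049  0.00741653 -0.99354335]
```

View pics/w28.png

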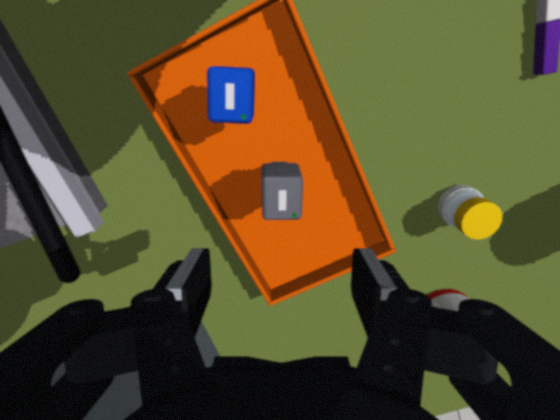

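View pics/s28.png

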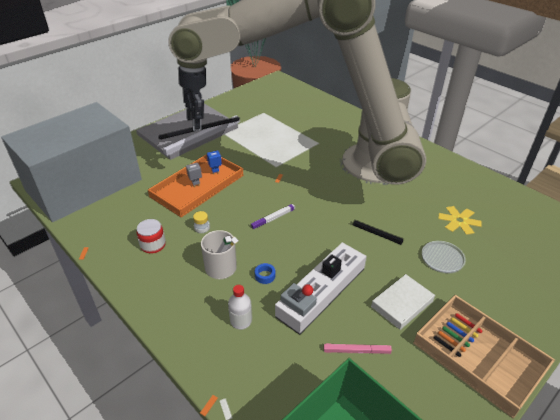

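Grey and blue both stand in the tray. Now violet.

```bash
python3 -m pendant '[[[0,0.12,-0.06,0,-1],[0,0.12,-0.06,0,-1],[0,0.12,-0.06,0,-0.8],[0,0.12,-0.07,0,0],[0,0.12,-0.07,0,0],[0,0.12,-0.07,0,0],[0,0.06,-0.06,0,0],[0,0,0,0,0]]]' 20; python3 go.py 0.440 -0.0305 0.11 82;python3 -c "
from h import *
f=viewer.grab_frame('wrist');save(f,'w29.png'); print(proj(f,[.4967,-.0382,.007]),proj(f,[.3786,-.0221,.007])); t=viewer.grab_frame('top')
from meas import blobs
print(blobs(t,125,150,80,(245,195,330,285),3))"|tail -3
```

```text
time: 48.33
position: [0.4103, -0.0472, 0.1932]
ee_rot: [0.027, 0.752, 0.657, 0.043]
contact_force: [1.1, -0.9, -0.2]
finger_gap: 0.501
t 48.3 pos [ 0.4103 -0.0472  0.1932] yaw 82.3 gap 0.50 tilt -0.995 j6 -1.90
turn units 0.08  shift share [0.06  0.063 0.287] dist 0.09 F [ 1.1 -0.9 -0.2]
tray [ 0.389 -0.4    0.03 ]
tray [ 0.372 -0.245  0.03 ]
[(np.int32(90), array([312.9, 221.9]))]
```

View pics/w29.png

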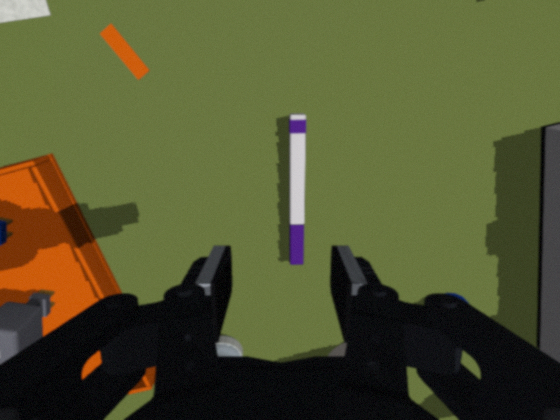

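Violet is unmoved and aligned (u≈297). Descending with the offsets.

```bash
python3 -m pendant '[[[0,0.04,0,0.09,0],[0,0.02,0,0.09,0],[0,0,0,0.09,0],[0,0,0,0.05,0],[0,0,0,0,0]]]' 20; python3 go.py 0.440 -0.0305 0.006 82
```

```text
time: 48.95
position: [0.4309, -0.0377, 0.0957]
ee_rot: [0.032, 0.756, 0.653, 0.044]
contact_force: [0.4, -0.1, -0.4]
finger_gap: 0.5
t 49.0 pos [ 0.4309 -0.0377  0.0957] yaw 81.7 gap 0.50 tilt -0.994 j6 -1.86
turn units -0.08  shift share [ 0.02  -0.005  0.301] dist 0.09 F [ 0.4 -0.1 -0.4]
```

```bash
python3 -m pendant '[[[0,0.02,-0.005,0.08,0],[0,0.01,0,0.08,0],[0,0,0,0.08,0],[0,0,0,0.05,0],[0,0,0,0.01,0]]]' 20; python3 go.py 0.440 -0.0305 0.006 82
```

```text
time: 49.37
position: [0.4458, -0.0329, 0.0052]
ee_rot: [0.034, 0.758, 0.65, 0.045]
contact_force: [0.1, -0.1, 0.3]
finger_gap: 0.5
t 49.4 pos [ 0.4458 -0.0329  0.0052] yaw 81.3 gap 0.50 tilt -0.994 j6 -1.85
turn units -0.17  shift share [ 0.005 -0.02  -0.005] dist 0.006 F [ 0.1 -0.1  0.3]
```

```bash
python3 -m pendant '[[[0,0.005,-0.02,-0.004,0],[1,0,0,-0.002,0],[1,0,0,0,0],[1,0,0,0,0],[1,0,0,0,0],[1,0,0,-0.05,0],[1,0,0,-0.12,0],[1,0,0,-0.12,0],[1,0,0,-0.12,0],[1,0,0,-0.12,0]]]' 25; python3 -m pendant '[[[1,0,0,0,1],[1,0,0,0,1],[1,0,0,0,1],[1,0,0,0,1],[1,0,0,0,1],[1,0,0,0,1],[1,0,0,0,1],[1,0,0,0,1],[1,0,0,0,1],[1,0,0,0,1]]]'; python3 -m pendant '[[[1,0,0,0,1],[1,0,0,0,1],[1,0,0,0,1],[1,0,0,0,1],[1,0,0,0,1],[1,0,0,0,1],[1,0,0,0,1],[1,0,0,0,1],[1,0,0,0,0.5],[1,0,0,0,0]]]'; python3 go.py 0.513 0.215 0.16 6;python3 -c "
from h import *
f=viewer.grab_frame('wrist');save(f,'w30.png');print(st()[2][:,2])"
```

```text
time: 50.2
position: [0.4196, -0.0326, 0.1707]
ee_rot: [0.032, 0.759, 0.649, 0.044]
contact_force: [0.6, -0.5, -0.7]
finger_gap: 0.151
time: 51.03
position: [0.422, -0.0337, 0.1861]
ee_rot: [0.024, 0.94, 0.336, 0.063]
contact_force: [1.3, -0.5, -0.4]
finger_gap: 0.153
time: 51.87
position: [0.4213, -0.0335, 0.1915]
ee_rot: [0.006, 0.997, 0.03, 0.071]
contact_force: [0.4, -0.1, -0.7]
finger_gap: 0.151
t 51.9 pos [ 0.4213 -0.0335  0.1915] yaw 3.5 gap 0.15 tilt -0.990 j6 -0.47
turn units -0.63  shift share [ 0.337 -0.811  0.141] dist 0.267 F [ 0.4 -0.1 -0.7]
[ 0.14195099 -0.00703257 -0.98984871]
```

View pics/w30.png

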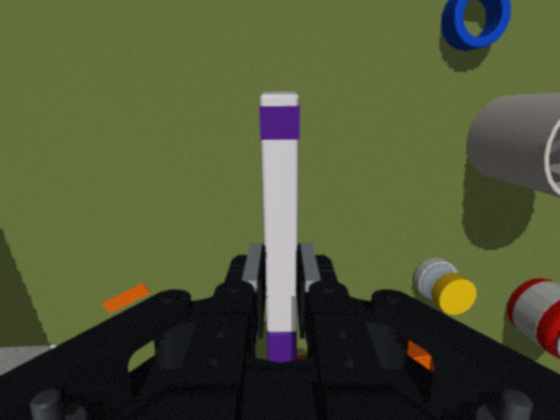

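Violet is held. On to the black plug.

```bash
python3 -m pendant '[[[1,0.05,-0.12,0,-0.6],[1,0.05,-0.12,0,0],[1,0.05,-0.12,0,0],[1,0.05,-0.12,0,0],[1,0.05,-0.12,0.01,0],[1,0.05,-0.1,0.01,0],[1,0.03,-0.07,0.01,0],[1,0,0,0,0]]]'; python3 go.py 0.513 0.215 0.11 6
```

```text
time: 52.58
position: [0.5015, 0.2148, 0.1943]
ee_rot: [0.009, 0.996, 0.054, 0.074]
contact_force: [-0.1, -0.0, -0.7]
finger_gap: 0.152
t 52.6 pos [0.5015 0.2148 0.1943] yaw 6.3 gap 0.15 tilt -0.989 j6 0.12
turn units 0.08  shift share [-0.004 -0.004  0.284] dist 0.085 F [-0.1 -0.  -0.7]
```

```bash
python3 -m pendant '[[[1,-0.008,0,0.08,0],[1,0,0,0.08,0],[1,0,0,0.06,0],[1,0,0,0.03,0]]]'; python3 go.py 0.511 0.217 0.07 6; python3 -m pendant '[[[1,-0.008,-0.008,0.02,0],[1,-0.005,0,0.02,0],[1,-0.005,0,0.02,0],[1,-0.005,0,0.02,0],[1,-0.005,0,0.02,0],[1,-0.005,0,0.02,0]]]';python3 go.py 0.511 0.217 0.07 6;  python3 -c "
from h import *
f=viewer.grab_frame('scene');save(f,'s31.png',(190,160,380,340),4)"
```

```text
time: 52.92
position: [0.5116, 0.2151, 0.1205]
ee_rot: [0.008, 0.995, 0.058, 0.078]
contact_force: [-0.3, 0.1, -0.8]
finger_gap: 0.149
t 52.9 pos [0.5116 0.2151 0.1205] yaw 6.8 gap 0.15 tilt -0.988 j6 0.12
turn units 0.21  shift share [-0.027 -0.011  0.166] dist 0.051 F [-0.3  0.1 -0.8]
time: 53.42
position: [0.5103, 0.2142, 0.0864]
ee_rot: [0.009, 0.995, 0.059, 0.083]
contact_force: [-3.7, -4.2, 14.1]
finger_gap: 0.151
t 53.4 pos [0.5103 0.2142 0.0864] yaw 6.9 gap 0.15 tilt -0.986 j6 0.12
turn units 0.23  shift share [-0.006 -0.011  0.054] dist 0.017 F [-3.7 -4.2 14.1]
```

View pics/s31.png

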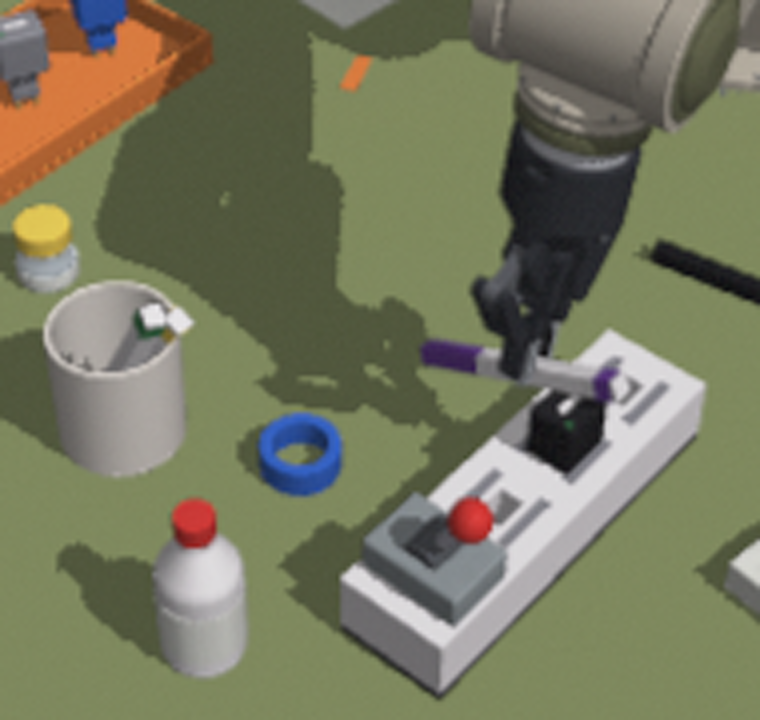

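```bash
python3 -m pendant '[[[1,-0.008,-0.01,0.02,0],[1,-0.005,0,0.025,0],[1,-0.005,0,0.025,0],[1,-0.005,0,0.025,0],[1,-0.005,0,0.025,0],[1,-0.005,0,0.025,0],[1,-0.005,0,0.025,0]]]';python3 go.py 0.511 0.217 0.058 6;  python3 -c "
from h import *
f=viewer.grab_frame('scene');save(f,'s32.png',(190,160,380,340),4)"
```

```text
time: 54.05
position: [0.5254, 0.2122, 0.0559]
ee_rot: [0.01, 0.992, 0.059, 0.109]
contact_force: [-29.0, -5.2, 73.3]
finger_gap: 0.152
t 54.0 pos [0.5254 0.2122 0.0559] yaw 7.0 gap 0.15 tilt -0.976 j6 0.14
turn units 0.26  shift share [-0.043 -0.021 -0.017] dist 0.015 F [-29.   -5.2  73.3]
```

View pics/s32.png

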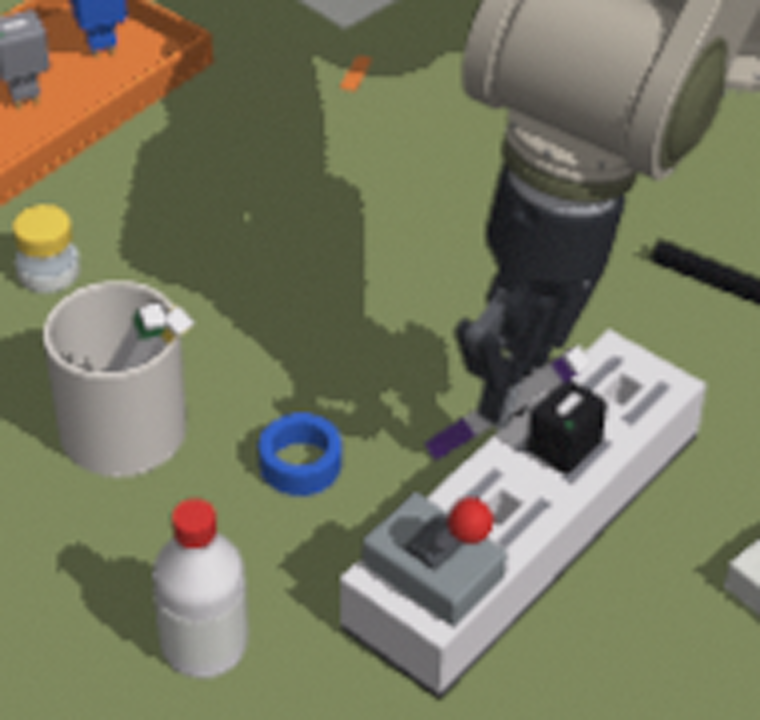

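Steep enough, and the fingertips have now touched the block (73 N). Lifting.

```bash
python3 -m pendant '[[[1,0,0.01,-0.06,0],[1,0.01,0.02,-0.12,0],[1,0.01,0.02,-0.12,0],[1,0.01,0.02,-0.12,0],[1,0,0,-0.12,0],[1,0,0,-0.04,0]]]'; python3 go.py 0.655 0.044 0.2 6; python3 -c "
from h import *
f=viewer.grab_frame('scene');save(f,'s33.png',(190,100,380,280),4)
f=viewer.grab_frame('wrist');save(f,'w33.png');print(st()[2][:,2])"
```

```text
time: 54.6
position: [0.498, 0.1914, 0.236]
ee_rot: [0.011, 0.992, 0.059, 0.11]
contact_force: [1.0, -0.4, 0.1]
finger_gap: 0.148
t 54.6 pos [0.498  0.1914 0.236 ] yaw 7.0 gap 0.15 tilt -0.975 j6 0.07
turn units 0.25  shift share [0.422 0.544 0.236] dist 0.218 F [ 1.  -0.4  0.1]
[ 0.21895979 -0.00853691 -0.97569654]
```

View pics/s33.png

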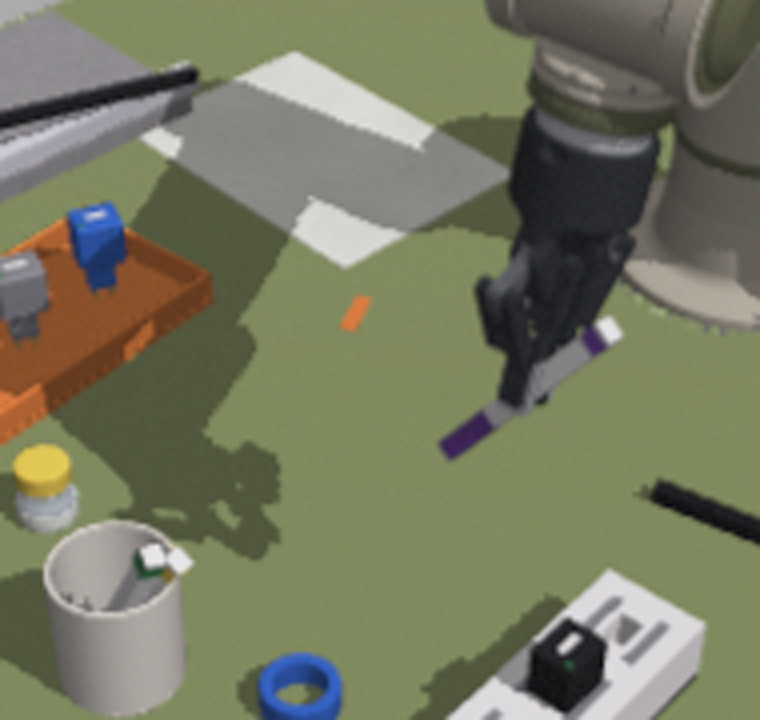

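View pics/w33.png

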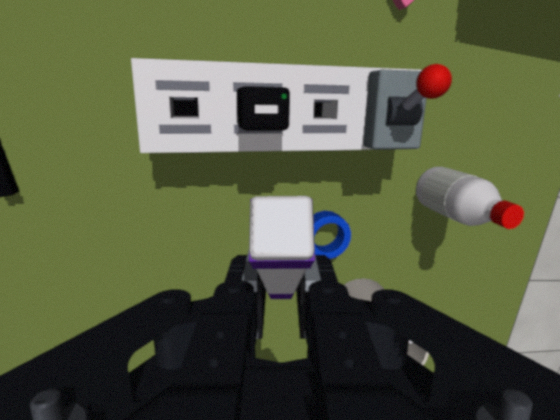

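```bash
python3 -c "
from h import *
f=viewer.grab_frame('scene');w=viewer.grab_frame('wrist')
a,e=tri(w,(281,226),f,(190+610/4,100+331/4)); print('end',a.round(4),e)
b,e2=tri(w,(281,296),f,(190+449/4,100+451/4)); print('cap',b.round(4),e2)
s,p,M=st(); print(np.linalg.norm(a-b)); print('tool frame',(M.T@(a-p)).round(4),(M.T@(b-p)).round(4))"
python3 -m pendant '[[[1,0,0,0,1],[1,0,0,0,1],[1,0,0,0,1],[1,0,0,0,1],[1,0,0,0,1],[1,0,0,0,1],[1,0,0,0,1],[1,0,0,0,1],[1,0,0,0,1],[1,0,0,0,1]]]'; python3 -m pendant '[[[1,0,0,0,1],[1,0,0,0,1],[1,0,0,0,1],[1,0,0,0,1],[1,0,0,0,1],[1,0,0,0,1],[1,0,0,0,1],[1,0,0,0,1],[1,0,0,0,1],[1,0,0,0,1]]]';python3 go.py 0.655 0.044 0.2 -84
```

```text
end [0.4783 0.2327 0.2984] 0.0008439078170853085
cap [0.5147 0.1473 0.1792] 0.0045247462058154225
0.15109725097179655
tool frame [ 0.0011 -0.041  -0.0715] [0.0013 0.0439 0.0535]
time: 55.63
position: [0.4925, 0.1899, 0.2091]
ee_rot: [-0.02, 0.95, -0.299, 0.089]
contact_force: [0.1, -0.4, -1.1]
finger_gap: 0.151
time: 56.47
position: [0.4869, 0.1885, 0.1876]
ee_rot: [-0.037, 0.78, -0.621, 0.064]
contact_force: [0.5, 1.0, 0.3]
finger_gap: 0.152
t 56.5 pos [0.4869 0.1885 0.1876] yaw -77.2 gap 0.15 tilt -0.989 j6 1.53
turn units 1.7  shift share [ 0.595 -0.437  0.051] dist 0.222 F [0.5 1.  0.3]
```

```bash
cat > pl.py <<'E'
import sys
from h import *
b=np.array([.0013,.0439,.0535]);a=np.array([.0011,-.041,-.0715])
s,p,M=st(); m=np.array([.677,.0183,0])
print("TCP-mug",(p-m).round(4),"B",(p+M@b-m).round(4),"A",(p+M@a-m).round(4),"z",M[:,2].round(3),"yaw",np.degrees(np.arctan2(M[1,0],M[0,0])).round(1))
t=np.array([float(x) for x in sys.argv[1:4]])+m
print("share",(M.T@(t-(p+M@b))/.3).round(3))
E
python3 -m pendant '[[[1,0,0,-0.06,1],[1,0,0,-0.1,0.7],[1,0,0,-0.04,0]]]'; python3 pl.py -0.027 -0.015 0.15
```

```text
time: 56.72
position: [0.4756, 0.189, 0.2393]
ee_rot: [-0.034, 0.739, -0.67, 0.056]
contact_force: [0.1, -0.3, -0.4]
finger_gap: 0.149
TCP-mug [-0.2014  0.1707  0.2393] B [-0.2377  0.1638  0.1809] A [-0.17    0.1754  0.3154] z [ 0.128 -0.024 -0.991] yaw -84.5
share [ 0.656 -0.621  0.206]
```

```bash
python3 -m pendant '[[[1,0.09,-0.09,0,0],[1,0.09,-0.09,0,0],[1,0.09,-0.09,0,0],[1,0.09,-0.09,0,0],[1,0.09,-0.09,0,0],[1,0.09,-0.08,0,0],[1,0.05,-0.04,0,0],[1,0,0,0,0]]]'; python3 pl.py -0.027 -0.015 0.12
```

```text
time: 57.38
position: [0.6672, 0.0231, 0.2518]
ee_rot: [-0.028, 0.741, -0.669, 0.047]
contact_force: [0.4, -0.1, -0.2]
finger_gap: 0.151
TCP-mug [-0.0098  0.0048  0.2518] B [-0.0473 -0.0022  0.194 ] A [0.0232 0.0095 0.3272] z [ 0.108 -0.022 -0.994] yaw -84.3
share [ 0.041 -0.037  0.254]
```

```bash
python3 -m pendant '[[[1,0.03,-0.03,0.06,0],[1,0.01,-0.007,0.08,0],[1,0,0,0.07,0],[1,0,0,0.02,0]]]'; python3 pl.py -0.027 -0.015 0.06;python3 -c "
from h import *
f=viewer.grab_frame('scene');save(f,'s34.png',(150,140,340,320),4)
f=viewer.grab_frame('wrist');save(f,'w34.png')"
```

```text
time: 57.72
position: [0.6865, 0.0101, 0.1752]
ee_rot: [-0.026, 0.741, -0.67, 0.044]
contact_force: [-0.8, 0.2, -0.3]
finger_gap: 0.153
TCP-mug [ 0.0095 -0.0082  0.1752] B [-0.0285 -0.015   0.1178] A [ 0.0431 -0.0036  0.2504] z [ 0.1   -0.021 -0.995] yaw -84.3
share [-0.005  0.014  0.192]
```

View pics/s34.png

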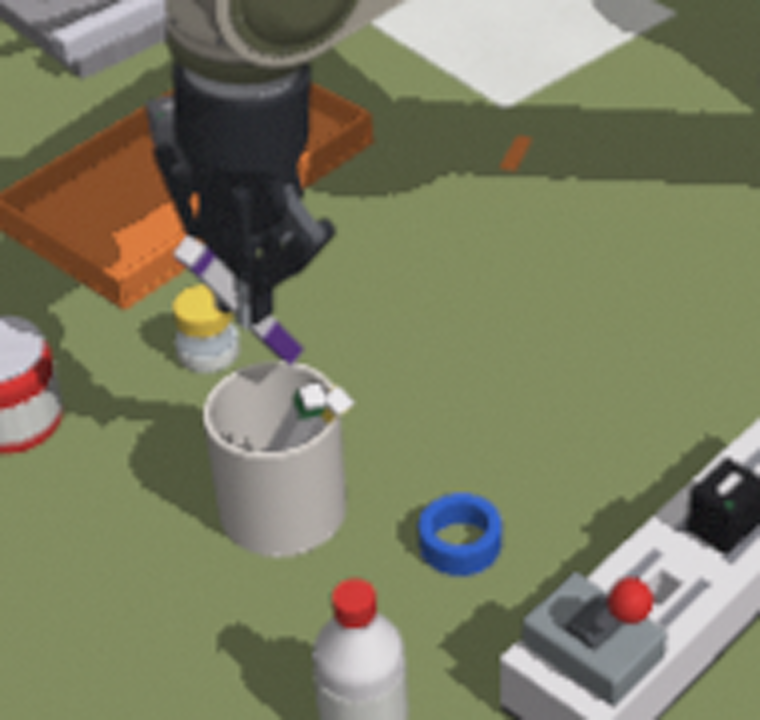

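View pics/w34.png

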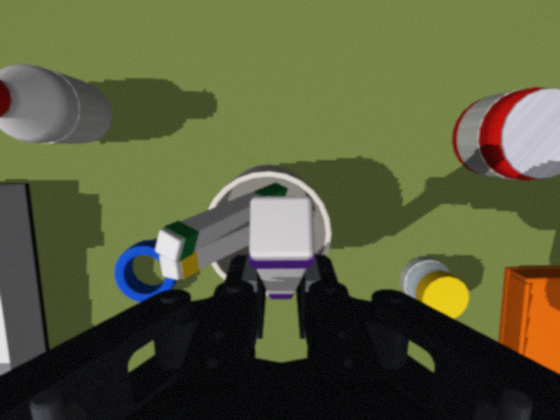

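The mug centre is at (270,235) and violet's tip shows near the rim's −x side at (281,295). I'll shift 6 mm inwards (+x), then lower.

```bash
python3 -m pendant '[[[1,0,-0.025,0.02,0],[1,0,0,0.05,0],[1,0,0,0.05,0],[1,0,0,0.02,0]]]'; python3 pl.py -0.023 -0.015 0.055;python3 -c "
from h import *
f=viewer.grab_frame('scene');save(f,'s35.png',(150,140,340,320),4)"
```

```text
time: 58.15
position: [0.7004, 0.0122, 0.1425]
ee_rot: [-0.029, 0.741, -0.669, 0.049]
contact_force: [0.3, -0.2, -0.3]
finger_gap: 0.154
TCP-mug [ 0.0234 -0.0061  0.1425] B [-0.0139 -0.0131  0.0846] A [ 0.0561 -0.0013  0.218 ] z [ 0.111 -0.022 -0.994] yaw -84.2
share [-0.     0.041  0.095]
```

View pics/s35.png

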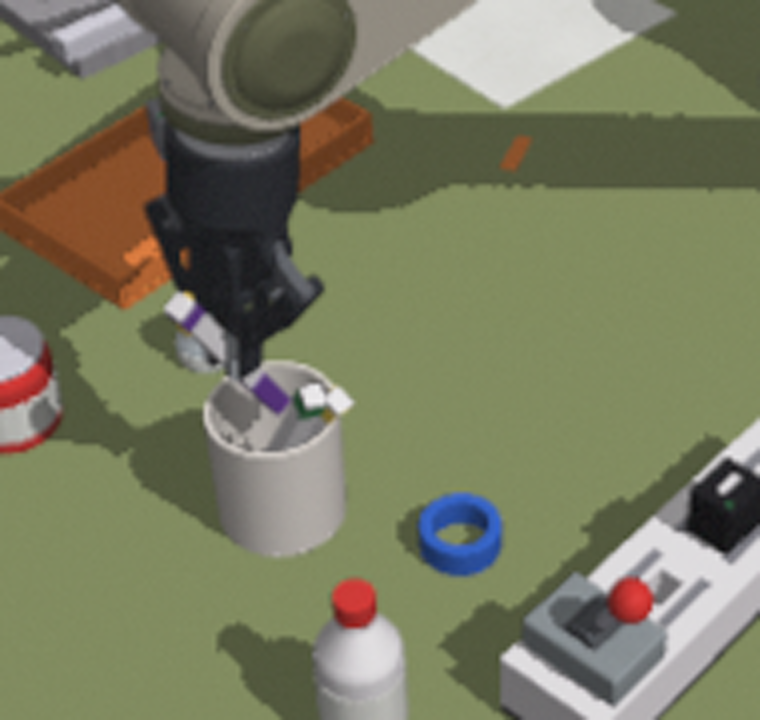

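The tip is inside at (270,393). Shift back a touch, lower, release.

```bash
python3 -m pendant '[[[1,0,0.035,0.03,0],[1,0,0,0.04,0],[1,0,0,0.02,0]]]'; python3 pl.py -0.023 -0.015 0.055; python3 -m pendant '[[[0.2,0,0,0,0],[0.2,0,0,-0.01,0],[0.2,0,0,-0.01,0],[0.2,0,0,-0.02,0],[0.2,0,0,-0.08,0],[0.2,0,0,-0.12,0],[0.2,0,0,-0.12,0],[0.2,0,0,-0.12,0]]]'; python3 -c "
from h import *
f=viewer.grab_frame('scene');save(f,'s36.png',(150,140,340,320),4)
f=viewer.grab_frame('wrist');save(f,'w36.png')"
```

```text
time: 58.45
position: [0.6943, 0.0113, 0.1181]
ee_rot: [-0.031, 0.742, -0.668, 0.051]
contact_force: [-0.1, -0.8, -0.4]
finger_gap: 0.153
TCP-mug [ 0.0173 -0.007   0.1181] B [-0.0196 -0.0141  0.06  ] A [ 0.0496 -0.0022  0.1938] z [ 0.117 -0.023 -0.993] yaw -84.1
share [0.001 0.013 0.015]
time: 59.12
position: [0.676, 0.0151, 0.2627]
ee_rot: [-0.028, 0.742, -0.668, 0.047]
contact_force: [0.8, 0.5, -0.1]
finger_gap: 0.398
```

View pics/s36.png

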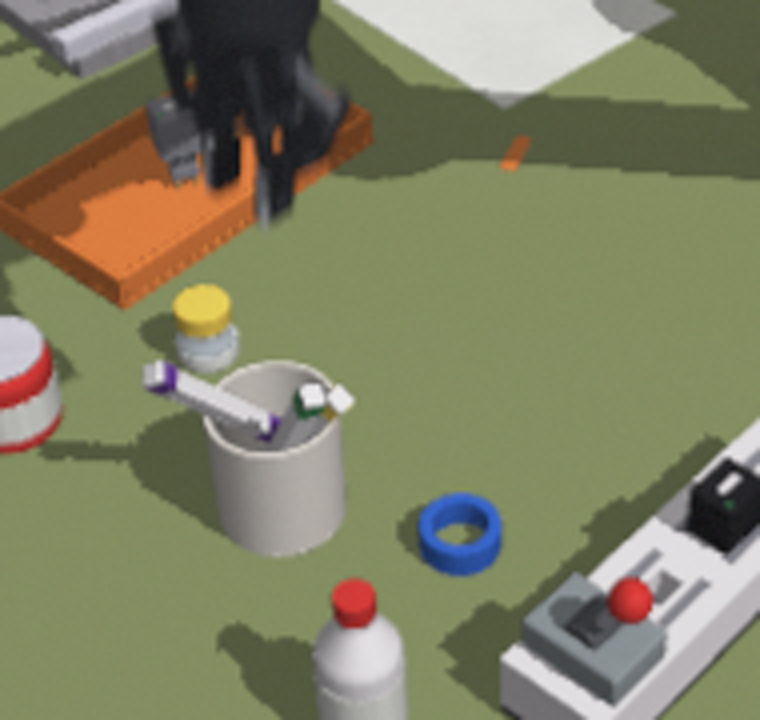

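View pics/w36.png

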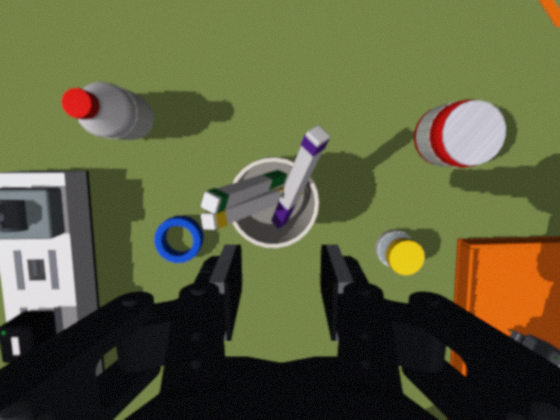

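Violet sits high and flat: its cap has caught on the other two. I'll measure its pose.

```bash
python3 -c "
from h import *
f=viewer.grab_frame('scene');w=viewer.grab_frame('wrist')
m=np.array([.677,.0183,0])
for n,pw,ps in (('A',(316,137),(154,377)),('B',(281,222),(268,432)),('capedge',(287,203),(268,420)),('greenA',(211,202),(313,397)),('yelA',(208,219),(342,402))):
  a,e=tri(w,pw,f,(150+ps[0]/4,140+ps[1]/4)); print(n,(a-m).round(4),e.round(4))
save(w,'w37.png',(200,110,360,260),4); save(f,'s37.png',(180,215,250,290),8)
"
```

```text
A [ 0.064  -0.0282  0.1429] 0.0026
B [-0.0138 -0.0162  0.0543] 0.019
capedge [-0.0014 -0.015   0.0697] 0.003
greenA [0.0047 0.0482 0.1408] 0.0009
yelA [-0.0127  0.052   0.127 ] 0.0025
```

View pics/w37.png

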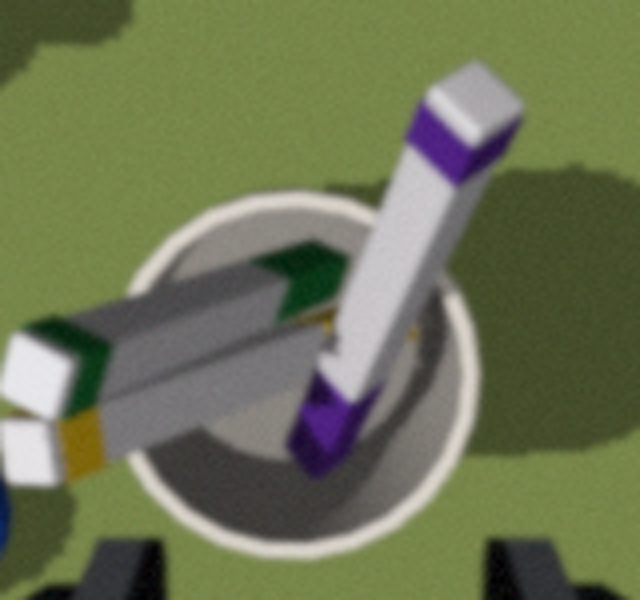

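View pics/s37.png

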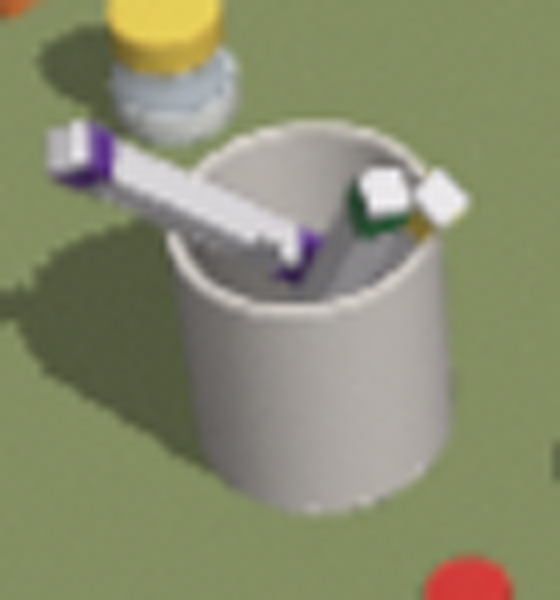

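```bash
python3 -c "
from h import *
f=viewer.grab_frame('scene');w=viewer.grab_frame('wrist')
m=np.array([.677,.0183,0])
a,e=tri(w,(318.5,135),f,(188.5,233.7));c,e2=tri(w,(286.2,206),f,(218.3,245))
print((a-m).round(4),e,(c-m).round(4),e2,np.linalg.norm(a-c),np.degrees(np.arccos((a-c)[2]/np.linalg.norm(a-c))))
# B on wrist ray at 150 from a
o,d=ray(w,280.5,221);d/=np.linalg.norm(d)
for t in np.arange(.2,.4,.005):
  q=o+t*d
  if abs(np.linalg.norm(q-a)-.15)<.004: print('B',(q-m).round(4),np.linalg.norm(q-a))
print(st()[1]-m)
t=viewer.grab_frame('top'); save(t,'t38.png',(240,90,340,190),6)
"
```

```text
[ 0.0633 -0.0289  0.1439] 0.0025086937463572995 [-0.0059 -0.0145  0.0672] 0.0013803636304791783 0.10431286623442661 42.68251608355071
B [-0.029  -0.0128  0.027 ] 0.1498010264484959
[-0.00075765 -0.00332482  0.25948401]
```

View pics/t38.png

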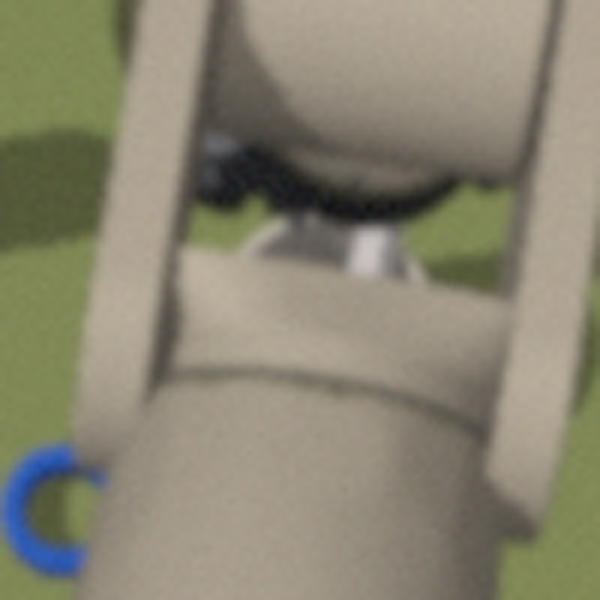

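Violet leans about 39–42° with its cap 15 mm off the floor, too close to the 43° limit. I'll re-grip it near its upper end and set it down parallel to yellow on the free −x side.

```bash
python3 -m pendant '[[[0,0,0,0,1],[0,0,0,0,1],[0,0,0,0,1],[0,0,0,0,0.8],[0,0,0,0,0]]]' 20; python3 go.py 0.7157 -0.0063 0.16 -100
```

```text
time: 59.88
position: [0.6751, 0.015, 0.2527]
ee_rot: [0.03, -0.642, 0.765, -0.037]
contact_force: [0.5, -0.6, -0.1]
finger_gap: 0.502
t 59.9 pos [0.6751 0.015  0.2527] yaw -100.0 gap 0.50 tilt -0.995 j6 1.60
turn units 0.01  shift share [ 0.046 -0.115  0.322] dist 0.103 F [ 0.5 -0.6 -0.1]
```

```bash
python3 -m pendant '[[[0,0.03,-0.08,0.08,0],[0,0.015,-0.05,0.1,0],[0,0,0,0.1,0],[0,0,0,0,0]]]' 20; python3 go.py 0.7157 -0.0063 0.105 -100;python3 -c "
from h import *
w=viewer.grab_frame('wrist');save(w,'w39.png')"
```

```text
time: 60.22
position: [0.7203, -0.0071, 0.1689]
ee_rot: [0.029, -0.645, 0.762, -0.037]
contact_force: [0.3, 0.3, -2.6]
finger_gap: 0.502
t 60.2 pos [ 0.7203 -0.0071  0.1689] yaw -99.5 gap 0.50 tilt -0.996 j6 1.57
turn units 0.12  shift share [-0.001  0.036  0.211] dist 0.064 F [ 0.3  0.3 -2.6]
```

View pics/w39.png

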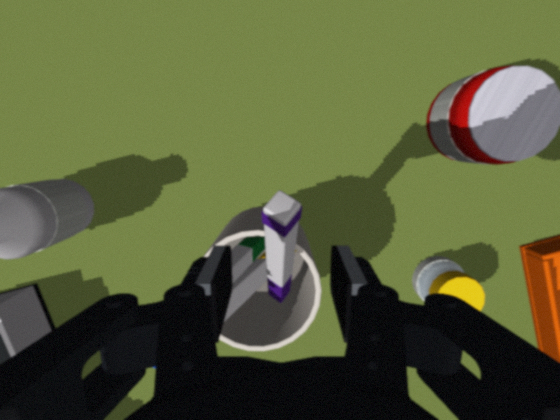

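The marker lies between the fingers, end at (281,210). Descending to grip.

```bash
python3 -m pendant '[[[0,0,0.02,0.07,0],[0,0,0.015,0.07,0],[0,0,0,0.05,0],[0,0,0,0.01,0]]]' 20; python3 go.py 0.7157 -0.0063 0.105 -100
```

```text
time: 60.6
position: [0.7183, -0.0063, 0.1189]
ee_rot: [0.034, -0.647, 0.761, -0.043]
contact_force: [0.3, -0.1, -0.3]
finger_gap: 0.498
t 60.6 pos [ 0.7183 -0.0063  0.1189] yaw -99.2 gap 0.50 tilt -0.994 j6 1.56
turn units 0.19  shift share [0.001 0.014 0.045] dist 0.014 F [ 0.3 -0.1 -0.3]
```

```bash
python3 -m pendant '[[[0,0,0.015,0.035,0],[0,0,0,0.01,0],[1,0,0,0,0],[1,0,0,0,0],[1,0,0,0,0],[1,0,0,0,0]]]' 30; python3 go.py 0.7157 -0.0063 0.105 -100; python3 -m pendant '[[[1,0,0,-0.05,0],[1,0,0,-0.1,0],[1,0,0,-0.12,0],[1,0,0,-0.12,0],[1,0,0,-0.05,0],[1,0,0,0,0]]]' 30; python3 go.py 0.7157 -0.0063 0.105 -100; python3 -c "
from h import *
w=viewer.grab_frame('wrist');save(w,'w40.png');w=viewer.grab_frame('scene');save(w,'s40.png',(150,120,340,300),4)"
```

```text
time: 61.1
position: [0.7182, -0.0055, 0.1153]
ee_rot: [0.038, -0.648, 0.759, -0.047]
contact_force: [0.5, -0.3, -0.2]
finger_gap: 0.2
t 61.1 pos [ 0.7182 -0.0055  0.1153] yaw -99.0 gap 0.20 tilt -0.993 j6 1.56
turn units 0.24  shift share [0.004 0.012 0.033] dist 0.011 F [ 0.5 -0.3 -0.2]
time: 61.6
position: [0.7021, -0.0023, 0.254]
ee_rot: [0.038, -0.648, 0.759, -0.048]
contact_force: [0.2, 0.5, 0.3]
finger_gap: 0.2
t 61.6 pos [ 0.7021 -0.0023  0.254 ] yaw -99.0 gap 0.20 tilt -0.993 j6 1.56
turn units 0.24  shift share [0.004 0.014 0.499] dist 0.15 F [0.2 0.5 0.3]
```

View pics/w40.png

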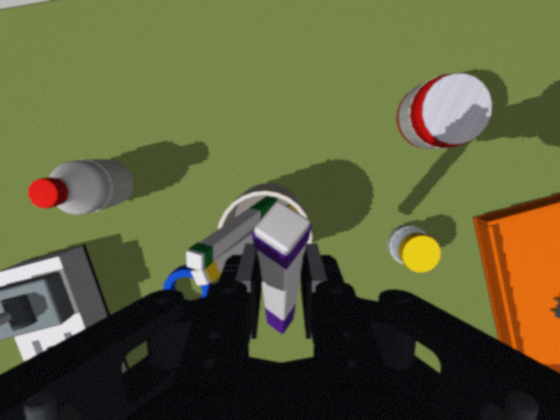

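View pics/s40.png

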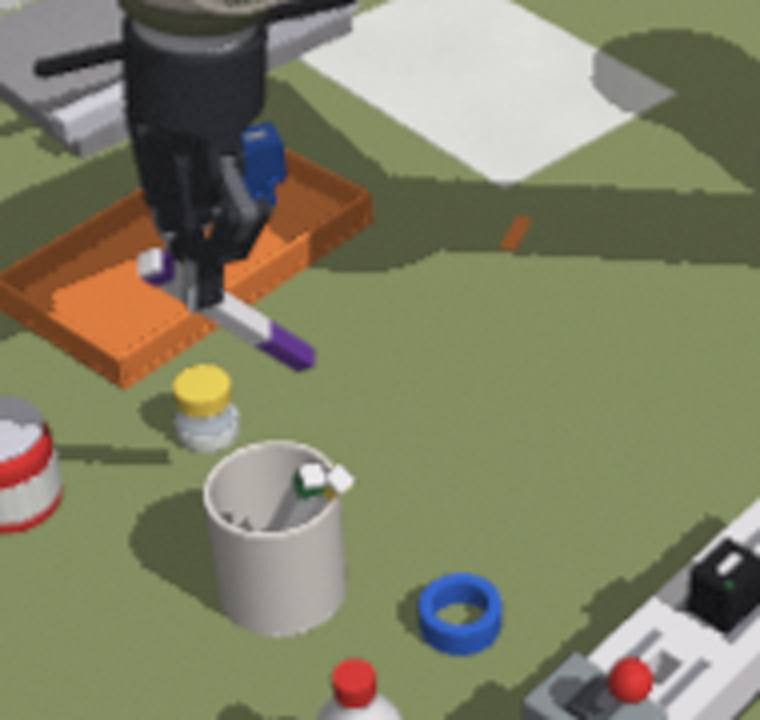

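Held by its edges and lifted clear. Turning so its upper end points to +y.

```bash
python3 -m pendant '[[[1,0,0,0,-1],[1,0,0,0,-1],[1,0,0,0,-1],[1,0,0,0,-1],[1,0,0,0,-1],[1,0,0,0,-1],[1,0,0,0,-1],[1,0,0,0,-1],[1,0,0,0,-1],[1,0,0,0,-1]]]'; python3 -m pendant '[[[1,0,0,0,-1],[1,0,0,0,-1],[1,0,0,0,-1],[1,0,0,0,-1],[1,0,0,0,-1],[1,0,0,0,-1],[1,0,0,0,-1],[1,0,0,0,-1],[1,0,0,0,-1],[1,0,0,0,-1]]]'; python3 -m pendant '[[[1,0,0,0,-1],[1,0,0,0,-1],[1,0,0,0,-1],[1,0,0,0,-1],[1,0,0,0,-1],[1,0,0,0,-1],[1,0,0,0,0]]]'; python3 go.py 0.65 0.05 0.25 8; python3 -c "
from h import *
w=viewer.grab_frame('wrist');save(w,'w41.png');w=viewer.grab_frame('scene');save(w,'s41.png',(150,120,340,300),4);print(st()[2][:,2])"
```

```text
time: 62.53
position: [0.6973, -0.0021, 0.2244]
ee_rot: [-0.012, 0.877, -0.479, 0.039]
contact_force: [-0.2, 0.4, -0.2]
finger_gap: 0.2
time: 63.37
position: [0.6916, -0.0017, 0.1965]
ee_rot: [0.002, 0.991, -0.132, 0.02]
contact_force: [0.7, 0.3, 0.5]
finger_gap: 0.203
time: 63.95
position: [0.6869, -0.0013, 0.1775]
ee_rot: [0.003, 0.996, 0.089, 0.006]
contact_force: [0.3, -0.0, 0.1]
finger_gap: 0.203
t 64.0 pos [ 0.6869 -0.0013  0.1775] yaw 10.2 gap 0.20 tilt -1.000 j6 -0.35
turn units 0.55  shift share [-0.088 -0.189 -0.244] dist 0.096 F [ 0.3 -0.   0.1]
[ 0.01274148 -0.00413023 -0.99991029]
```

View pics/w41.png

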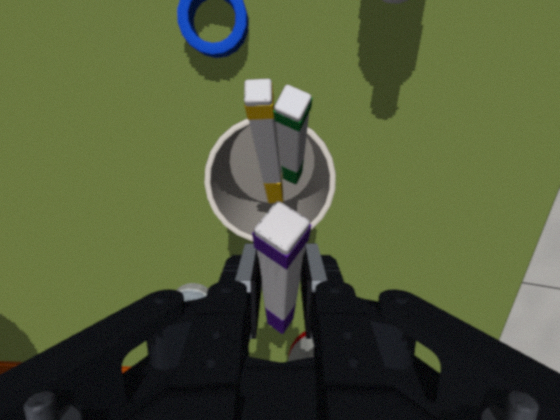

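View pics/s41.png

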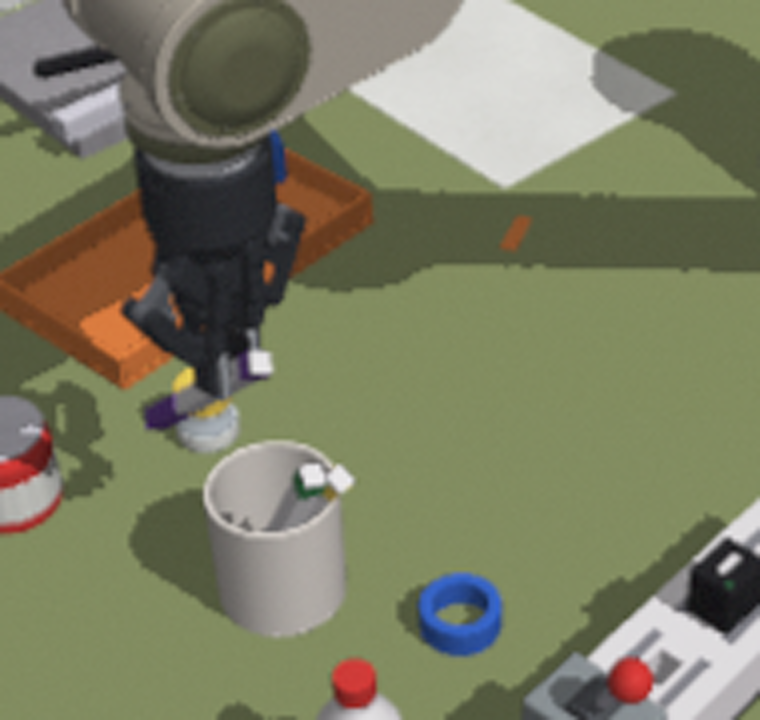

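```bash
python3 -c "
from h import *
f=viewer.grab_frame('scene');w=viewer.grab_frame('wrist')
a,e=tri(w,(283,226),f,(215,210.5)); b,e2=tri(w,(281,326),f,(187.5,223.5))
s,p,M=st(); print(e,e2,np.linalg.norm(a-b)); print('tool frame',(M.T@(a-p)).round(4),(M.T@(b-p)).round(4))
print('mug',onz(w,270,178,.095))"

```

```text
0.00044508680607287053 0.0008412399886381094 0.1474260401428023
tool frame [ 0.0011 -0.028  -0.0292] [0.0006 0.0788 0.0724]
mug [0.67836138 0.01940294 0.095     ]
```

```bash
python3 -c "
from h import *
w=viewer.grab_frame('wrist'); m=np.array([.678,.019,0])
for n,p in (('yB',(274,197)),('gB',(291,178)),('gcapedge',(293,165)),('ycapedge',(272,182))):
  print(n,[(onz(w,*p,z)-m).round(3)[:2].tolist() for z in (.01,.03,.05)])"

```

```text
yB [[0.009, -0.033], [0.008, -0.028], [0.007, -0.023]]
gB [[0.021, -0.013], [0.019, -0.01], [0.018, -0.006]]
gcapedge [[0.02, -0.002], [0.019, 0.001], [0.017, 0.004]]
ycapedge [[0.005, -0.02], [0.004, -0.016], [0.004, -0.012]]
```

Yellow's foot is at (9,−33) mm and its top at (−13,52) mm. Violet can lie parallel to it, 20 mm to −x. The tool frame is straight now, so I'm placing it there.

```bash
sed -i 's/^b=.*/b=np.array([.0006,.0788,.0724]);a=np.array([.0011,-.028,-.0292])/; s/m=np.array(\[.677,.0183,0\])/m=np.array([.678,.019,0])/' pl.py; python3 pl.py -0.014 -0.027 0.13; python3 -m pendant '[[[1,-0.03,-0.05,-0.08,0],[1,-0.03,-0.06,-0.06,0],[1,-0.02,-0.05,0,0],[1,0,0,0,0]]]'; python3 pl.py -0.014 -0.027 0.1
```

```text
TCP-mug [ 0.0095 -0.0204  0.1796] B [ 0.0249 -0.0982  0.1078] A [0.0053 0.0075 0.2086] z [ 0.016 -0.005 -1.   ] yaw 10.0
share [-0.086 -0.256 -0.077]
time: 64.53
position: [0.6538, 0.0425, 0.2212]
ee_rot: [0.003, 0.996, 0.084, 0.007]
contact_force: [0.2, 0.0, -0.6]
finger_gap: 0.202
TCP-mug [-0.0242  0.0235  0.2212] B [-0.0095 -0.0544  0.1493] A [-0.0282  0.0514  0.2502] z [ 0.014 -0.004 -1.   ] yaw 9.6
share [-0.002 -0.094  0.164]
```

```bash
python3 -m pendant '[[[1,-0.005,-0.06,0.02,0],[1,0,-0.035,0.06,0],[1,0,0,0.06,0],[1,0,0,0,0]]]'; python3 pl.py -0.014 -0.027 0.07; python3 -c "
from h import *
w=viewer.grab_frame('wrist');save(w,'w42.png');w=viewer.grab_frame('scene');save(w,'s42.png',(150,120,340,300),4)"
```

```text
time: 64.87
position: [0.6493, 0.0701, 0.1795]
ee_rot: [0.003, 0.997, 0.082, 0.009]
contact_force: [0.2, -0.4, -1.6]
finger_gap: 0.201
TCP-mug [-0.0287  0.0511  0.1795] B [-0.0139 -0.0269  0.1077] A [-0.0328  0.0791  0.2084] z [ 0.019 -0.005 -1.   ] yaw 9.4
share [-0.003 -0.001  0.126]
```

View pics/w42.png

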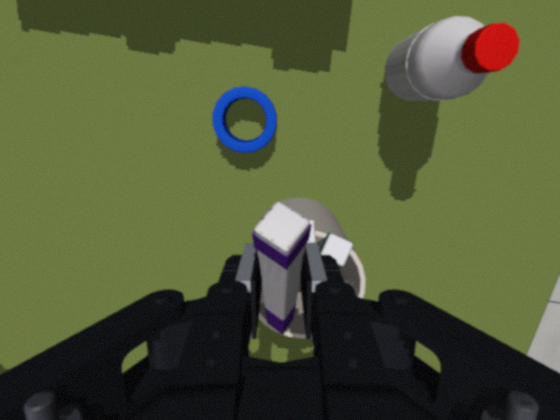

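View pics/s42.png

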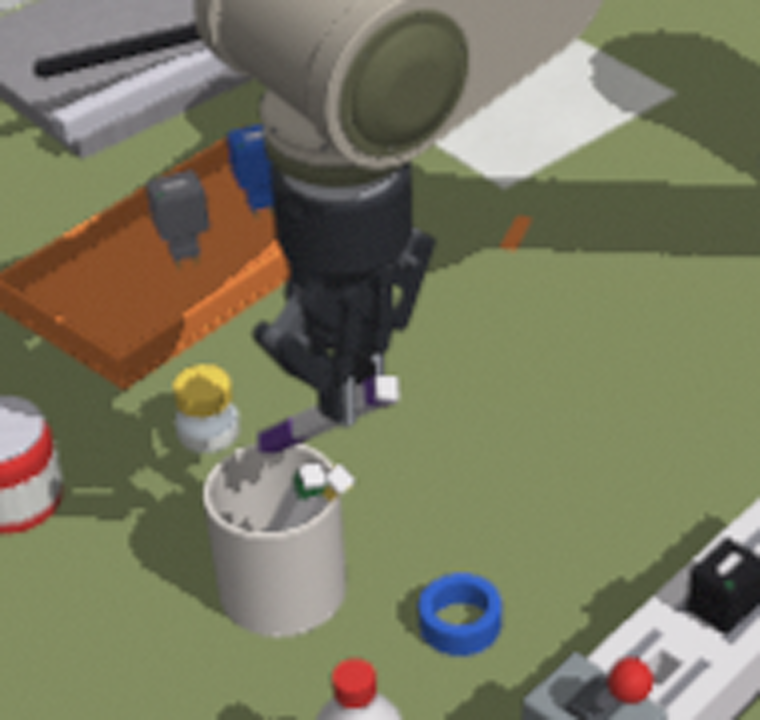

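Aligned over the −x half. Lowering 38 mm and releasing.

```bash
python3 -m pendant '[[[1,0,0,0.05,0],[1,0,0,0.05,0],[1,0,0,0.03,0],[1,0,0,0,0]]]'; python3 pl.py -0.014 -0.027 0.07; python3 -m pendant '[[[0.3,0,0,0,0],[0.3,0,0,-0.005,0],[0.3,0,0,-0.01,0],[0.3,0,0,-0.03,0],[0.3,0,0,-0.08,0],[0.3,0,0,-0.12,0],[0.3,0,0,-0.12,0],[0.3,0,0,0,0]]]'; python3 -c "
from h import *
w=viewer.grab_frame('wrist');save(w,'w43.png');w=viewer.grab_frame('scene');save(w,'s43.png',(150,120,340,300),4)"
```

```text
time: 65.3
position: [0.6545, 0.0671, 0.148]
ee_rot: [0.005, 0.997, 0.08, 0.016]
contact_force: [-0.2, -0.5, -0.7]
finger_gap: 0.198
TCP-mug [-0.0235  0.0481  0.148 ] B [-0.008  -0.0301  0.0765] A [-0.0278  0.0761  0.1768] z [ 0.032 -0.007 -0.999] yaw 9.2
share [-0.019 -0.014  0.021]
time: 65.97
position: [0.6512, 0.0669, 0.2699]
ee_rot: [0.005, 0.997, 0.079, 0.019]
contact_force: [-0.2, 0.6, 1.6]
finger_gap: 0.35
```

View pics/w43.png

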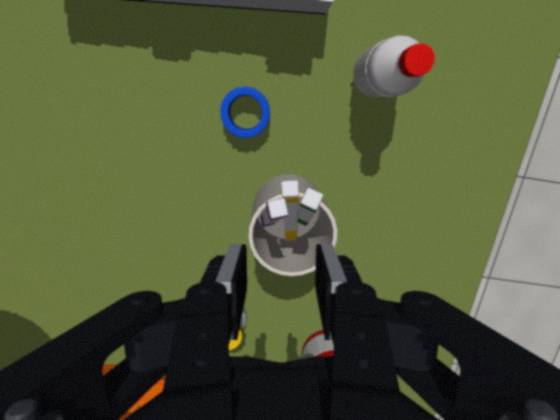

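View pics/s43.png

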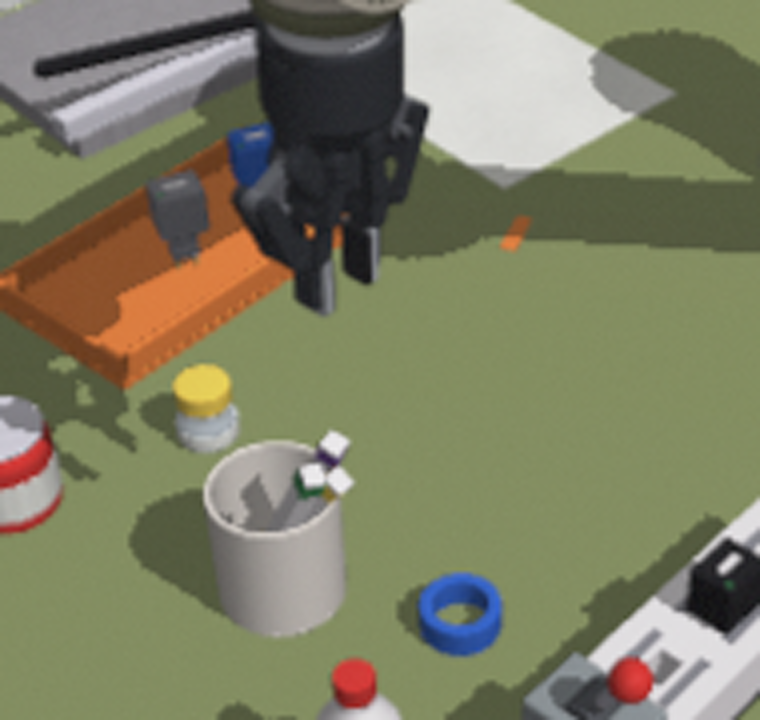

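All three markers now stand side by side in the mug. Last is the black plug.

```bash
python3 -m pendant '[[[-0.4,0,0,-0.02,-1],[-0.4,0,0,0,-1],[-0.4,0,0,0,-1],[-0.4,0,0,0,-1],[-0.4,0,0,0,-1],[-0.4,0,0,0,-1],[-0.4,0,0,0,-1],[-0.4,0,0,0,-1],[-0.4,0,0,0,-1],[-0.4,0,0,0,-1]]]'; python3 -m pendant '[[[-0.4,0,0,0,-1],[-0.4,0,0,0,-1],[-0.4,0,0,0,-1],[-0.4,0,0,0,-1],[-0.4,0,0,0,-1],[-0.4,0,0,0,-1],[-0.4,0,0,0,-1],[-0.4,0,0,0,-1],[-0.4,0,0,0,-1],[-0.4,0,0,0,-1]]]'; python3 go.py 0.509 0.254 0.15 96
```

```text
time: 66.9
position: [0.6462, 0.0672, 0.2595]
ee_rot: [0.005, 0.903, 0.43, 0.003]
contact_force: [-0.1, -0.3, 1.0]
finger_gap: 0.702
time: 67.73
position: [0.6421, 0.0675, 0.2472]
ee_rot: [-0.003, 0.688, 0.725, -0.006]
contact_force: [-0.1, 0.0, 0.4]
finger_gap: 0.7
t 67.7 pos [0.6421 0.0675 0.2472] yaw 93.0 gap 0.70 tilt -1.000 j6 -1.70
turn units -0.75  shift share [ 0.645 -0.406  0.327] dist 0.249 F [-0.1  0.   0.4]
```

```bash
python3 -m pendant '[[[-0.4,0.11,-0.07,0.02,-0.7],[-0.4,0.11,-0.07,0.03,0],[-0.4,0.11,-0.07,0.03,0],[-0.4,0.11,-0.07,0.03,0],[-0.4,0.11,-0.07,0.03,0],[-0.4,0.08,-0.05,0.05,0],[-0.4,0,0,0,0]]]'; python3 go.py 0.509 0.254 0.13 96
```

```text
time: 68.32
position: [0.4942, 0.2471, 0.1809]
ee_rot: [-0.008, 0.67, 0.742, -0.011]
contact_force: [-0.5, -0.1, -0.4]
finger_gap: 0.705
t 68.3 pos [0.4942 0.2471 0.1809] yaw 95.9 gap 0.71 tilt -1.000 j6 -1.42
turn units -0.03  shift share [0.018 0.056 0.168] dist 0.053 F [-0.5 -0.1 -0.4]
```

```bash
python3 -m pendant '[[[-0.4,0.018,0.05,0.05,0],[-0.4,0,0.01,0.05,0],[-0.4,0,0,0,0]]]'; python3 go.py 0.509 0.254 0.06 96; python3 -c "
from h import *
w=viewer.grab_frame('wrist');save(w,'w44.png');print(proj(w,[.509,.254,.09]))"
```

```text
time: 68.57
position: [0.5088, 0.2555, 0.148]
ee_rot: [-0.009, 0.668, 0.744, -0.013]
contact_force: [-0.3, -0.1, -0.6]
finger_gap: 0.696
t 68.6 pos [0.5088 0.2555 0.148 ] yaw 96.1 gap 0.70 tilt -1.000 j6 -1.42
turn units 0.03  shift share [-0.004  0.009  0.293] dist 0.088 F [-0.3 -0.1 -0.6]
(np.float64(277.84040803218437), np.float64(224.3131024339282))
```

View pics/w44.png

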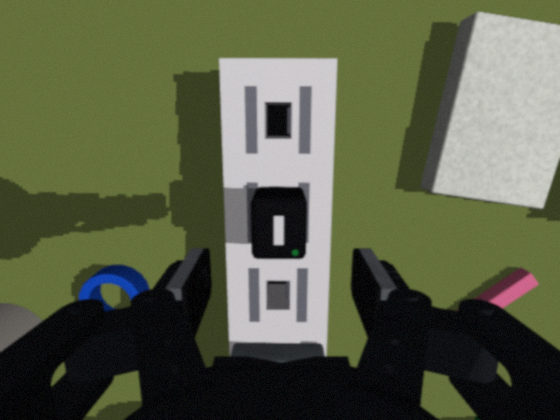

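The black plug's top is at (279,224), as predicted (278,224). Descending, gripping, pulling.

```bash
python3 -m pendant '[[[-0.4,-0.004,0.009,0.1,0],[-0.4,0,0,0.1,0],[-0.4,0,0,0.07,0],[-0.4,0,0,0.03,0],[-0.4,0,0,0,0]]]'; python3 go.py 0.509 0.254 0.06 96
```

```text
time: 69.03
position: [0.5123, 0.2522, 0.0606]
ee_rot: [-0.007, 0.669, 0.743, -0.01]
contact_force: [0.3, -0.1, -0.3]
finger_gap: 0.701
t 69.0 pos [0.5123 0.2522 0.0606] yaw 96.0 gap 0.70 tilt -1.000 j6 -1.42
turn units -0.01  shift share [ 0.007 -0.01   0.002] dist 0.004 F [ 0.3 -0.1 -0.3]
```

```bash
python3 -m pendant '[[[0.2,0.007,-0.01,0,0],[1,0,0,0,0],[1,0,0,0,0],[1,0,0,0,0],[1,0,0,0,0]]]' 60;  python3 go.py 0.509 0.254 0.11 96; python3 -m pendant '[[[1,0,0,-0.04,0],[1,0,0,-0.04,0],[1,0,0,-0.04,0],[1,0,0,-0.04,0],[1,0,0,-0.06,0],[1,0,0,-0.08,0],[1,0,0,-0.08,0]]]'; python3 -m pendant '[[[1,0,0,-0.01,1],[1,0,0,-0.01,1],[1,0,0,0,1],[1,0,0,0,1],[1,0,0,0,1],[1,0,0,0,1],[1,0,0,0,1],[1,0,0,0,0]]]'; python3 go.py 0.59 -0.30 0.18 68
```

```text
time: 69.45
position: [0.5104, 0.2534, 0.0649]
ee_rot: [-0.005, 0.669, 0.743, -0.009]
contact_force: [1.2, -3.2, -4.7]
finger_gap: 0.387
t 69.5 pos [0.5104 0.2534 0.0649] yaw 95.9 gap 0.39 tilt -1.000 j6 -1.42
turn units -0.01  shift share [ 0.002 -0.007 -0.15 ] dist 0.045 F [ 1.2 -3.2 -4.7]
time: 70.03
position: [0.5112, 0.2536, 0.1816]
ee_rot: [-0.007, 0.67, 0.743, -0.011]
contact_force: [0.5, -0.5, -1.1]
finger_gap: 0.388
time: 70.7
position: [0.5144, 0.2569, 0.2038]
ee_rot: [-0.002, 0.836, 0.549, 0.0]
contact_force: [0.3, 0.1, -1.7]
finger_gap: 0.387
t 70.7 pos [0.5144 0.2569 0.2038] yaw 66.7 gap 0.39 tilt -1.000 j6 -0.91
turn units -0.33  shift share [-1.605  0.967  0.073] dist 0.563 F [ 0.3  0.1 -1.7]
```

```bash
python3 -m pendant '[[[1,-0.12,0.06,0,0],[1,-0.12,0.06,0,0],[1,-0.12,0.06,0,0],[1,-0.12,0.06,0,0],[1,-0.12,0.06,0,0],[1,-0.12,0.06,0,0],[1,-0.12,0.06,0,0],[1,-0.12,0.06,0,0]]]'; python3 go.py 0.59 -0.30 0.18 68
```

```text
time: 71.37
position: [0.5366, -0.0679, 0.2082]
ee_rot: [-0.0, 0.826, 0.563, 0.006]
contact_force: [1.3, 0.2, -2.0]
finger_gap: 0.386
t 71.4 pos [ 0.5366 -0.0679  0.2082] yaw 68.6 gap 0.39 tilt -1.000 j6 -1.55
turn units 0.14  shift share [-0.656  0.448  0.09 ] dist 0.24 F [ 1.3  0.2 -2. ]
```

```bash
python3 -m pendant '[[[1,-0.11,0.075,0,0],[1,-0.11,0.075,0,0],[1,-0.11,0.075,0,0],[1,-0.11,0.075,0,0],[1,-0.1,0.07,0,0],[1,-0.05,0.04,0,0],[1,0,0,0,0]]]'; python3 go.py 0.59 -0.30 0.08 68; python3 -c "
from h import *
w=viewer.grab_frame('wrist');save(w,'w45.png')"
```

```text
time: 71.95
position: [0.5871, -0.2948, 0.2121]
ee_rot: [0.003, 0.823, 0.567, 0.008]
contact_force: [-0.9, -0.3, -1.8]
finger_gap: 0.387
t 72.0 pos [ 0.5871 -0.2948  0.2121] yaw 69.1 gap 0.39 tilt -1.000 j6 -1.86
turn units 0.29  shift share [-0.017  0.009  0.44 ] dist 0.132 F [-0.9 -0.3 -1.8]
```

View pics/w45.png

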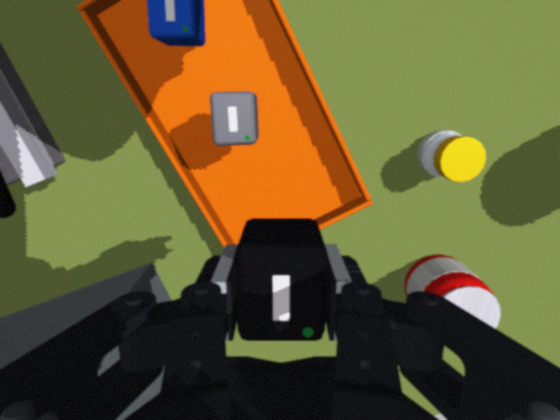

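The black plug is held over the tray's free +x end and the other two are undisturbed. Lowering and releasing.

```bash
python3 -m pendant '[[[1,-0.017,0.009,0.1,0],[1,0,0,0.11,0],[1,0,0,0.11,0],[1,0,0,0.07,0],[1,0,0,0.02,0],[1,0,0,0,0]]]'; python3 go.py 0.588 -0.30 0.066 68
```

```text
time: 72.5
position: [0.5918, -0.2936, 0.0903]
ee_rot: [0.006, 0.82, 0.573, 0.01]
contact_force: [-0.8, -0.1, -0.9]
finger_gap: 0.385
t 72.5 pos [ 0.5918 -0.2936  0.0903] yaw 69.9 gap 0.39 tilt -1.000 j6 -1.87
turn units 0.48  shift share [-0.025 -0.006  0.081] dist 0.025 F [-0.8 -0.1 -0.9]
```

```bash
python3 -m pendant '[[[1,-0.02,-0.005,0.05,0],[1,0,0,0.025,0],[1,0,0,0,0],[-0.4,0,0,0,0],[-0.4,0,0,0,0],[-0.4,0,0,0,0],[-0.4,0,0,-0.08,0],[-0.4,0,0,-0.12,0],[-0.4,0,0,-0.12,0],[-0.4,0,0,-0.12,0]]]'; python3 go.py 0.3 -0.4 0.25 68; python3 -m pendant '[[[-0.4,0,0,-0.12,0],[-0.4,-0.08,-0.1,-0.02,0],[-0.4,-0.08,-0.1,0,0],[-0.4,-0.08,-0.1,0,0],[-0.4,-0.08,-0.1,0,0],[-0.4,-0.08,-0.1,0,0],[-0.4,0,0,0,0],[-0.4,0,0,0,0]]]'; python3 -c "
from h import *
print(st()[1])
w=viewer.grab_frame('wrist');save(w,'w46.png');w=viewer.grab_frame('scene');save(w,'s46.png');w=viewer.grab_frame('top');save(w,'t46.png')"
```

```text
time: 73.33
position: [0.5865, -0.2949, 0.2086]
ee_rot: [0.006, 0.818, 0.576, 0.011]
contact_force: [0.7, -1.1, 0.0]
finger_gap: 0.696
t 73.3 pos [ 0.5865 -0.2949  0.2086] yaw 70.3 gap 0.70 tilt -1.000 j6 -1.88
turn units 0.57  shift share [-0.65  -0.777 -0.163] dist 0.308 F [ 0.7 -1.1  0. ]
time: 74.0
position: [0.4006, -0.361, 0.2665]
ee_rot: [0.025, 0.816, 0.577, 0.014]
contact_force: [0.0, 0.4, -0.6]
finger_gap: 0.703
[ 0.40060568 -0.36096009  0.26648488]
```

View pics/s46.png

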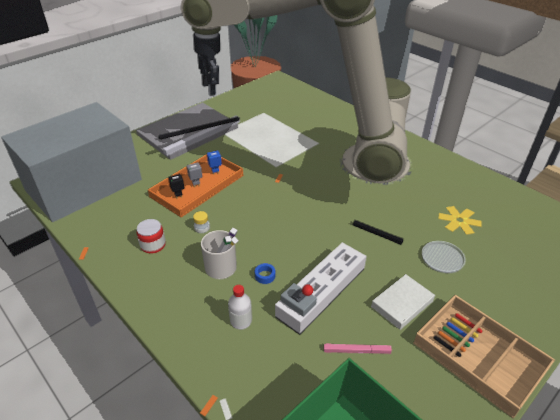

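View pics/t46.png

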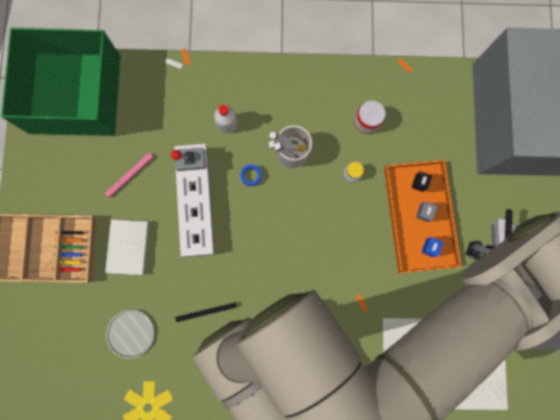

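All three plugs are in the tray and the lever is over. Now I'll check the marker lean angles from both views.

```bash
python3 -c "
from h import *
w=viewer.grab_frame('scene');save(w,'s47.png',(195,220,245,280),10);w=viewer.grab_frame('top');save(w,'t47.png',(260,115,320,175),10)"
```

```text
(no output)
```

View pics/s47.png

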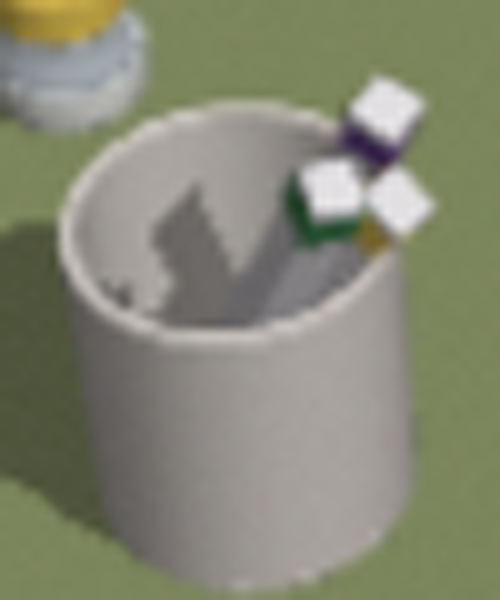

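View pics/t47.png

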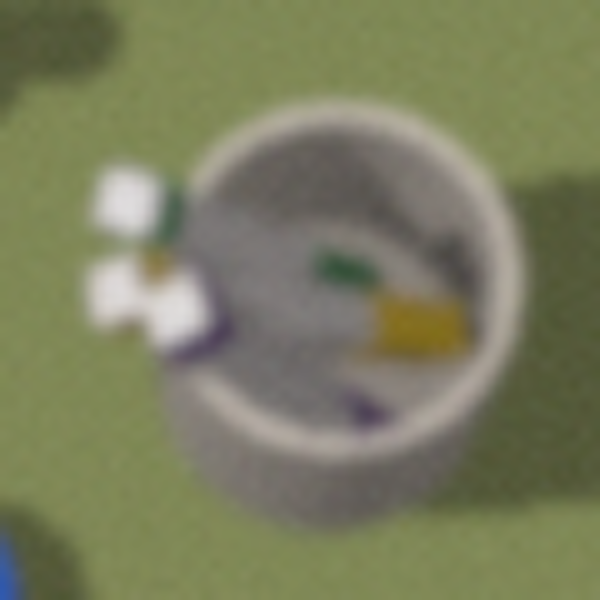

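```bash
python3 -c "
from h import *
f=viewer.grab_frame('scene');t=viewer.grab_frame('top');m=np.array([.678,.019,0])
S=lambda u,v:(195+u/10-.45,220+v/10-.45);T=lambda u,v:(260+u/10-.45,115+v/10-.45)
for n,s,p,b in (('green',(332,188),(125,203),(380,268)),('yellow',(402,203),(115,293),(468,325)),('violet',(386,107),(175,318),(375,415))):
  a,e=tri(f,S(*s),t,T(*p)); 
  # foot: ray from top through visible foot, at 150 mm from a
  o,d=ray(t,*T(*b)); d/=np.linalg.norm(d); k=d@(a-o); q2=.15**2-np.linalg.norm(o+k*d-a)**2; B=o+(k+np.sqrt(max(q2,0)))*d
  print(n,'top',(a-m).round(4),'err',e.round(4),'foot',(B-m).round(4),'ctr',((a+B)/2-m).round(3),'lean rad',np.arccos((a-B)[2]/.15).round(3))
"
```

```text
green top [0.0026 0.049  0.1438] err 0.0048 foot [ 0.0233 -0.0151  0.0098] ctr [0.013 0.017 0.077] lean rad 0.466
yellow top [-0.0151  0.0513  0.1286] err 0.0035 foot [ 0.0087 -0.0377  0.0102] ctr [-0.003  0.007  0.069] lean rad 0.662
violet top [-0.0243  0.0369  0.1446] err 0.0053 foot [-0.0139 -0.0146  0.0041] ctr [-0.019  0.011  0.074] lean rad 0.358
```

Leans are 0.47, 0.66 and 0.36 rad (limit 0.75), with all feet on the mug floor (z ≈ 10 mm) and centres 69–77 mm up. The gripper is clear, so I'm handing in.

```bash
python3 -m pendant '[[[-0.4,0,0,-0.02,0],[-0.4,0,0,0,0],[-0.4,0,0,0,0]]]'; python3 -c "
from h import *
f=viewer.grab_frame('top');t=np.array([.514,-.3085]);c,s=np.cos(np.radians(6)),np.sin(np.radians(6))
for n,p in (('black',(423,182)),('grey',(428,211)),('blue',(433,247))):
  d=onz(f,*p,.08)[:2]-t; print(n,np.round([c*d[0]+s*d[1],-s*d[0]+c*d[1]],3))
from bench import job_done
print(job_done())"
```

```text
time: 74.6
position: [0.4032, -0.3592, 0.2711]
ee_rot: [0.023, 0.814, 0.58, 0.015]
contact_force: [1.1, 0.2, -0.4]
finger_gap: 0.701
black [0.076 0.006]
grey [0.005 0.004]
blue [-0.081  0.003]
the job is handed in; nothing more can be done
None
```

The craft table is closed down and handed in at about 75 s of the 210 s allowed; the hand-in gives no verdict, so the results below are my own checks.

**What I did**
- I threw the lever right over first.
- I pulled the blue and grey plugs and stood them in the orange tray.
- The markers present were yellow, green and violet; there was no red. I tilted each by pressing its end on the seated black plug and dropped it into the mug.
- I pulled the black plug last.
- Violet first caught on the other two, close to the allowed lean (about 0.7 rad), so I gripped it again and reset it.

**Last checks**

| Item | Measured | Limit |
|---|---|---|
| Lever tip | moved 43 mm to the +y side; last top view shows it still over | joint above 0.8 rad (not readable) |
| Plugs in tray (x, y from centre) | black (76, 6), grey (5, 4), blue (−81, 3) mm, all standing | ±130, ±70 mm |
| Green, yellow, violet lean | 0.47, 0.66, 0.36 rad | 0.75 rad |
| Marker centres above mug underside | 69–77 mm | 50–100 mm |
| Marker centres from mug axis | about 8–22 mm | 45 mm |

The mug stands, and the other things look unmoved in the last pictures. The gripper was clear of everything at hand-in.

**Less certain**
- **Measurement spread:** the last two-view marker fixes disagreed by 3–5 mm.
- **Contact forces:** I straightened the tool twice by pushing the closed fingertips against the block. That, and the last press on the black plug, read up to about 88 N at the wrist, below the 120 N limit. As far as I could see only the fingers touched, not the gripper body or arm, which have the 40 N limit.

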